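# Load the dot targets on the measuring machine with the lifter and clamp the stage

## Task

The measuring machine's stage is clamped at home: turn the clamp knob anticlockwise until it is fully loose, then pull the stage fully out towards you. Using the lifter, slide its blade under each white dot target lying on the table (two or three) and set each one down squarely inside a marked bay of its own on the stage, tunnel facing you, never touching the targets with the gripper itself. When all are loaded, push the stage fully home again and then turn the clamp knob clockwise until it is tight at its stop; finish with the lifter standing back on its rubber mat, and leave the other things on the bench alone.

Things in the scene. Friction and masses are not known exactly. Their poses are not given: they have to be found in the camera images.
- target0: Calibration target, 2 or 3 present (absent: None from the start): white ceramic square 80 x 80 x 4 mm with black dots, on two steel runners along its own x (8 wide, 14 high, at y = +-36 mm), so a tunnel 64 wide and 14 mm high runs under it along x, open at both ends. Top 18 mm up. 0.09 to 0.18 kg, loose on the table at the robot's right. Fingers must not touch it. Origin: centre of underside.
- target1: Calibration target, 2 or 3 present (absent: None from the start): white ceramic square 80 x 80 x 4 mm with black dots, on two steel runners along its own x (8 wide, 14 high, at y = +-36 mm), so a tunnel 64 wide and 14 mm high runs under it along x, open at both ends. Top 18 mm up. 0.09 to 0.18 kg, loose on the table at the robot's right. Fingers must not touch it. Origin: centre of underside.
- target2: Calibration target, 2 or 3 present (absent: None from the start): white ceramic square 80 x 80 x 4 mm with black dots, on two steel runners along its own x (8 wide, 14 high, at y = +-36 mm), so a tunnel 64 wide and 14 mm high runs under it along x, open at both ends. Top 18 mm up. 0.09 to 0.18 kg, loose on the table at the robot's right. Fingers must not touch it. Origin: centre of underside.
- lifter: Steel lifter (spatula), 0.22 kg, standing level on its flat underside on the mat: blade 44 wide, 3 mm thick along its +x to x = 150 mm; cross ridge 36 wide, 20 mm high, front face at x = 48 mm, as a stop for a target (which sits well centred at x = 95 mm); at x = 0 an upright black handle 24 (x) x 18 (y), 86 mm high, on a foot 40 x 30 x 6 mm. Origin: under the handle, on the underside.
- lifter_grip (a point): Point in the lifter's handle where the fingers pinch it from above, closing along the lifter's y (18 mm): 62 mm above the underside, 24 mm below the handle's top. Axes as the lifter's.
- lifter_mid (a point): Middle of the lifter's length on its underside, 65 mm ahead (+x) of its origin.
- mat: Black rubber mat, 260 (x) x 100 (y) x 3 mm, fixed to the table: the lifter's place. Origin: centre of its underside, on the table. The lifter starts on it.
- stage_handle (a point): Top centre of the black upright tab at the right-hand end of the measuring machine's sliding stage: 36 mm (x) by 12 mm (y, the direction to pinch), 56 mm high above the stage's top. Pinch it with the TCP about 12 mm below this point. Axes: x = the direction in which the stage slides home (away from the robot), z up; moves with the stage.
- stage_slide (a joint): Stage position, m: 0 = fully out, towards the robot; 0.08 = home, at the end of its travel, away from the robot. Starts home (0.075 to 0.08). Stays where it is left; about 4 N of friction to move it. The clamp does not hold it by force: its state is only the knob's angle.
- bay0 (a point): Centre of the right-hand bay, on the stage's flat top 50 mm above the table: a black square outline 88 mm wide; bays are 94 mm apart; the stage, 130 mm deep (x), has a lip 4 mm high, 3.5 wide, around its edge. A target stands here origin on this point, its x along the bay's x (either way). Axes: x = the direction in which the stage slides home, z up; moves with the stage.
- bay1 (a point): Centre of the middle bay, on the stage's flat top 50 mm above the table: a black square outline 88 mm wide; bays are 94 mm apart; the stage, 130 mm deep (x), has a lip 4 mm high, 3.5 wide, around its edge. A target stands here origin on this point, its x along the bay's x (either way). Axes: x = the direction in which the stage slides home, z up; moves with the stage.
- bay2 (a point): Centre of the left-hand bay, on the stage's flat top 50 mm above the table: a black square outline 88 mm wide; bays are 94 mm apart; the stage, 130 mm deep (x), has a lip 4 mm high, 3.5 wide, around its edge. A target stands here origin on this point, its x along the bay's x (either way). Axes: x = the direction in which the stage slides home, z up; moves with the stage.
- knob_grip (a point): Middle of the clamp knob's bar, on its vertical axis: black bar 52 mm along this frame's x, 14 mm thick along its y (pinch across y), 36 mm high, top 14 mm above this point, white pointer line on top. On the front right corner of the machine's base, 60 mm from the stage handle when the stage is out, 140 mm when it is home. Turns with the knob.
- clamp_knob (a joint): Clamp knob angle, rad: 0 = fully loose, at its stop, the pointer towards the robot; grows as the knob is turned clockwise seen from above; 1.45 = tight, at its stop, its white pointer towards the white lock mark on the base. Starts tight, 1.3 to 1.45. Stays where it is left; takes about 0.06 N m.
- magnet_base: Bystander, to be left alone: dark steel block 60 x 50 x 55 mm with a black button on top. Origin: centre of its underside.
- flange_plate: Bystander, to be left alone: steel plate 80 x 120 x 16 mm with two holes. Origin: centre of its underside.
- ball_gauge: Bystander, to be left alone: blue plastic base 70 x 130 x 18 mm with a steel ball 32 mm across, 58 mm high. Origin: centre of its underside.
- setting_ring: Bystander, to be left alone: steel ring 64 mm across, 20 mm high. Origin: centre of its underside.
- mug: Bystander, to be left alone: white mug 80 mm across, 92 mm high. Origin: centre of its underside.
- step_gauge: Bystander, to be left alone: brass cylinder 40 mm across, 50 mm high. Origin: centre of its underside.
Things that resemble listed ones, but are neither listed nor needed, are in the scene too. Several things have the shape of the lifter; the one meant has the colours described above.

How it is judged:
By the outcome, as a careful person would: the job done as asked, in the order asked, and still so for the second after the job is handed in, with the robot touching nothing.
Of target0, target1, target2 only 2 to 3 are there at a start; the rules pass over those that are not, and their reading is None.
At some moment in a run one of target0, target1, target2, lifter may be knocked a few centimetres aside while the robot is not near it.
It also fails if it takes over 210 s, if anything falls off the work surface, if the arm or the gripper's body presses on something with over 40 N, if the wrist force passes 120 N, or if a joint passes its speed limit or range.

## Robot

A 6-joint arm with a two-finger parallel gripper is mounted at the origin on the work surface. World frame = base frame: x ahead of the robot, y to its left, z up, the work surface at z = 0. Lengths are in m, angles in degrees, forces in N, time in s.
With the tool pointing down it reaches from about 0.4 to 0.825 m from the base axis. Payload 7 kg.
Tool frame: the origin (TCP) lies between the finger pads, 19 mm behind the fingertips; this is the grasp point; z points along the fingers, y is the direction in which the jaws open and shut (so a half turn about z gives the same grasp; the last joint's range is limited). The gripper opens to 88 mm and grips with 3 to 60 N. Pads are 19 mm wide; open, the fingers measure 130 mm over their backs; the gripper's body (78 mm by 193 mm) begins 47 mm behind the grasp point.
Start: joints at [-57.233, 20.546, 0.682, 0, -70.136, -16.507], TCP at [0.189, -0.648, 0.245] pointing down, gripper open.
Joint ranges: [-176.03, 176.03], [-82.01, 121.73], [-58.28, 71.71], [-173.87, 95.51], [-174.79, -0.11], [-173.66, 173.66]. Speed limits (degrees/s): [136.94, 136.94, 172.46, 180, 180, 180].

## Interface

Orientations are given as [roll, pitch, yaw] about the fixed x, y, z axes, in that order (R = Rz(yaw) Ry(pitch) Rx(roll)).
In Python, from plant import get_obs, snapshot, close_job gives the robot as it stands. The module is installed in compiled form; this text tells all that it offers.
- The arm moves only by the tool jog_arm, never from a script. Its argument "commands" is a list of rows, each a list of 4 numbers: the shift along the world's x, y, z in mm, then the turn about the world's z in degrees. In form: [[x, y, z, turn], ...]. A call has exactly 10 rows; each row shifts and turns the commanded pose from where the row before left it; what a row does not reach is not made up. A row lasts 1/12 s, in which the tool goes at most 41.7 mm and 7.16 degrees, less where a joint would pass 70% of its speed; a pose out of reach is approached as far as the arm can. A call is refused whole if a number of a shift passes 41.7 or a number of a turn 7.16, either way. A call with a gripper value outside its range is refused whole. "fingers" is the finger opening in mm, from 0 to 87.6, set as the call begins (left out, the last holds). The fingers move at their own pace and stop on an object; the grip force is fixed at half the most. Time passes only in rows, so rows that do not move let the fingers close, or fill a call up. It gives the time, the measured TCP pose, the force and the opening at its end, in the units of the state.
- get_obs(): the state, without advancing time (a new reading comes with each control period).
- snapshot(name): name is "side" or "top" or "wrist"; returns a dict with "image" (400x640x3 uint8, red, green, blue), "fov_y" (degrees; the focal length in pixels is half the picture's height over the tangent of half this angle, whatever the lens; pixels are square), "cx", "cy" (the principal point, pixels), "rvec" (rotation vector, rad) and "tvec" (3), from world to camera coordinates, as OpenCV has them; the wrist camera has in their place "mount" (4x4, takes a point from camera to tool coordinates, whose origin is the TCP and whose axes are the flange's). Camera axes: x right, y down, z forward; pixel columns grow to the right and rows downward; lengths in m; the calibration is good to about 2 mm. The wrist camera is an equidistant fisheye: a pixel r from the principal point sees the ray r / f radians off the axis. A picture is of the moment at which its call begins: read the wrist's pose just before it. There is no depth.
- close_job(): hands the job in, once; it reports no verdict.
The state is a dict: "clock": time; "joint_pos": joint angles; "qvel": joint speeds; "tau": joint torques, N m; "tool_pos": TCP position; "orientation": TCP orientation; "force": force on the tool from outside, world axes, zero at the start; "moment": the same for the moment, N m; "opening": finger opening in m.
Only numpy, scipy, OpenCV 4.12 (cv2) and the standard library are available. Lean on these libraries where they do the work, as an engineer would, in place of code of your own. Each camera call takes 0.05 s, during which the arm holds its last target.

## Working session

There is one attempt and no reset: what is moved stays moved. The work goes in short steps, Python scripts to look and compute and a tool call to move; the robot and the scene stay as the last step left them, time stands still between calls to the robot, and variables do not carry over. Pictures are saved under pics/ and viewed, and the job is handed in when it is done.

Besides the shell and the picture viewer there is one more tool, called after "Call:" by a JSON object that holds its "method" and its "body", one argument or row to a line. jog_arm: Moves the arm, as the interface text tells. Its arguments: {"type":"object","properties":{"commands":{"type":"array","items":{"type":"array","items":{"type":"number"}}},"fingers":{"type":"number"}},"required":["commands"]}

```bash
mkdir -p pics; ls; cat > h.py <<'E'
import numpy as np, cv2
from plant import get_obs, snapshot
def snap(n,tag):
    o=get_obs(); s=snapshot(n); cv2.imwrite(f'pics/{tag}.png',s['image'][:,:,::-1]); 
    np.save(f'pics/{tag}.npy',np.array([{'s':s,'o':o}],dtype=object),allow_pickle=True); return s,o
def load(tag):
    d=np.load(f'pics/{tag}.npy',allow_pickle=True)[0]; return d['s'],d['o']
def ray(s,o,u,v):
    f=200/np.tan(np.radians(s['fov_y'])/2)
    x,y=(u-s['cx']),(v-s['cy'])
    if 'mount' in s:
        r=np.hypot(x,y); th=r/f
        d=np.array([x/r*np.sin(th),y/r*np.sin(th),np.cos(th)]) if r>0 else np.array([0,0,1.])
        from scipy.spatial.transform import Rotation as R
        Rw=R.from_euler('xyz',o['orientation'],degrees=True).as_matrix(); M=np.array(s['mount'])
        return Rw@M[:3,3]+np.array(o['tool_pos']), Rw@M[:3,:3]@d
    d=np.array([x/f,y/f,1]); Rm,_=cv2.Rodrigues(np.array(s['rvec'],float)); t=np.array(s['tvec'],float).ravel()
    return -Rm.T@t, Rm.T@d
def at(tag,u,v,z):
    s,o=load(tag); c,d=ray(s,o,u,v); return np.round(c+d*(z-c[2])/d[2],4)
def pix(tag,P):
    s,o=load(tag); f=200/np.tan(np.radians(s['fov_y'])/2)
    P=np.array(P,float)
    if 'mount' in s:
        from scipy.spatial.transform import Rotation as R
        Rw=R.from_euler('xyz',o['orientation'],degrees=True).as_matrix(); M=np.array(s['mount'])
        p=Rw.T@(P-np.array(o['tool_pos'])); q=M[:3,:3].T@(p-M[:3,3]); th=np.arctan2(np.hypot(q[0],q[1]),q[2]); r=f*th/np.hypot(q[0],q[1])
        return np.round([s['cx']+r*q[0],s['cy']+r*q[1]],1)
    Rm,_=cv2.Rodrigues(np.array(s['rvec'],float)); q=Rm@P+np.array(s['tvec'],float).ravel()
    return np.round([s['cx']+f*q[0]/q[2],s['cy']+f*q[1]/q[2]],1)
def crop(tag,u0,v0,u1,v1,k,out):
    im=cv2.imread(f'pics/{tag}.png')[v0:v1,u0:u1]; im=cv2.resize(im,None,fx=k,fy=k,interpolation=cv2.INTER_CUBIC)
    cv2.imwrite(f'pics/{out}.png',im)
E
python3 - <<'E'
from h import *
for n in ['top','side','wrist']:
    s,o=snap(n,n+'0'); print(n,s['fov_y'],s['cx'],s['cy'],s.get('mount'))
print(o)
E
```

```text
pics
top 54.23336390545603 317.5135905272924 194.34642010440828 None
side 51.88173359584953 326.9741085405276 195.28395035837596 None
wrist 65.70646984690485 318.53494474090854 198.22560555052186 [[ 7.03412287e-04 -9.61055645e-01 -2.76354033e-01  7.50637843e-02]
 [ 9.99998778e-01  2.90094445e-04  1.53648752e-03  4.87430335e-05]
 [-1.39648123e-03 -2.76354776e-01  9.61054675e-01 -1.39541957e-01]
 [ 0.00000000e+00  0.00000000e+00  0.00000000e+00  1.00000000e+00]]
{'clock': 0.1, 'joint_pos': array([-5.72338810e+01,  2.05866405e+01,  6.37949484e-01, -1.68969791e-02,
       -7.01367076e+01, -1.65070441e+01]), 'qvel': array([-0.12663462, -0.04007524,  0.19751629,  0.04638116, -0.03640298,
       -0.12518366]), 'tau': array([-1.75510133e-03, -5.84159446e+01,  2.93754208e+01,  7.01539144e+00,
        1.01786191e-02, -6.13023258e-05]), 'tool_pos': array([ 0.18883819, -0.64760667,  0.24451865]), 'orientation': array([ 1.79913607e+02, -9.03630045e-03, -1.63746671e+02]), 'force': array([-0.59309726, -0.03578989,  0.13406676]), 'moment': array([-0.06553869, -0.05910242, -0.01466533]), 'opening': 0.08750710632240803}
```

View pics/top0.png

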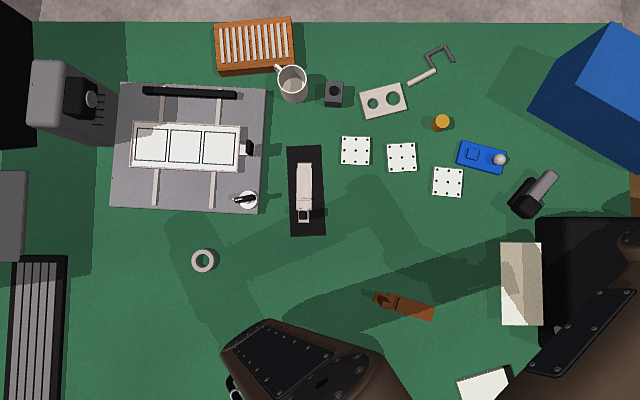

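View pics/side0.png

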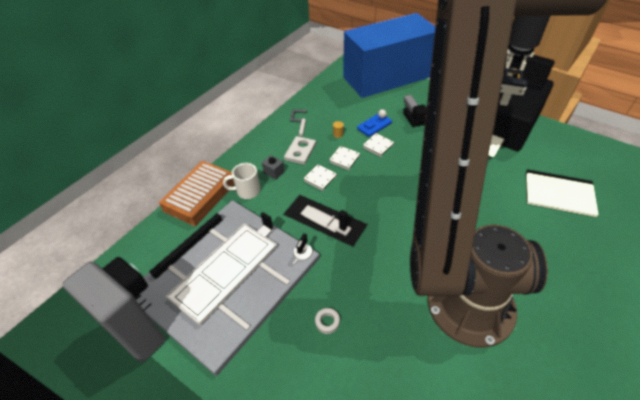

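View pics/wrist0.png

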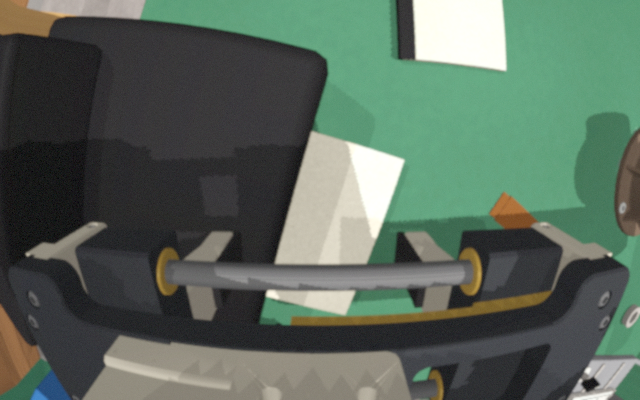

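```bash
python3 - <<'E'
from h import *
crop('top0',275,130,475,245,4,'c1'); crop('top0',105,75,285,215,4,'c2')
for n,(u,v) in dict(mat=(306,190),knob=(246,199),handle=(249,148),t0=(355,151),t1=(402,157),t2=(447,182)).items(): print(n,at('top0',u,v,.02))
s,o=load('top0'); print(ray(s,o,320,200))
E
```

```text
mat [ 0.5002 -0.0317  0.02  ]
knob [0.4736 0.1369 0.02  ]
handle [0.6187 0.1314 0.02  ]
t0 [ 0.6118 -0.1693  0.02  ]
t1 [ 0.5954 -0.3018  0.02  ]
t2 [ 0.5253 -0.4271  0.02  ]
(array([ 0.41146589, -0.0780019 ,  1.11466485]), array([ 0.05546431,  0.00611393, -0.99856718]))
```

View pics/c1.png

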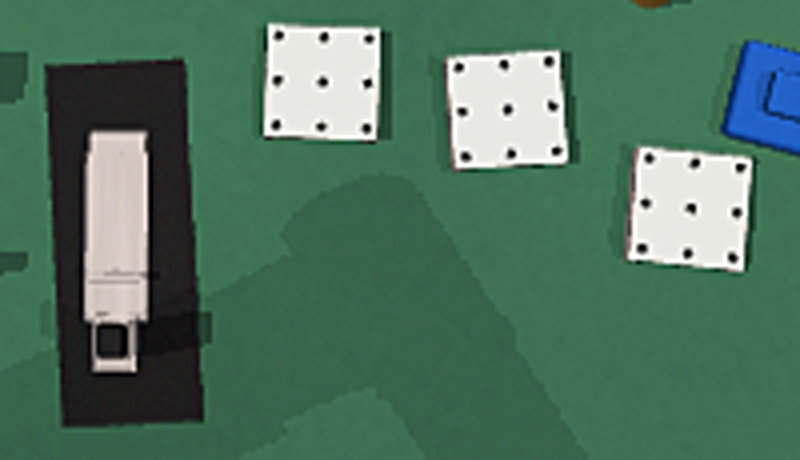

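View pics/c2.png

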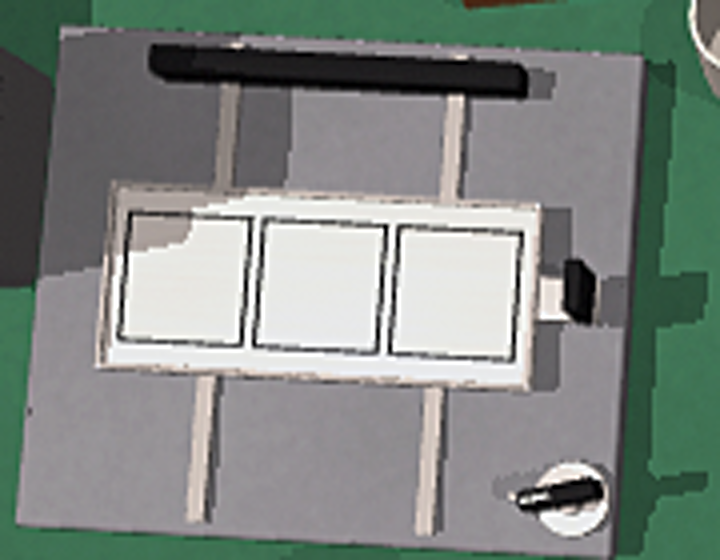

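```bash
cat >> h.py <<'E'
def tri(*obs):
    A=np.zeros((3,3));b=np.zeros(3)
    for tag,u,v in obs:
        s,o=load(tag); c,d=ray(s,o,u,v); d=d/np.linalg.norm(d); M=np.eye(3)-np.outer(d,d); A+=M;b+=M@c
    return np.round(np.linalg.solve(A,b),4)
E
python3 - <<'E'
from h import *
crop('side0',230,190,370,290,5,'c3'); crop('top0',225,130,270,215,9,'c4');crop('side0',290,120,400,200,6,'c5')
E
```

```text
(no output)
```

View pics/c3.png

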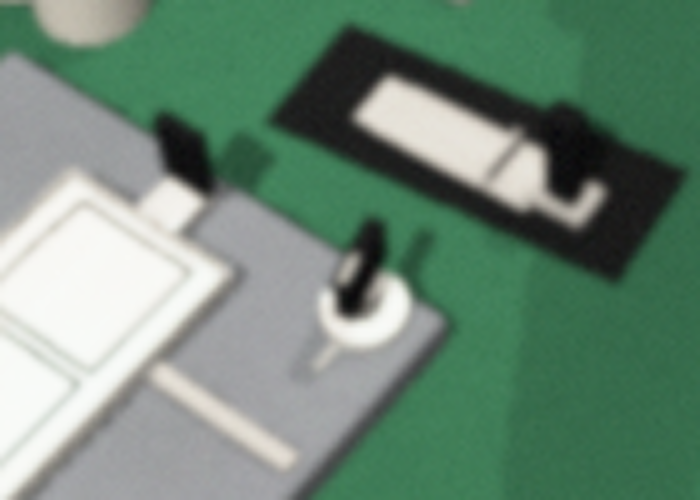

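View pics/c4.png

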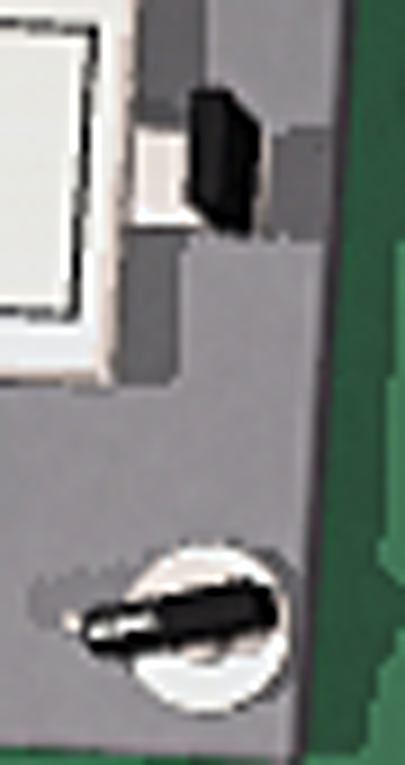

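View pics/c5.png

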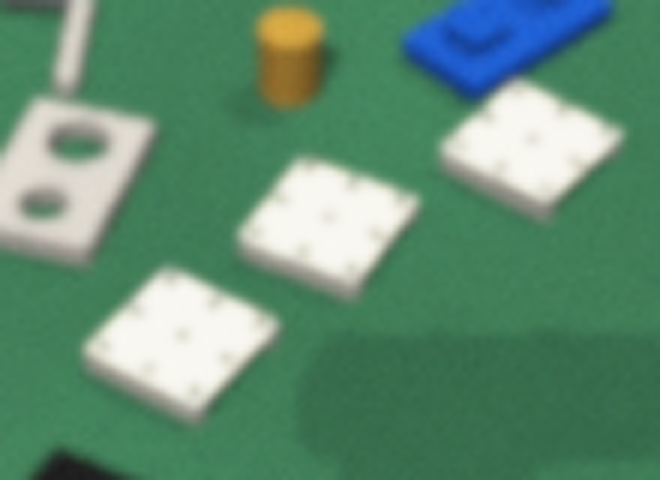

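Call:
{"method": "jog_arm", "body": {
  "commands": [
    [28,25,0,7],
    [28,25,0,7],
    [28,25,0,7],
    [28,25,0,7],
    [28,25,0,7],
    [28,25,0,7],
    [28,25,0,7],
    [28,25,0,7],
    [28,25,0,7],
    [28,25,0,7]
  ]
}}

```text
clock: 0.98
tool_pos: [0.47, -0.3964, 0.2453]
orientation: [180.0, 0.0, -93.4]
force: [-0.6, -0.6, -0.2]
opening: 0.0878
```

Call:
{"method": "jog_arm", "body": {
  "commands": [
    [0,36,0,1.5],
    [0,36,0,1.5],
    [0,36,0,1.5],
    [0,36,0,1.5],
    [0,36,0,1.5],
    [0,36,0,1.5],
    [0,36,0,1.5],
    [0,36,0,1.5],
    [0,36,0,1.5],
    [0,36,0,1.5]
  ]
}}

```text
clock: 1.82
tool_pos: [0.4684, -0.0363, 0.2455]
orientation: [-180.0, 0.0, -78.7]
force: [0.6, 0.2, -0.1]
opening: 0.0877
```

```bash
python3 - <<'E'
from h import *
snap('top','t1'); s,o=snap('wrist','w1'); print(o)
E
```

```text
{'clock': 1.8667, 'joint_pos': array([ 2.01199205e+01,  7.97347060e-01, -2.41191532e+01, -6.33700200e-02,
       -6.49823804e+01, -8.54588178e+00]), 'qvel': array([-5.24504412,  0.84442889,  1.07091634,  0.91261341, -0.26109987,
        6.4281181 ]), 'tau': array([ -1.72014121, -27.92369664,  28.33417296,   7.57116705,
        -0.35597183,   0.49513349]), 'tool_pos': array([ 0.46901637, -0.03206123,  0.2455958 ]), 'orientation': array([-1.79908557e+02,  7.18580893e-02, -7.84526523e+01]), 'force': array([-0.83941564,  4.39302887, -0.03967517]), 'moment': array([ 0.73779634,  0.18252496, -0.0025271 ]), 'opening': 0.087874290245216}
```

View pics/w1.png

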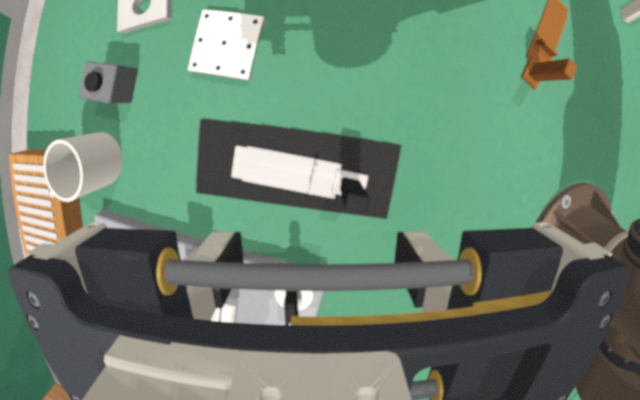

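Call:
{"method": "jog_arm", "body": {
  "commands": [
    [0,30,0,0],
    [0,30,0,0],
    [0,30,0,0],
    [0,30,0,0],
    [0,30,0,0],
    [0,30,0,0],
    [0,30,0,0],
    [0,20,0,0],
    [0,10,0,0],
    [0,0,0,0]
  ]
}}

```text
clock: 2.75
tool_pos: [0.469, 0.2034, 0.245]
orientation: [180.0, -0.0, -78.6]
force: [0.7, 0.0, -0.0]
opening: 0.0877
```

```bash
python3 - <<'E'
from h import *
s,o=snap('wrist','w2'); print(o['tool_pos'],o['orientation'])
E
```

```text
[0.46900114 0.20337599 0.24495815] [ 1.79969999e+02 -1.59818215e-02 -7.86459961e+01]
```

View pics/w2.png

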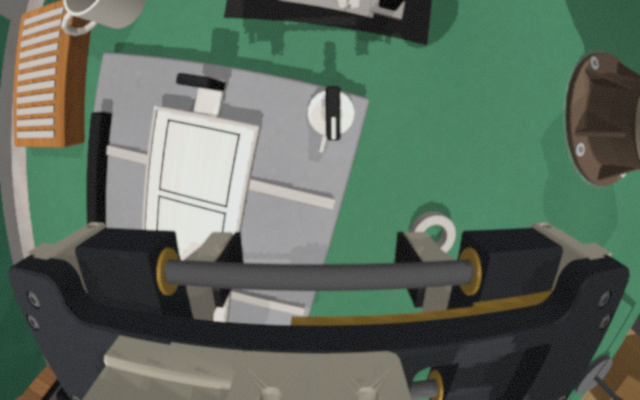

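```bash
python3 - <<'E'
from h import *
crop('w2',150,60,370,180,3.6,'c6')
E
```

```text
(no output)
```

View pics/c6.png

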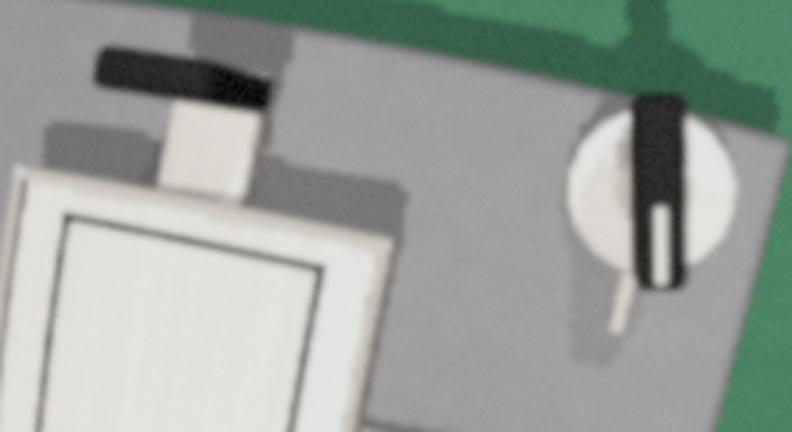

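```bash
python3 - <<'E'
from h import *
W=lambda x,y:(150+x/3.6,60+y/3.6)
T=lambda x,y:(225+x/9,130+y/9)
print('knobtop',tri(('w2',*W(660,192)),('top0',*T(178,616))))
print('disc',tri(('w2',*W(652,190)),('top0',*T(208,630))))
for z in (.05,.06,.07): print(z,at('w2',*W(660,192),z),at('w2',*W(658,97),z),at('w2',*W(661,288),z),at('top0',*T(178,616),z))
a=at('w2',*W(68,216),.05);b=at('w2',*W(323,268),.05);print('bay0 right edge',a,b,np.linalg.norm(a-b),np.degrees(np.arctan2(*(a-b)[1::-1])))
# top0 c2 bays (offset 105,75, x4)
C=lambda x,y:at('top0',105+x/4,75+y/4,.05)
for q in [(128,213),(252,219),(244,347),(118,339),(262,220),(387,226),(380,355),(252,348),(399,226),(523,232),(515,360),(388,354)]: print(q,C(*q))
print('handle wrist z.106',at('w2',*W(97,50),.106),at('w2',*W(100,88),.106),at('w2',*W(170,75),.106)); 
for q in [(190,90),(190,200),(232,92),(255,130),(245,232),(210,157)]: print('handle top',q,at('top0',*T(*q),.106))
E
```

```text
knobtop [0.4701 0.1286 0.0828]
disc [0.4695 0.1288 0.0328]
0.05 [0.4671 0.1293 0.05  ] [0.4734 0.1014 0.05  ] [0.461  0.1575 0.05  ] [0.4734 0.1344 0.05  ]
0.06 [0.4676 0.1293 0.06  ] [0.4737 0.1023 0.06  ] [0.4616 0.1567 0.06  ] [0.4728 0.1324 0.06  ]
0.07 [0.4681 0.1293 0.07  ] [0.474  0.1031 0.07  ] [0.4623 0.1559 0.07  ] [0.4723 0.1304 0.07  ]
bay0 right edge [0.6523 0.1667 0.05  ] [0.5632 0.1705 0.05  ] 0.08918099573339598 -2.4421111008934764
(128, 213) [0.6669 0.439  0.05  ]
(252, 219) [0.6631 0.3522 0.05  ]
(244, 347) [0.5734 0.3546 0.05  ]
(118, 339) [0.5785 0.4424 0.05  ]
(262, 220) [0.6624 0.3452 0.05  ]
(387, 226) [0.6586 0.2579 0.05  ]
(380, 355) [0.5684 0.2602 0.05  ]
(252, 348) [0.5727 0.3491 0.05  ]
(399, 226) [0.6586 0.2496 0.05  ]
(523, 232) [0.6548 0.1633 0.05  ]
(515, 360) [0.5655 0.1668 0.05  ]
(388, 354) [0.5691 0.2547 0.05  ]
handle wrist z.106 [0.6227 0.1155 0.106 ] [0.6198 0.1255 0.106 ] [0.6    0.1201 0.106 ]
handle top (190, 90) [0.6236 0.1229 0.106 ]
handle top (190, 200) [0.5912 0.1223 0.106 ]
handle top (232, 92) [0.6231 0.1107 0.106 ]
handle top (255, 130) [0.6119 0.1037 0.106 ]
handle top (245, 232) [0.5819 0.1061 0.106 ]
handle top (210, 157) [0.6039 0.1167 0.106 ]
```

Call:
{"method": "jog_arm", "body": {
  "commands": [
    [0,-15,-8,1],
    [0,-15,-15,0],
    [0,-15,-15,0],
    [0,-15,-15,0],
    [0,-14,-15,0],
    [0,0,-15,0],
    [0,0,-15,0],
    [0,0,-15,0],
    [0,0,-15,0],
    [0,0,-5,0]
  ],
  "fingers": 40
}}

```text
clock: 3.63
tool_pos: [0.4678, 0.126, 0.1106]
orientation: [179.8, -0.1, -77.8]
force: [-0.7, -0.5, 0.5]
opening: 0.04
```

Call:
{"method": "jog_arm", "body": {
  "commands": [
    [0,0,-10,0],
    [0,0,-10,0],
    [0,0,-10,0],
    [0,0,-8,0],
    [0,0,-6,0],
    [0,0,-2,0],
    [0,0,0,0],
    [0,0,0,0],
    [0,0,0,0],
    [0,0,0,0]
  ]
}}

```text
clock: 4.47
tool_pos: [0.4693, 0.1282, 0.0668]
orientation: [-180.0, 0.0, -77.7]
force: [0.0, -0.2, 0.1]
opening: 0.0401
```

```bash
python3 - <<'E'
from h import *
snap('top','t2'); s,o=snap('side','s2'); print(o['tool_pos'],o['orientation'],o['force'])
crop('s2',230,170,370,290,5,'c7'); crop('t2',215,150,275,215,8,'c8')
E
```

```text
[0.46920001 0.12820823 0.06677984] [-1.79956786e+02  1.92682491e-02 -7.77329276e+01] [-0.23027838 -0.45866275  0.15195364]
```

View pics/c7.png

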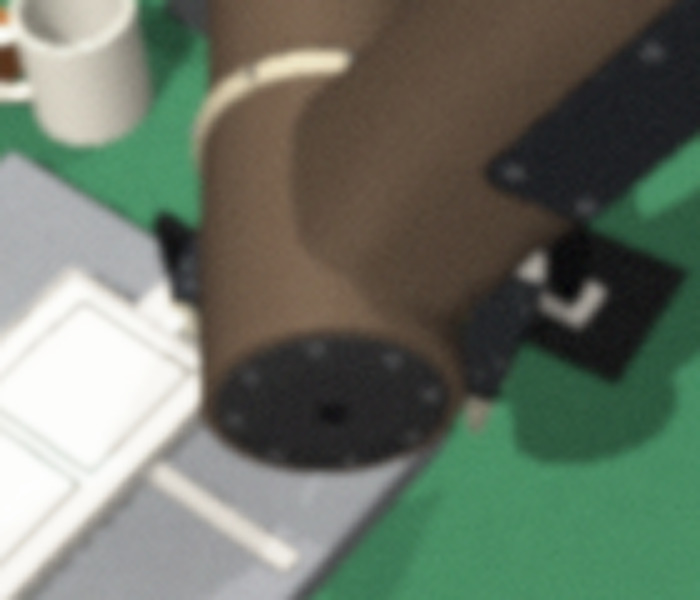

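Close on the knob.

Call:
{"method": "jog_arm", "body": {
  "commands": [
    [0,0,0,0],
    [0,0,0,0],
    [0,0,0,0],
    [0,0,0,0],
    [0,0,0,0],
    [0,0,0,0],
    [0,0,0,0],
    [0,0,0,0],
    [0,0,0,0],
    [0,0,0,0]
  ],
  "fingers": 4
}}

```text
clock: 5.4
tool_pos: [0.4704, 0.1286, 0.0666]
orientation: [-179.9, 0.0, -77.7]
force: [6.1, -1.0, -4.4]
opening: 0.0211
```

```bash
python3 - <<'E'
from h import *
s,o=snap('wrist','w3'); print(o['force'],o['moment'],o['opening'])
E
```

```text
[ 6.10549554 -0.99381306 -4.40389069] [-0.34965708 -1.99375566 -0.07136971] 0.0210715589005628
```

View pics/w3.png

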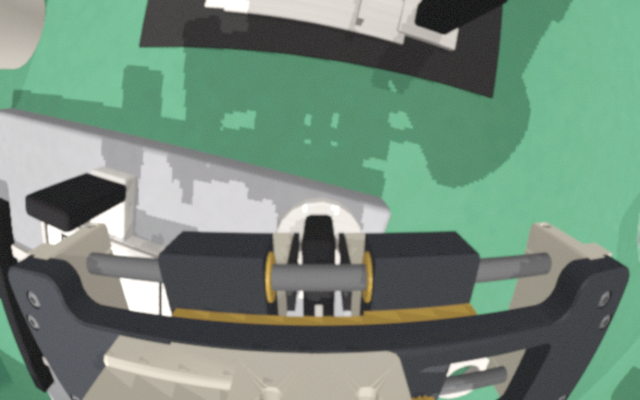

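Call:
{"method": "jog_arm", "body": {
  "commands": [
    [1,0,0,0],
    [1,0,0,0],
    [0,0,0,0],
    [0,0,0,0],
    [0,0,0,0],
    [0,0,0,0],
    [0,0,0,0],
    [0,0,0,0],
    [0,0,0,0],
    [0,0,0,0]
  ]
}}

```text
clock: 6.28
tool_pos: [0.4706, 0.1284, 0.0665]
orientation: [180.0, 0.0, -77.7]
force: [-2.6, 3.7, 4.1]
opening: 0.0211
```

```bash
python3 - <<'E'
from h import *
s,o=snap('wrist','w4'); print(o['force'],o['moment'],o['opening'])
crop('w4',240,190,400,330,4.5,'c9')
E
```

```text
[-2.56202152  3.73622736  4.09320103] [ 1.41117038  1.58171963 -0.02861156] 0.021088545875314977
```

View pics/c9.png

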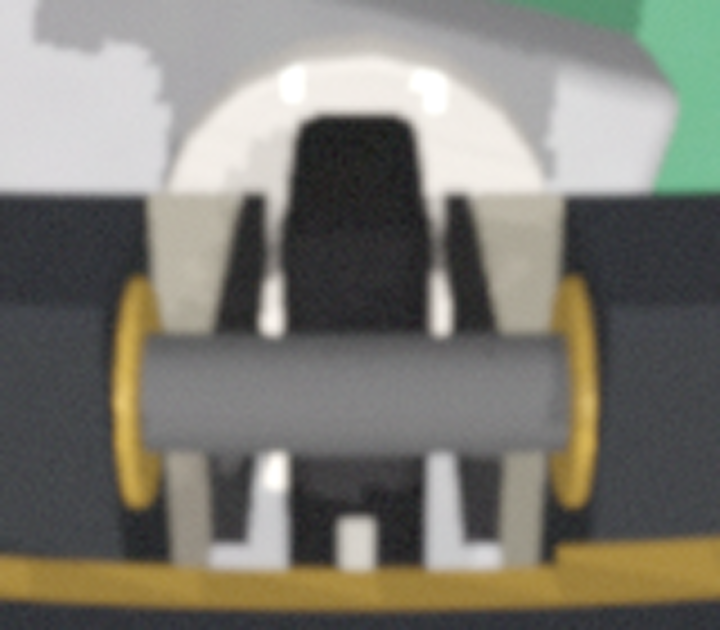

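Call:
{"method": "jog_arm", "body": {
  "commands": [
    [0,0,0,0],
    [0,0,0,0],
    [0,0,2,0],
    [0,0,2,0],
    [0,0,2,0],
    [0,0,2,0],
    [0,0,0,0],
    [0,0,0,0],
    [0,0,0,0],
    [0,0,0,0]
  ],
  "fingers": 30
}}

```text
clock: 7.17
tool_pos: [0.4709, 0.128, 0.0743]
orientation: [180.0, -0.0, -77.7]
force: [0.1, 0.2, 0.1]
opening: 0.0296
```

Call:
{"method": "jog_arm", "body": {
  "commands": [
    [0,0,0,0],
    [0,0,0,0],
    [0,0,0,0],
    [0,0,0,0],
    [0,0,0,0],
    [0,0,0,0],
    [0,0,0,0],
    [0,0,0,0],
    [0,0,0,0],
    [0,0,0,0]
  ],
  "fingers": 4
}}

```text
clock: 8.0
tool_pos: [0.4708, 0.1279, 0.0743]
orientation: [180.0, -0.0, -77.7]
force: [-2.1, 0.2, 0.2]
opening: 0.0203
```

Call:
{"method": "jog_arm", "body": {
  "commands": [
    [0,0,0,0],
    [0,0,0,0],
    [0,0,0,0],
    [0,0,0,0],
    [0,0,0,0],
    [0,0,0,0],
    [0,0,0,0],
    [0,0,0,0],
    [0,0,0,0],
    [0,0,0,0]
  ],
  "fingers": 0
}}

```text
clock: 8.83
tool_pos: [0.4708, 0.1279, 0.0743]
orientation: [180.0, -0.0, -77.7]
force: [-4.4, 0.6, 0.4]
opening: 0.0204
```

```bash
python3 - <<'E'
from h import *
s,o=snap('wrist','w5'); print(o['force'],o['moment'],o['opening'])
crop('w5',240,190,400,330,4.5,'c10')
E
```

```text
[-4.39348979  0.6273227   0.43076076] [1.27641200e-01 1.62874821e+00 2.16739381e-04] 0.020417643578258253
```

View pics/c10.png

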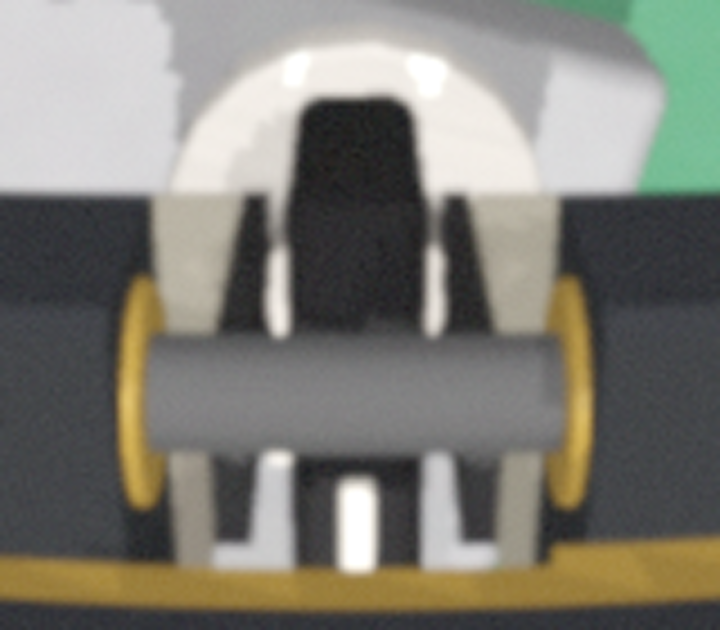

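Call:
{"method": "jog_arm", "body": {
  "commands": [
    [0,0,0,4],
    [0,0,0,4],
    [0,0,0,4],
    [0,0,0,4],
    [0,0,0,4],
    [0,0,0,4],
    [0,0,0,4],
    [0,0,0,4],
    [0,0,0,0],
    [0,0,0,0]
  ]
}}

```text
clock: 9.72
tool_pos: [0.4713, 0.1282, 0.0743]
orientation: [-180.0, -0.0, -45.9]
force: [-1.6, 0.0, -3.0]
opening: 0.02
```

```bash
python3 - <<'E'
from h import *
s,o=snap('wrist','w6'); print(o['tool_pos'],o['force'],o['moment'],o['opening'])
crop('w6',240,190,400,330,4.5,'c11')
E
```

```text
[0.47126397 0.12815977 0.07431955] [-1.55850522  0.01613343 -2.951944  ] [0.19656476 0.62025616 0.12969947] 0.01999982461859467
```

View pics/c11.png

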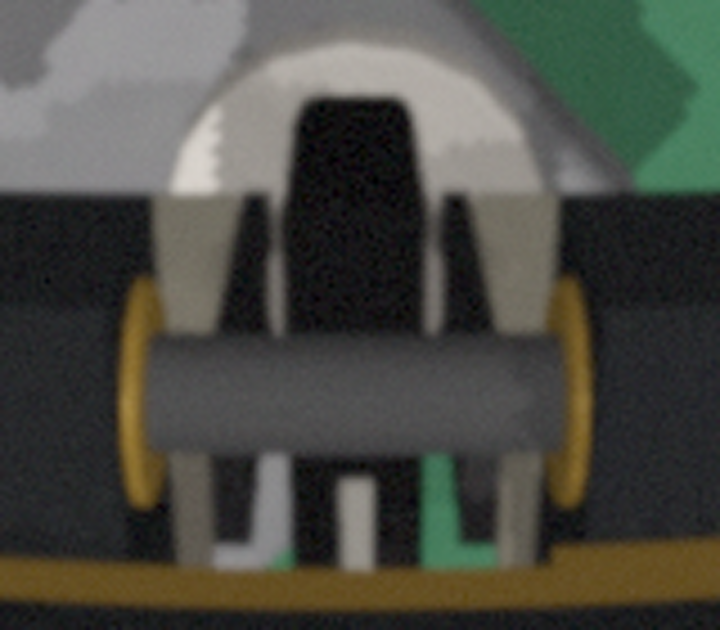

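The knob follows exactly. 44° more to the stop, plus a few for overshoot.

Call:
{"method": "jog_arm", "body": {
  "commands": [
    [0,0,0,4],
    [0,0,0,4],
    [0,0,0,4],
    [0,0,0,4],
    [0,0,0,4],
    [0,0,0,4],
    [0,0,0,4],
    [0,0,0,4],
    [0,0,0,4],
    [0,0,0,4]
  ]
}}

```text
clock: 10.6
tool_pos: [0.4716, 0.1288, 0.0744]
orientation: [-179.9, -0.1, -5.7]
force: [0.1, 2.6, -4.2]
opening: 0.0202
```

Call:
{"method": "jog_arm", "body": {
  "commands": [
    [0,0,0,2],
    [0,0,0,2],
    [0,0,0,2],
    [0,0,0,2],
    [0,0,0,0],
    [0,0,0,0],
    [0,0,0,0],
    [0,0,0,0],
    [0,0,0,0],
    [0,0,0,0]
  ]
}}

```text
clock: 11.43
tool_pos: [0.4718, 0.1289, 0.0744]
orientation: [-179.9, -0.1, 2.1]
force: [1.8, 5.3, -9.5]
opening: 0.0201
```

```bash
python3 - <<'E'
from h import *
s,o=snap('wrist','w7'); print(o['tool_pos'],o['orientation'],o['force'],o['moment'],o['opening'])
crop('w7',240,190,400,330,4.5,'c12')
E
```

```text
[0.4718383  0.12891108 0.07440684] [-1.79915033e+02 -9.75623791e-02  2.12859489e+00] [ 1.75020275  5.26146772 -9.51630542] [ 1.77861784 -0.65374722 -0.53214602] 0.020123579148899732
```

View pics/c12.png

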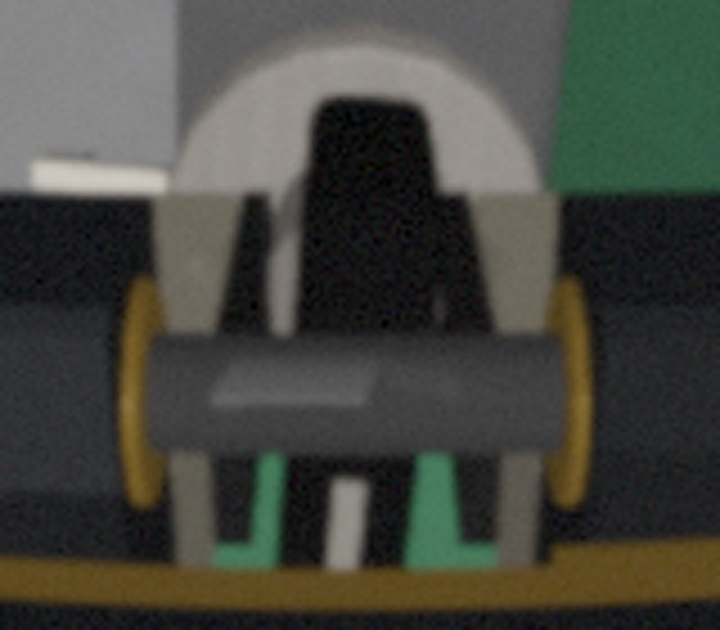

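Call:
{"method": "jog_arm", "body": {
  "commands": [
    [0,0,0,0],
    [0,0,0,0],
    [0,0,0,0],
    [0,0,0,0],
    [0,0,15,0],
    [0,0,20,0],
    [0,0,25,0],
    [0,0,25,0],
    [0,0,25,0],
    [0,0,0,0]
  ],
  "fingers": 50
}}

```text
clock: 12.32
tool_pos: [0.4733, 0.1289, 0.1895]
orientation: [-179.8, -0.4, 2.3]
force: [1.1, -0.2, 0.1]
opening: 0.0502
```

```bash
python3 - <<'E'
from h import *
s,o=snap('wrist','w8'); print(o['tool_pos'],o['orientation'],o['force'],o['moment'],o['opening'])
snap('top','t8')
E
```

```text
[0.47332909 0.12893925 0.189483  ] [-179.82793794   -0.41147206    2.29643076] [ 1.09443963 -0.21903437  0.05925189] [ 0.01524657 -0.02712649 -0.0364537 ] 0.05023119154234901
```

View pics/w8.png

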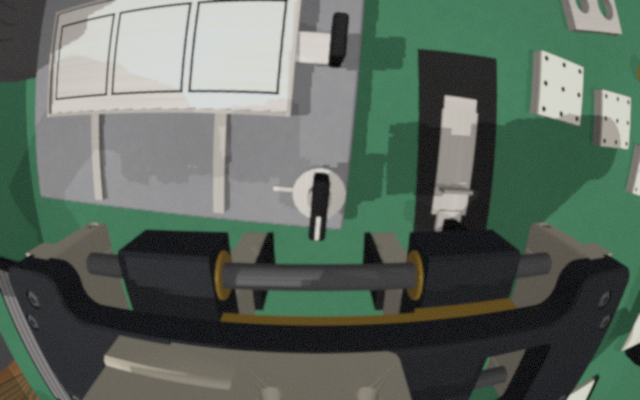

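```bash
python3 - <<'E'
from h import *
crop('w8',280,0,400,110,6,'c13')
E
```

```text
(no output)
```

View pics/c13.png

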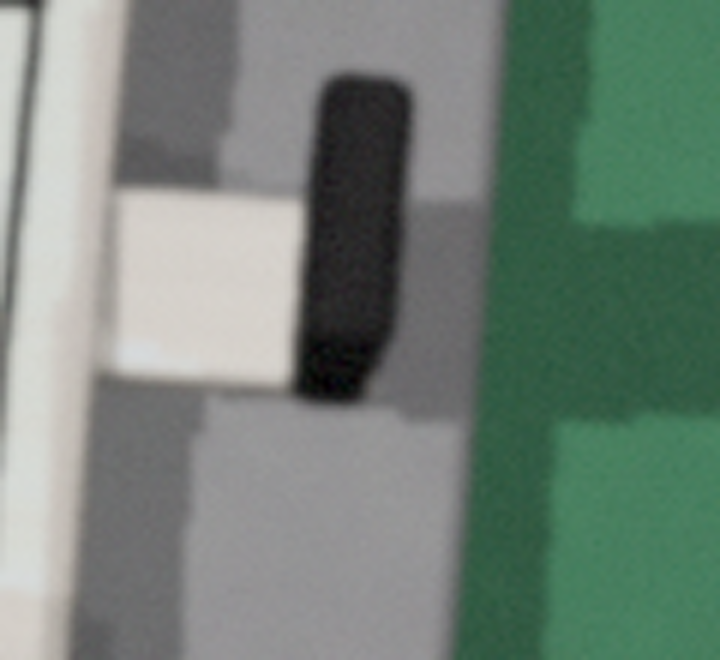

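```bash
python3 - <<'E'
from h import *
W=lambda x,y:(280+x/6,0+y/6)
for q in [(365,75),(350,335),(358,205)]: print(at('w8',*W(*q),.106), at('w8',*W(*q),.10))
print(tri(('w8',*W(358,205)),('top0',248.3,147.4)))
E
```

```text
[0.6228 0.1194 0.106 ] [0.6249 0.1191 0.1   ]
[0.5892 0.12   0.106 ] [0.5903 0.1197 0.1   ]
[0.6057 0.1197 0.106 ] [0.6073 0.1194 0.1   ]
[0.6069 0.1189 0.0971]
```

Call:
{"method": "jog_arm", "body": {
  "commands": [
    [25,-2,0,-1],
    [30,-2,0,-1],
    [30,-2,0,-1],
    [28,-2,0,-1],
    [20,-2,0,-0.7],
    [0,0,-20,0],
    [0,0,-25,0],
    [0,0,-25,0],
    [0,0,-15,0],
    [0,0,-10,0]
  ]
}}

```text
clock: 13.25
tool_pos: [0.6021, 0.117, 0.0857]
orientation: [179.9, 0.3, -2.5]
force: [-0.6, 0.8, 0.3]
opening: 0.0499
```

Call:
{"method": "jog_arm", "body": {
  "commands": [
    [0,0,0,0],
    [0,0,0,0],
    [0,0,0,0],
    [0,0,0,0],
    [0,0,0,0],
    [0,0,0,0],
    [0,0,0,0],
    [0,0,0,0],
    [0,0,0,0],
    [0,0,0,0]
  ],
  "fingers": 2
}}

```text
clock: 14.08
tool_pos: [0.6047, 0.1197, 0.0903]
orientation: [-179.9, -0.1, -2.4]
force: [-0.3, 6.7, 1.4]
opening: 0.0121
```

```bash
python3 - <<'E'
from h import *
s,o=snap('wrist','w9'); print(o['tool_pos'],o['orientation'],o['force'],o['moment'],o['opening'])
E
```

```text
[0.60473838 0.11973471 0.0902775 ] [-1.79859016e+02 -1.31475885e-01 -2.41622788e+00] [-0.30765515  6.65903447  1.36740984] [ 2.07442195  0.62983928 -0.16633962] 0.012077316734895408
```

View pics/w9.png

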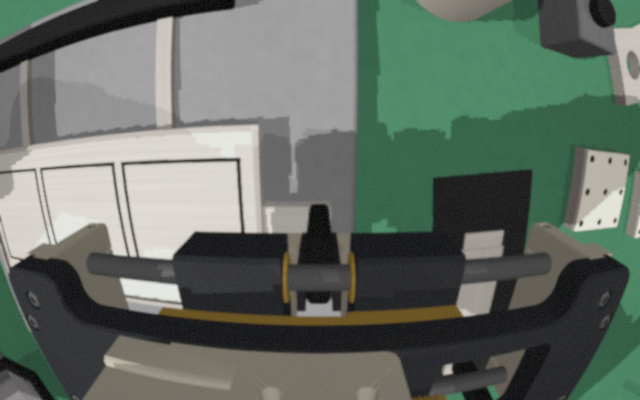

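Call:
{"method": "jog_arm", "body": {
  "commands": [
    [-4,0.2,0,0],
    [-9,0.4,0,0],
    [-10,0.4,0,0],
    [-10,0.4,0,0],
    [-10,0.4,0,0],
    [-10,0.4,0,0],
    [-10,0.4,0,0],
    [-8,0.3,0,0],
    [-6,0.3,0,0],
    [0,0,0,0]
  ]
}}

```text
clock: 14.97
tool_pos: [0.5275, 0.1232, 0.0903]
orientation: [-179.8, -0.2, -2.4]
force: [-2.2, 9.6, -0.7]
opening: 0.0119
```

Call:
{"method": "jog_arm", "body": {
  "commands": [
    [-2,0.1,0,0],
    [-2,0.1,0,0],
    [-2,0.1,0,0],
    [-2,0.1,0,0],
    [0,0,0,0],
    [0,0,0,0],
    [0,0,0,0],
    [0,0,0,0],
    [0,0,0,0],
    [0,0,0,0]
  ]
}}

```text
clock: 15.8
tool_pos: [0.5261, 0.1235, 0.0907]
orientation: [-179.8, -0.7, -2.3]
force: [29.2, -5.2, -22.7]
opening: 0.0119
```

Call:
{"method": "jog_arm", "body": {
  "commands": [
    [2,0,0,0],
    [1.5,0,0,0],
    [0,0,0,0],
    [0,0,0,0],
    [0,0,0,0],
    [0,0,0,0],
    [0,0,0,0],
    [0,0,0,0],
    [0,0,0,0],
    [0,0,0,0]
  ]
}}

```text
clock: 16.63
tool_pos: [0.5263, 0.1234, 0.0907]
orientation: [-179.8, -0.4, -2.4]
force: [10.9, 1.7, -8.3]
opening: 0.0121
```

Call:
{"method": "jog_arm", "body": {
  "commands": [
    [0,0,0,0],
    [0,0,0,0],
    [0,0,0,0],
    [0,0,20,0],
    [0,0,25,0],
    [0,0,25,0],
    [-15,5,25,0],
    [-20,5,10,0],
    [-20,10,0,0],
    [0,10,0,0]
  ],
  "fingers": 50
}}

```text
clock: 17.47
tool_pos: [0.4647, 0.1512, 0.1955]
orientation: [-179.9, -0.0, -2.5]
force: [-0.5, -1.1, -0.3]
opening: 0.05
```

```bash
python3 - <<'E'
from h import *
s,o=snap('wrist','w10'); print(o['tool_pos'],o['orientation'],o['force'],o['moment'],o['opening'])
E
```

```text
[0.46473464 0.15118328 0.19546045] [-1.79903770e+02 -1.40373601e-02 -2.47416306e+00] [-0.49710062 -1.10977698 -0.27641758] [-0.19654403  0.26855334  0.00314918] 0.050033797128889286
```

View pics/w10.png

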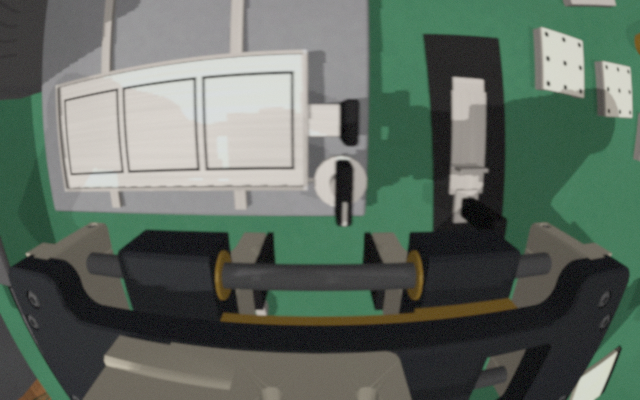

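```bash
python3 - <<'E'
from h import *
snap('top','t10')
crop('w10',50,40,320,200,2.9,'c14'); crop('t10',100,75,290,240,4,'c15')
E
```

```text
(no output)
```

View pics/c14.png

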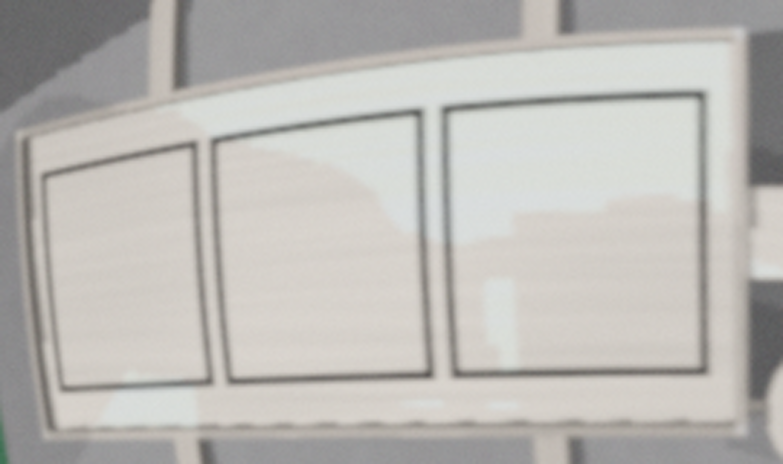

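View pics/c15.png

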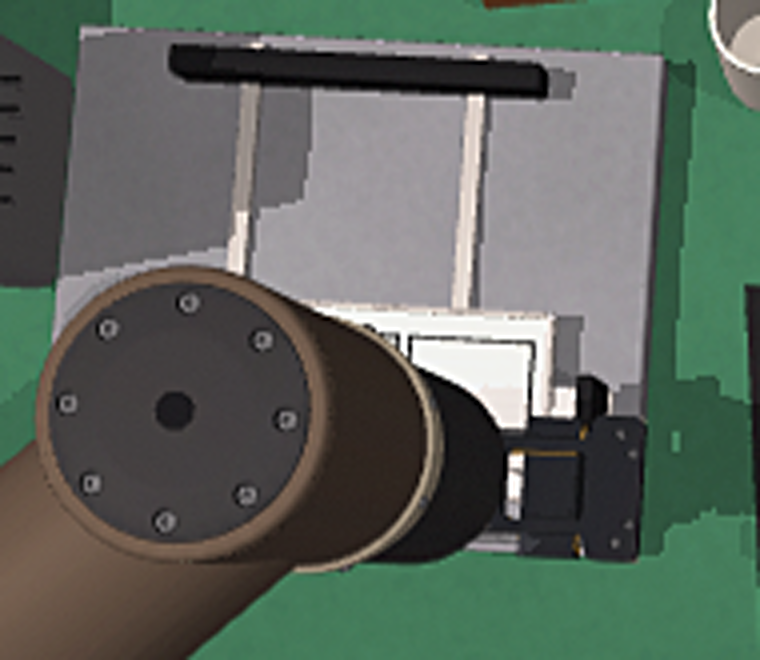

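```bash
cat >> h.py <<'E'
from scipy.optimize import least_squares
def fit2(model,pts):
    model=np.array(model);pts=np.array(pts)[:,:2]
    f=lambda p:(np.c_[model[:,0]*np.cos(p[2])-model[:,1]*np.sin(p[2])+p[0],model[:,0]*np.sin(p[2])+model[:,1]*np.cos(p[2])+p[1]]-pts).ravel()
    r=least_squares(f,[*pts.mean(0),0]); return np.round([r.x[0],r.x[1],np.degrees(r.x[2])],4),np.round(r.fun.reshape(-1,2)*1000,1)
def fit2z(tag,model,px,z,kfree=True):
    pts=[at(tag,u,v,z) for u,v in px]; return fit2(model,pts)
E
python3 - <<'E'
from h import *
h=.0435
mod=[];
for i in range(3):
    for sx,sy in [(1,1),(1,-1),(-1,1),(-1,-1)]: mod.append([sx*h,i*.094+sy*h])
px0=[(446,107),(703,95),(456,374),(704,372)];px1=[(215,141),(417,112),(230,381),(430,375)];px2=[(43,175),(195,145),(63,388),(210,382)]
px=[(50+x/2.9,40+y/2.9) for x,y in px0+px1+px2]
for z in (.045,.05,.055):
    print(z,*fit2z('w10',mod,px,z))
C=[(128,213),(252,219),(118,339),(244,347)],[(262,220),(387,226),(252,348),(380,355)],[(399,226),(523,232),(388,354),(515,360)]
print(fit2z('top0',mod,[(105+x/4,75+y/4) for x,y in C[2]+C[1]+C[0]],.05))
q=[(411,339),(532,345)]
print([at('t10',100+x/4,75+y/4,.05) for x,y in q])
print([at('w2',150+x/3.6,60+y/3.6,.05) for x,y in [(68,216),(323,268)]])
E
```

```text
0.045 [ 0.5335  0.2181 -2.5867] [[-2.4  2.4]
 [-1.4  1.7]
 [ 1.8  2.2]
 [ 1.9  1.4]
 [-1.5  0.9]
 [-1.9 -1.3]
 [ 1.8  0.4]
 [ 1.8 -0.6]
 [-1.9 -1.8]
 [-1.4 -1.8]
 [ 1.5 -0.9]
 [ 1.7 -2.6]]
0.05 [ 0.5335  0.2153 -2.5822] [[-1.7  1.5]
 [-0.8 -0.7]
 [ 0.9  1.3]
 [ 1.1 -1.1]
 [-0.6  1.7]
 [-1.2 -2. ]
 [ 1.   1.1]
 [ 0.9 -1.4]
 [-1.   0.6]
 [-0.5 -0.9]
 [ 0.8  1.4]
 [ 1.1 -1.7]]
0.055 [ 0.5335  0.2125 -2.5921] [[-1.   0.6]
 [-0.1 -3.1]
 [ 0.1  0.4]
 [ 0.2 -3.4]
 [ 0.2  2.4]
 [-0.4 -2.8]
 [ 0.4  1.9]
 [ 0.1 -2.1]
 [-0.2  3. ]
 [ 0.3 -0. ]
 [ 0.1  3.9]
 [ 0.3 -0.7]]
(array([ 0.6119,  0.209 , -2.5165]), array([[-1.4,  1. ],
       [-1.4,  0.3],
       [ 1.2, -0.3],
       [ 1. ,  0.7],
       [-1. , -0.7],
       [-1.1, -0.4],
       [ 1.8, -0.8],
       [ 2.2,  1.2],
       [-1.4, -0.6],
       [-1.4, -0.7],
       [ 0.1, -0.2],
       [ 1.4,  0.7]]))
[array([0.5796, 0.2529, 0.05  ]), array([0.5759, 0.1691, 0.05  ])]
[array([0.6523, 0.1667, 0.05  ]), array([0.5632, 0.1705, 0.05  ])]
```

```bash
python3 - <<'E'
from h import *
crop('w10',300,80,380,230,5,'c16'); crop('w10',420,20,520,240,3.6,'c17')
E
```

```text
(no output)
```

View pics/c16.png

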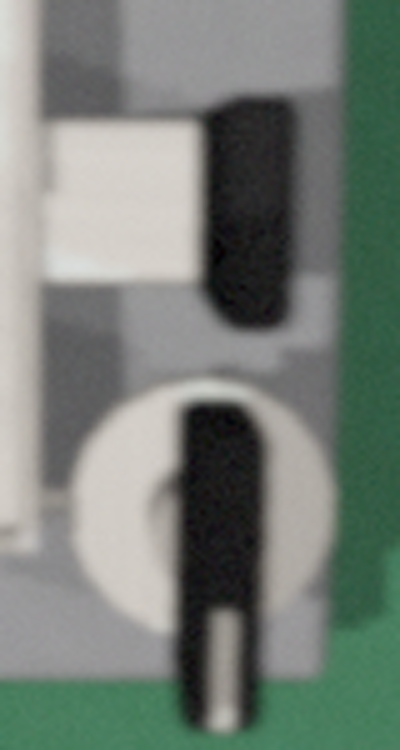

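View pics/c17.png

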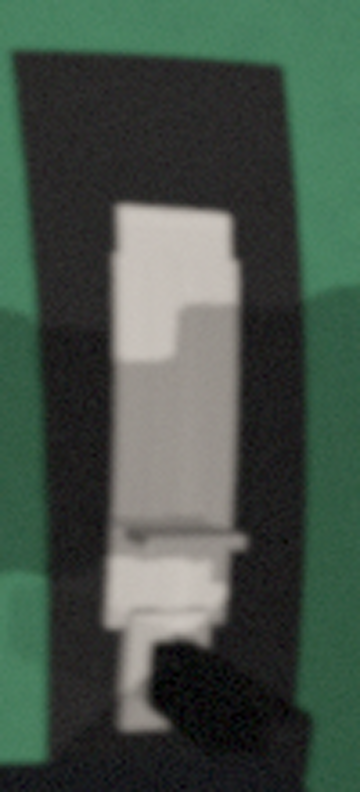

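```bash
python3 - <<'E'
from h import *
print(at('w10',300+257/5,80+212/5,.106)); print('knob',at('w10',300+220/5,80+567/5,.082))
W=lambda x,y:(420+x/3.6,20+y/3.6)
T=lambda x,y:(275+x/4,130+y/4)
print('lifter wrist: tip L,R', at('w10',*W(115,203),.006),at('w10',*W(233,213),.006),'foot L,R near',at('w10',*W(118,730),.009),'neck',at('w10',*W(103,628),.006),at('w10',*W(225,625),.006))
print('top: tip', at('top0',*T(91,131),.006),at('top0',*T(147,131),.006),'heel',at('top0',*T(86,318),.006),at('top0',*T(147,320),.006),'foot',at('top0',*T(94,372),.009),at('top0',*T(136,373),.009),'handle top',at('top0',*T(112,340),.089))
print('mat',[at('top0',*T(*q),.003) for q in [(46,66),(184,60),(203,420),(63,426)]])
E
```

```text
[0.5298 0.1245 0.106 ]
knob [0.4694 0.1297 0.082 ]
lifter wrist: tip L,R [ 0.5783 -0.0009  0.006 ] [ 0.5784 -0.0441  0.006 ] foot L,R near [ 0.4077 -0.007   0.009 ] neck [0.4424 0.0005 0.006 ] [ 0.4417 -0.0464  0.006 ]
top: tip [ 0.5794 -0.0067  0.006 ] [ 0.5797 -0.0468  0.006 ] heel [ 0.4456 -0.0047  0.006 ] [ 0.4445 -0.048   0.006 ] foot [ 0.4074 -0.011   0.009 ] [ 0.4069 -0.0406  0.009 ] handle top [ 0.4287 -0.0274  0.089 ]
mat [array([0.6269, 0.0264, 0.003 ]), array([ 0.6318, -0.0729,  0.003 ]), array([ 0.3741, -0.0882,  0.003 ]), array([0.369, 0.011, 0.003])]
```

Call:
{"method": "jog_arm", "body": {
  "commands": [
    [-5,-25,0,0.5],
    [-7,-32,0,1],
    [-7,-32,0,1],
    [-7,-32,0,0],
    [-5,-30,0,0],
    [-5,-25,0,0],
    [0,0,0,0],
    [0,0,-15,0],
    [0,0,-15,0],
    [0,0,-10,0]
  ],
  "fingers": 50
}}

```text
clock: 18.4
tool_pos: [0.4312, -0.0249, 0.1531]
orientation: [180.0, 0.1, -0.0]
force: [-1.1, 0.2, 0.3]
opening: 0.05
```

```bash
python3 - <<'E'
from h import *
s,o=snap('wrist','w11'); print(o['tool_pos'],o['orientation'])
snap('top','t11')
E
```

```text
[ 0.43121685 -0.02489101  0.15311479] [ 1.79986852e+02  6.95155508e-02 -1.17857252e-03]
```

View pics/w11.png

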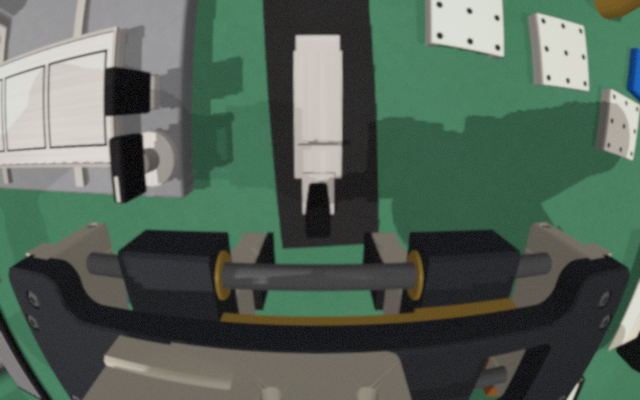

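Call:
{"method": "jog_arm", "body": {
  "commands": [
    [-2,0,-12,0],
    [0,0,-15,0],
    [0,0,-15,0],
    [0,0,-15,0],
    [0,0,-12,0],
    [0,0,-10,0],
    [0,0,-6,0],
    [0,0,-3,0],
    [0,0,0,0],
    [0,0,0,0]
  ]
}}

```text
clock: 19.33
tool_pos: [0.4299, -0.0243, 0.0668]
orientation: [180.0, -0.0, 0.1]
force: [-0.9, -0.6, 0.3]
opening: 0.0502
```

Call:
{"method": "jog_arm", "body": {
  "commands": [
    [0,0,0,0],
    [0,0,0,0],
    [0,0,0,0],
    [0,0,0,0],
    [0,0,0,0],
    [0,0,0,0],
    [0,0,0,0],
    [0,0,0,0],
    [0,0,0,0],
    [0,0,0,0]
  ],
  "fingers": 2
}}

```text
clock: 20.17
tool_pos: [0.4296, -0.0243, 0.0665]
orientation: [-180.0, -0.0, 0.1]
force: [-1.1, 1.7, 3.6]
opening: 0.0181
```

```bash
python3 - <<'E'
from h import *
s,o=snap('wrist','w12'); print(o['tool_pos'],o['orientation'],o['force'],o['moment'],o['opening'])
E
```

```text
[ 0.42955256 -0.02433452  0.06649094] [-1.79998404e+02 -8.49732585e-03  6.55811816e-02] [-1.11064186  1.66771681  3.57193857] [ 0.14620767  0.59753371 -0.06319894] 0.018069596848042834
```

View pics/w12.png

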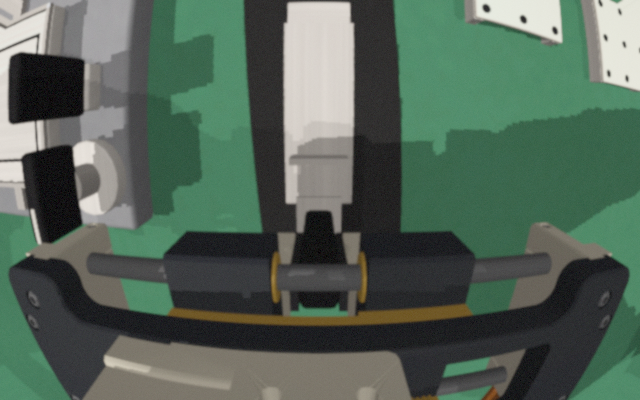

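```bash
cat >> h.py <<'E'
def tgt(tag,px,z=.018,p=None):
    # px rows: from far(+x) row left(+y)->right ; 9 dots
    pts=np.array([at(tag,u,v,z) for u,v in px])[:,:2]
    if p is None: p=np.mean([np.linalg.norm(pts[i+1]-pts[i]) for i in (0,1,3,4,6,7)]+[np.linalg.norm(pts[i+3]-pts[i]) for i in range(6)])
    mod=[(p*a,p*b) for a in(1,0,-1) for b in (1,0,-1)]
    r=fit2(mod,pts); return p,r[0],np.abs(r[1]).max()
E
python3 - <<'E'
from h import *
D={'t0':[(280,37),(324,38),(369,38),(278,80),(323,82),(368,83),(276,126),(321,127),(366,128)],
't1':[(459,67),(504,65),(549,62),(462,111),(508,109),(553,106),(466,157),(512,153),(557,151)],
't2':[(649,158),(695,163),(741,167),(646,203),(691,208),(737,212),(642,248),(688,253),(733,257)]}
for k,v in D.items(): print(k,tgt('top0',[(275+x/4,130+y/4) for x,y in v]))
E
```

```text
t0 (np.float64(0.031873205831255774), array([ 0.6135, -0.1714, -1.5283]), np.float64(0.8))
t1 (np.float64(0.03192607963416224), array([ 0.595 , -0.302 ,  4.0867]), np.float64(0.6))
t2 (np.float64(0.03200261741740684), array([ 0.5258, -0.4301, -5.4092]), np.float64(0.4))
```

Call:
{"method": "jog_arm", "body": {
  "commands": [
    [0,0,6,0],
    [0,0,12,0],
    [0,0,16,0],
    [0,0,16,0],
    [-4,-20,0,-0.5],
    [-5,-28,0,-0.5],
    [-5,-30,0,-0.5],
    [-4,-30,0,0],
    [-3,-22,0,0],
    [0,-10,0,0]
  ]
}}

```text
clock: 21.05
tool_pos: [0.4071, -0.1664, 0.1163]
orientation: [-180.0, 0.1, -1.5]
force: [0.4, -0.8, -1.9]
opening: 0.018
```

```bash
python3 - <<'E'
from h import *
s,o=snap('wrist','w13'); print(o['tool_pos'],o['orientation'],o['force'],o['moment'],o['opening'])
s,o=snap('wrist','w13'); print(o['tool_pos'])
snap('top','t13'); crop('t13',280,110,480,240,4,'c18')
E
```

```text
[ 0.4070726  -0.16639086  0.11626821] [-1.79998820e+02  7.28396068e-02 -1.54328613e+00] [ 0.39827203 -0.82565875 -1.85695653] [-0.04929772  0.21644102  0.03337429] 0.017951866154372487
[ 0.40749158 -0.16673115  0.11623217]
```

View pics/w13.png

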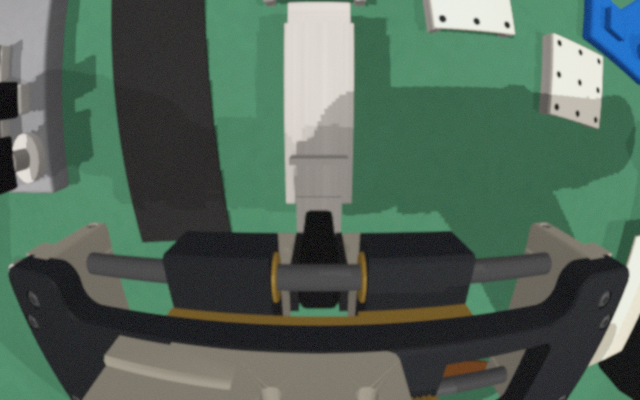

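View pics/c18.png

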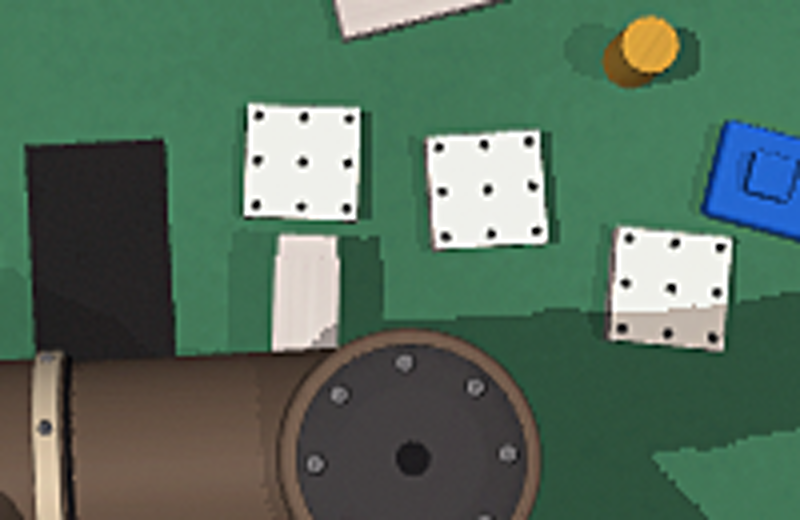

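```bash
python3 - <<'E'
from h import *
T=lambda x,y:(280+x/4,110+y/4)
print(at('t13',*T(277,236),.0555),at('t13',*T(340,237),.0555), 'exp tip', .4075+.15,-.1667-.004)
D=[(258,116),(304,117),(349,119),(257,160),(302,162),(347,163),(256,206),(301,207),(346,208)]
print(tgt('t13',[T(*q) for q in D]))
D=[(439,147),(484,145),(529,141),(442,191),(487,189),(533,186),(446,237),(491,234),(536,231)]
print(tgt('t13',[T(*q) for q in D]))
E
```

```text
[ 0.5556 -0.1507  0.0555] [ 0.5551 -0.1936  0.0555] exp tip 0.5575 -0.1707
(np.float64(0.03206322476873117), array([ 0.6136, -0.171 , -1.5043]), np.float64(0.5))
(np.float64(0.031979232332498386), array([ 0.595 , -0.3018,  3.9601]), np.float64(0.6))
```

Call:
{"method": "jog_arm", "body": {
  "commands": [
    [0,2,-8,0],
    [0,0.5,-12,0],
    [0,0,-14,0],
    [0,0,-10,0],
    [0,0,-4.5,0],
    [0,0,0,0],
    [6,-0.2,0,0],
    [10,-0.3,0,0],
    [10,-0.3,0,0],
    [10,-0.3,0,0]
  ]
}}

```text
clock: 22.03
tool_pos: [0.4466, -0.1629, 0.0685]
orientation: [180.0, -0.1, -1.4]
force: [-0.3, -0.0, -1.7]
opening: 0.0181
```

```bash
python3 - <<'E'
from h import *
s,o=snap('wrist','w14'); print(o['tool_pos'],o['orientation'],o['force'],o['moment'],o['opening'])
snap('top','t14'); crop('t14',280,110,480,240,4,'c19')
E
```

```text
[ 0.44658088 -0.16292956  0.06851628] [ 1.79998426e+02 -1.05978884e-01 -1.41949653e+00] [-0.30247024 -0.02974321 -1.68933922] [-0.05886818  0.20793161 -0.06527929] 0.01807970616716326
```

View pics/w14.png

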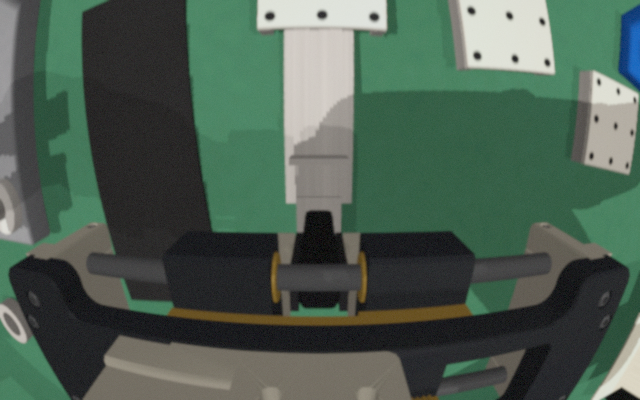

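Call:
{"method": "jog_arm", "body": {
  "commands": [
    [8,-0.4,0,0],
    [10,-0.4,0,0],
    [10,-0.4,0,0],
    [10,-0.4,0,0],
    [10,-0.4,0,0],
    [10,-0.4,0,0],
    [10,-0.3,0,0],
    [5,-0.2,0,0],
    [0,0,0,0],
    [0,0,0,0]
  ]
}}

```text
clock: 22.97
tool_pos: [0.5173, -0.1659, 0.0675]
orientation: [-180.0, 0.0, -1.5]
force: [-0.6, 0.0, -1.3]
opening: 0.0176
```

```bash
python3 - <<'E'
from h import *
s,o=snap('wrist','w15'); print(o['tool_pos'],o['orientation'],o['force'],o['moment'],o['opening'])
E
```

```text
[ 0.51728033 -0.16585802  0.06754801] [-1.79994217e+02  4.27698010e-02 -1.45247689e+00] [-0.55512752  0.01216587 -1.29461142] [-0.09970062  0.2807716  -0.02193911] 0.01757148185325516
```

View pics/w15.png

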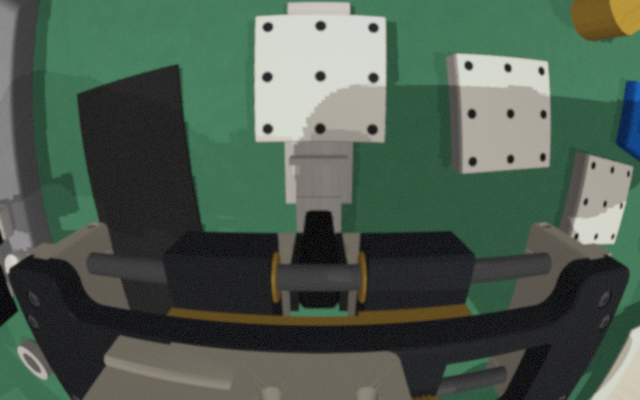

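```bash
cat >> h.py <<'E'
def rel(tag,px,z):
    p,r,e=tgt(tag,px,z); o=load(tag)[1]; t=o['tool_pos']; y=np.radians(o['orientation'][2])
    d=r[:2]-t[:2]; return p,r,'rel fwd,left',np.round([d[0]*np.cos(y)+d[1]*np.sin(y),-d[0]*np.sin(y)+d[1]*np.cos(y)],4),'dyaw',round(r[2]-o['orientation'][2],2),e
E
python3 - <<'E'
from h import *
print(rel('w15',[(267,28),(320,26),(373,28),(266,76),(320,76),(374,76),(267,129),(320,128),(372,129)],.018))
E
```

```text
(np.float64(0.03206453839297759), array([ 0.613 , -0.1689, -1.5043]), 'rel fwd,left', array([ 0.0958, -0.0006]), 'dyaw', np.float64(-0.05), np.float64(0.8))
```

Call:
{"method": "jog_arm", "body": {
  "commands": [
    [0,0,2,0],
    [0,0,3,0],
    [0,0,3,0],
    [0,0,3,0],
    [0,0,3,0],
    [0,0,3,0],
    [0,0,3,0],
    [0,0,3,0],
    [0,0,2,0],
    [0,0,0,0]
  ]
}}

```text
clock: 23.85
tool_pos: [0.5177, -0.1659, 0.0934]
orientation: [-180.0, -0.0, -1.4]
force: [0.2, 0.1, -3.2]
opening: 0.0182
```

```bash
python3 - <<'E'
from h import *
s,o=snap('wrist','w16'); print(o['tool_pos'],o['orientation'],o['force'],o['moment'],o['opening'])
snap('side','s16'); crop('s16',230,60,430,200,4,'c20')
E
```

```text
[ 0.51774592 -0.16588561  0.09338056] [-1.79999799e+02 -4.46543371e-02 -1.43688394e+00] [ 0.21638318  0.08127711 -3.16683919] [-0.04825001  0.30762079 -0.0397678 ] 0.01817931863088019
```

View pics/w16.png

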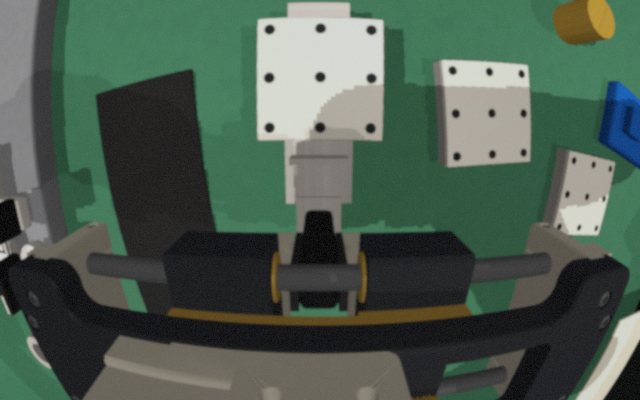

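View pics/c20.png

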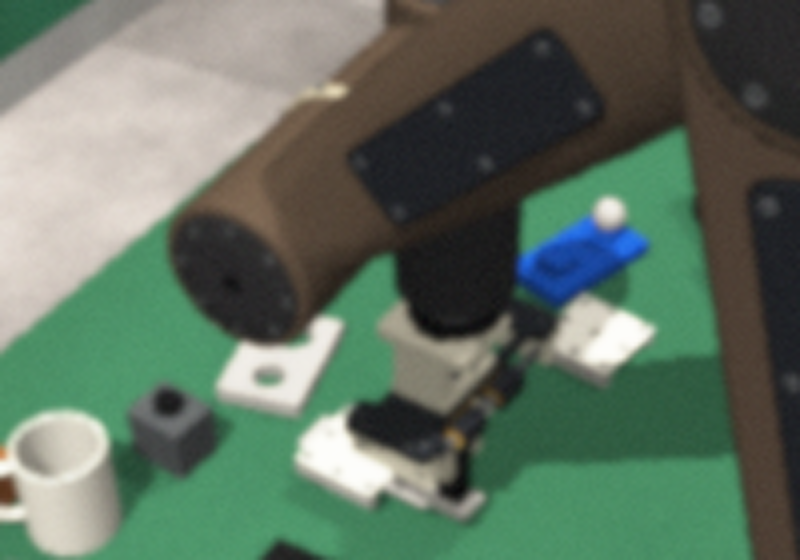

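Call:
{"method": "jog_arm", "body": {
  "commands": [
    [0,0,5,0],
    [0,0,10,0],
    [0,0,15,0],
    [0,0,18,0],
    [0,0,18,0],
    [0,0,18,0],
    [0,0,15,0],
    [0,0,11,0],
    [0,3,7,0],
    [0,8,3,0]
  ]
}}

```text
clock: 24.78
tool_pos: [0.5178, -0.1551, 0.2142]
orientation: [180.0, -0.1, -1.5]
force: [0.1, 1.0, -4.5]
opening: 0.0177
```

Call:
{"method": "jog_arm", "body": {
  "commands": [
    [-1,13,0,0],
    [-2,18,0,0],
    [-3,22,0,0],
    [-3,24,0,0],
    [-3,24,0,0],
    [-3,24,0,0],
    [-3,24,0,0],
    [-3,24,0,-0.3],
    [-3,24,0,-0.3],
    [-3,24,0,-0.3]
  ]
}}

```text
clock: 25.62
tool_pos: [0.4894, 0.0676, 0.2122]
orientation: [180.0, 0.1, -2.4]
force: [0.7, 0.1, -3.3]
opening: 0.0181
```

Call:
{"method": "jog_arm", "body": {
  "commands": [
    [-4,24,0,-0.3],
    [-4,24,0,0],
    [-4,24,0,0],
    [-4,24,0,0],
    [-4,24,0,0],
    [-4,24,0,0],
    [-4,24,0,0],
    [-4,24,0,0],
    [-4,24,0,0],
    [-4,24,0,0]
  ]
}}

```text
clock: 26.45
tool_pos: [0.4492, 0.3074, 0.2121]
orientation: [180.0, 0.1, -2.6]
force: [0.9, 0.3, -3.4]
opening: 0.0176
```

Call:
{"method": "jog_arm", "body": {
  "commands": [
    [-3,24,0,0],
    [-2,21,0,0],
    [-2,17,0,0],
    [-1,13,0,0],
    [0,9,0,0],
    [0,5,0,0],
    [0,2,0,0],
    [0,0,0,0],
    [0,0,0,0],
    [0,0,0,0]
  ]
}}

```text
clock: 27.28
tool_pos: [0.4426, 0.3963, 0.213]
orientation: [180.0, 0.0, -2.7]
force: [0.1, -0.3, -3.5]
opening: 0.0178
```

```bash
python3 - <<'E'
from h import *
s,o=snap('wrist','w17'); print(o['tool_pos'],o['orientation'],o['force'],o['moment'],o['opening'])
snap('top','t17'); crop('t17',100,75,290,225,4,'c21')
E
```

```text
[0.44263972 0.39632608 0.21296648] [ 1.79996399e+02  3.30650444e-03 -2.68651658e+00] [ 0.06824007 -0.27597386 -3.46189453] [-0.08798941  0.33007119 -0.03131328] 0.017848435887900842
```

View pics/w17.png

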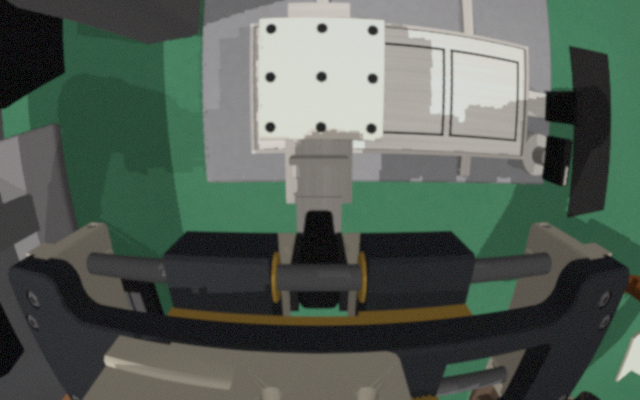

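View pics/c21.png

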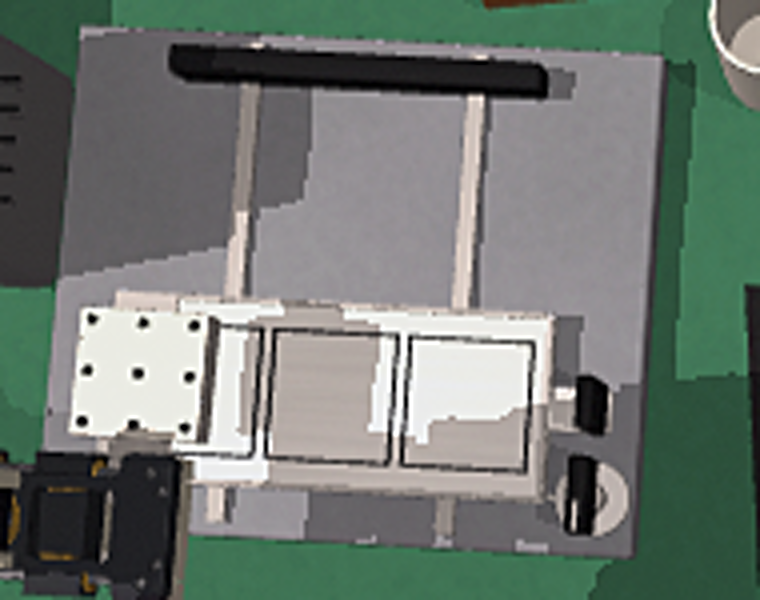

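```bash
python3 - <<'E'
from h import *
print(rel('w17',[(270,28),(321,27),(373,30),(269,76),(321,76),(372,77),(269,128),(320,127),(371,128)],.1565))
T=lambda x,y:(100+x/4,75+y/4)
D=[(93,319),(143,323),(194,326),(87,370),(138,373),(189,377),(82,421),(133,425),(185,427)]
print('top tgt',tgt('t17',[T(*q) for q in D],.1565))
h=.0435;mod=[]
for i in range(2):
    for sx,sy in [(1,1),(1,-1),(-1,1),(-1,-1)]: mod.append([sx*h,i*.094+sy*h])
print(fit2z('t17',mod,[T(*q) for q in [(411,338),(533,344),(402,463),(525,470),(273,330),(396,336),(266,456),(389,463)]],.05))
E
```

```text
(np.float64(0.03232926851246461), array([ 0.539 ,  0.3906, -3.2511]), 'rel fwd,left', array([ 0.0965, -0.0012]), 'dyaw', np.float64(-0.56), np.float64(0.6))
top tgt (np.float64(0.031932363773388116), array([ 0.5403,  0.3893, -3.3515]), np.float64(0.5))
(array([ 0.5353,  0.2128, -2.4508]), array([[ 0.3,  1.5],
       [ 0.3, -0.9],
       [ 0. ,  1.5],
       [ 0.5, -0.7],
       [-0.6, -0.5],
       [-0.7, -2. ],
       [-0.2,  1.5],
       [ 0.3, -0.5]]))
```

Call:
{"method": "jog_arm", "body": {
  "commands": [
    [1,3,-3,0.4],
    [1,4,-8,0.4],
    [1,3,-12,0],
    [0,1,-14,0],
    [0,0,-14,0],
    [0,0,-10,0],
    [0,0,-6,0],
    [0,0,-3,0],
    [0,0,-2,0],
    [0,0,0,0]
  ]
}}

```text
clock: 28.22
tool_pos: [0.4456, 0.4082, 0.1407]
orientation: [180.0, -0.0, -1.8]
force: [-0.0, 0.5, -3.1]
opening: 0.0178
```

```bash
python3 - <<'E'
from h import *
s,o=snap('wrist','w18'); print(o['tool_pos'],o['orientation'],o['force'],o['moment'],o['opening'])
snap('top','t18'); crop('t18',100,125,200,225,6,'c22'); crop('w18',210,0,400,170,4,'c23')
E
```

```text
[0.44556735 0.40823086 0.14074495] [ 1.79995747e+02 -4.05725159e-03 -1.83319966e+00] [-0.01815169  0.53594618 -3.14083117] [-0.09198253  0.36835949 -0.00060402] 0.017783751702283194
```

View pics/c22.png

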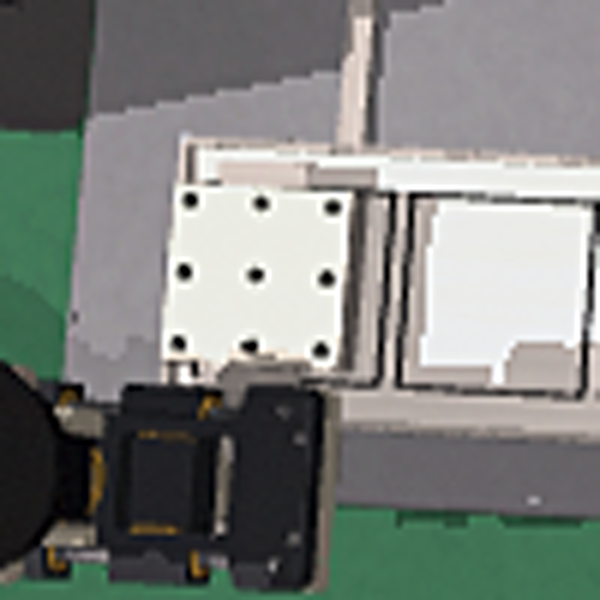

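View pics/c23.png

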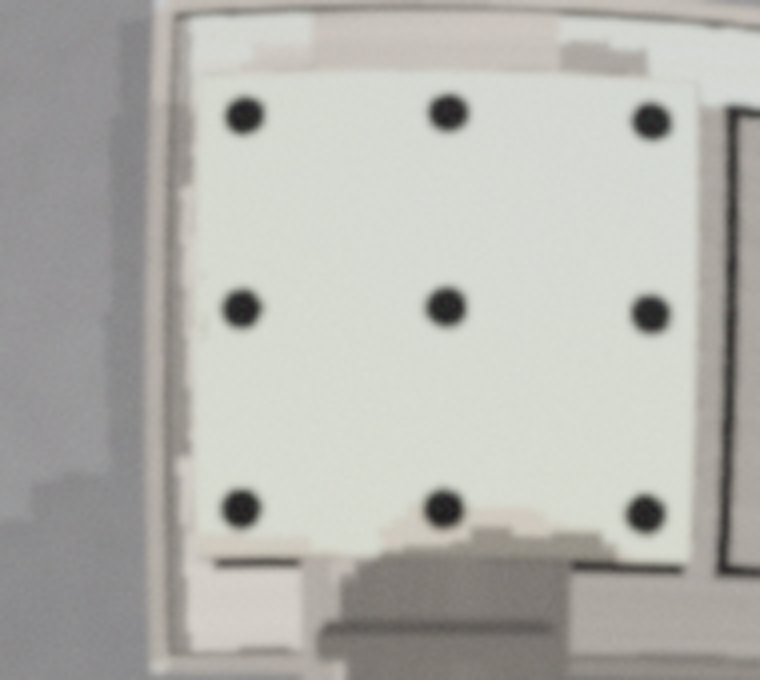

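```bash
python3 - <<'E'
from h import *
W=lambda x,y:(210+x/4,0+y/4); T=lambda x,y:(100+x/6,125+y/6)
print(rel('w18',[W(*q) for q in [(244,115),(447,112),(651,121),(241,308),(446,306),(650,314),(241,508),(444,509),(646,514)]],.0842))
print('top',tgt('t18',[T(*q) for q in [(190,201),(262,204),(333,208),(184,272),(256,275),(327,279),(178,344),(249,347),(320,351)]],.0842))
s=[T(*q) for q in [(416,196),(592,203),(398,384),(580,395)]]
print('bay1 top',fit2z('t18',[(.0435,.0435),(.0435,-.0435),(-.0435,.0435),(-.0435,-.0435)],s,.05))
print('bay2 right edge top',at('t18',*T(393,196),.05),at('t18',*T(378,383),.05))
print('wrist: bay2 near edge line',at('w18',*W(217,563),.05),at('w18',*W(684,570),.05), 'bay1 left edge',at('w18',*W(733,113),.05),at('w18',*W(722,570),.05))
E
```

```text
(np.float64(0.032061909467908954), array([ 0.5416,  0.4035, -2.4132]), 'rel fwd,left', array([ 0.0961, -0.0017]), 'dyaw', np.float64(-0.58), np.float64(0.1))
top (np.float64(0.032042665641204886), array([ 0.5431,  0.4028, -2.6087]), np.float64(0.4))
bay1 top (array([ 0.5395,  0.3071, -2.5858]), array([[ 0.2,  2.8],
       [-1.1, -2.6],
       [ 0.2,  1.4],
       [ 0.7, -1.6]]))
bay2 right edge top [0.5848 0.3564 0.05  ] [0.4983 0.3603 0.05  ]
wrist: bay2 near edge line [0.4994 0.4474 0.05  ] [0.4955 0.3597 0.05  ] bay1 left edge [0.5837 0.3482 0.05  ] [0.4955 0.3524 0.05  ]
```

Call:
{"method": "jog_arm", "body": {
  "commands": [
    [0,-0.8,-2,0],
    [0,-0.7,-3,0],
    [0,0,-3,0],
    [0,0,-3,0],
    [0,0,-2,0],
    [0,0,-2,0],
    [0,0,-2,0],
    [0,0,-2,0],
    [0,0,-1,0],
    [0,0,0,0]
  ]
}}

```text
clock: 29.15
tool_pos: [0.4455, 0.4066, 0.1207]
orientation: [180.0, 0.0, -1.8]
force: [0.5, 0.2, -2.4]
opening: 0.0179
```

```bash
python3 - <<'E'
from h import *
s,o=snap('wrist','w19'); print(o['tool_pos'],o['orientation'],o['force'],o['moment'],o['opening'])
crop('w19',210,0,400,170,4,'c24')
E
```

```text
[0.44549838 0.40660946 0.12067996] [ 1.79991643e+02  1.77102974e-03 -1.83977755e+00] [ 0.54010854  0.24024548 -2.41975852] [-0.11563005  0.23402207 -0.06033513] 0.0179249666432481
```

View pics/c24.png

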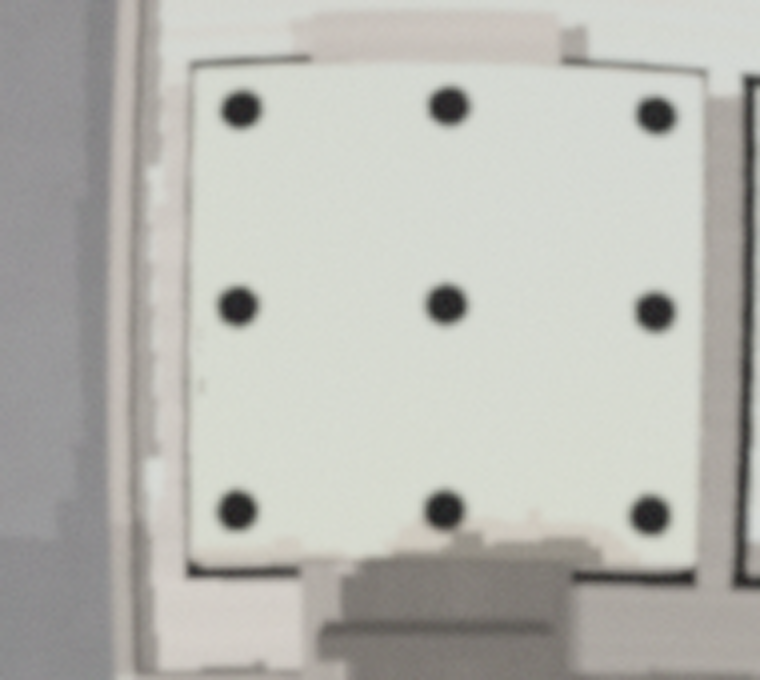

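Call:
{"method": "jog_arm", "body": {
  "commands": [
    [-4,0.1,0,0],
    [-9,0.4,0,0],
    [-12,0.5,0,0],
    [-12,0.5,0,0],
    [-12,0.5,0,0],
    [-12,0.5,0,0],
    [-12,0.5,0,0],
    [-12,0.5,0,0],
    [-12,0.5,0,0],
    [-8,0.4,0,0]
  ]
}}

```text
clock: 30.03
tool_pos: [0.3389, 0.411, 0.121]
orientation: [-180.0, 0.0, -1.8]
force: [0.2, -0.7, -1.7]
opening: 0.0179
```

```bash
python3 - <<'E'
from h import *
s,o=snap('wrist','w20'); print(o['tool_pos'],o['orientation'],o['force'],o['moment'],o['opening'])
snap('top','t20'); crop('t20',100,100,290,225,4,'c25')
E
```

```text
[0.33889735 0.41104692 0.12098285] [-1.79991574e+02  5.50450494e-03 -1.80277240e+00] [ 0.20801808 -0.65205816 -1.72368452] [-0.15713686  0.2875978  -0.07690062] 0.017876596448402726
```

View pics/w20.png

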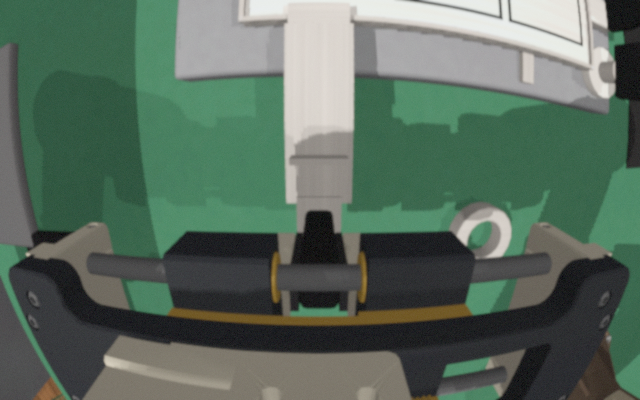

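View pics/c25.png

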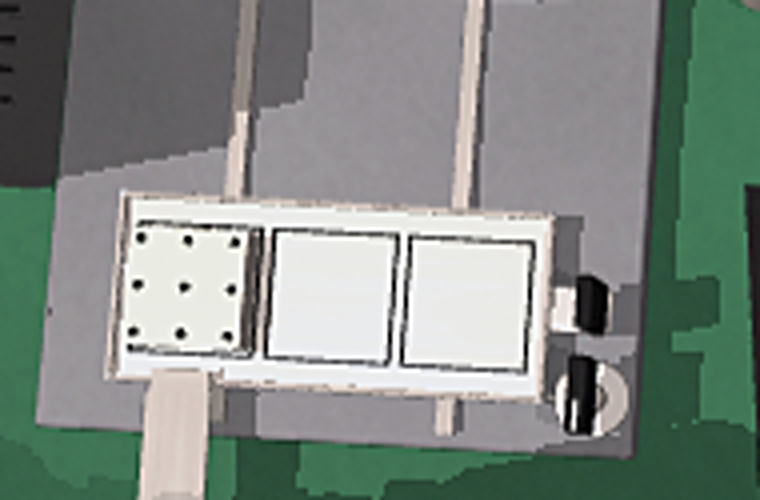

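```bash
python3 - <<'E'
from h import *
T=lambda x,y:(100+x/4,100+y/4)
print('tgt',tgt('t20',[T(*q) for q in [(141,237),(188,241),(235,243),(137,285),(184,287),(231,290),(132,331),(180,334),(227,337)]],.068))
h=.0435;mod=[]
for i in range(2):
    for sx,sy in [(1,1),(1,-1),(-1,1),(-1,-1)]: mod.append([sx*h,i*.094+sy*h])
r=fit2z('t20',mod,[T(*q) for q in [(410,238),(533,243),(402,364),(525,370),(273,231),(397,236),(266,357),(390,364)]],.05); print(r)
x,y,a=r[0]; a=np.radians(a)
for i in (1,2): print(i,x-np.sin(a)*.094*i,y+np.cos(a)*.094*i)
E
```

```text
tgt (np.float64(0.03214483587289974), array([ 0.5429,  0.4009, -2.9574]), np.float64(0.5))
(array([ 0.5353,  0.2127, -2.1828]), array([[ 0.1,  0.9],
       [-0.2, -0.8],
       [ 0.5,  1.2],
       [ 0.6, -1. ],
       [-0.6, -0.3],
       [-0.9, -1.2],
       [-0.2,  1.2],
       [ 0.7, -0. ]]))
1 0.5388802562080918 0.3066317931559087
2 0.5424605124161835 0.40056358631181743
```

Call:
{"method": "jog_arm", "body": {
  "commands": [
    [0,0,20,0],
    [0,-5,25,0],
    [5,-15,25,0],
    [12,-28,19,0],
    [16,-30,0,0],
    [16,-30,0,0],
    [16,-30,0,0],
    [16,-30,0,0],
    [16,-30,0,0],
    [16,-30,0,0]
  ]
}}

```text
clock: 30.97
tool_pos: [0.4541, 0.1814, 0.2101]
orientation: [-180.0, -0.0, -1.8]
force: [-0.0, 0.8, -1.8]
opening: 0.0181
```

Call:
{"method": "jog_arm", "body": {
  "commands": [
    [0,-30,0,0],
    [0,-30,0,0],
    [0,-30,0,0],
    [0,-30,0,0],
    [0,-30,0,0],
    [0,-30,0,0],
    [0,-30,0,0],
    [0,-30,0,0],
    [0,-30,0,0],
    [0,-30,0,0]
  ]
}}

```text
clock: 31.8
tool_pos: [0.4533, -0.1186, 0.2101]
orientation: [180.0, -0.0, -1.8]
force: [0.3, 0.1, -2.3]
opening: 0.0177
```

Call:
{"method": "jog_arm", "body": {
  "commands": [
    [-6,-28,-5,0.6],
    [-6,-28,-5,0.6],
    [-6,-28,-5,0.6],
    [-6,-28,-5,0.6],
    [-6,-28,-5,0.6],
    [-6,-28,-5,0.6],
    [-6,-20,-15,0.6],
    [-6,-10,-15,0.6],
    [-6,0,-15,0.5],
    [-5,0,-15,0.5]
  ]
}}

```text
clock: 32.63
tool_pos: [0.3938, -0.316, 0.119]
orientation: [180.0, 0.0, 3.9]
force: [-0.4, -0.2, -2.2]
opening: 0.018
```

```bash
python3 - <<'E'
from h import *
snap('top','t21');s,o=snap('wrist','w21'); print(o['tool_pos'],o['orientation'],o['force'],o['moment'],o['opening'])
crop('t21',280,110,480,260,4,'c26')
E
```

```text
[ 0.39134598 -0.31472508  0.1161056 ] [-179.84909067    0.25452101    3.87470385] [-3.05855761  1.29351278 -5.8112079 ] [0.28533209 0.83155551 0.02005909] 0.017782638723242955
```

View pics/c26.png

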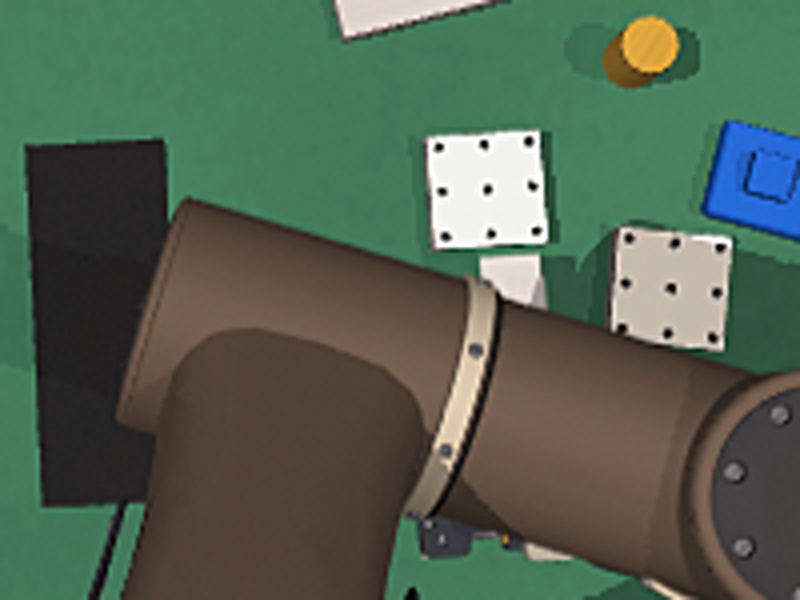

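View pics/w21.png

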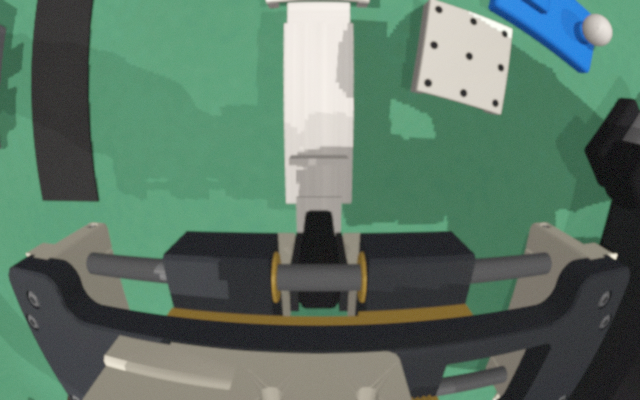

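Call:
{"method": "jog_arm", "body": {
  "commands": [
    [0,0,-8,0],
    [0,0,-12,0],
    [0,0,-14,0],
    [0,0,-10,0],
    [0,0,-4.5,0],
    [0,0,0,0],
    [6,0.4,0,0],
    [10,0.7,0,0],
    [10,0.7,0,0],
    [10,0.7,0,0]
  ]
}}

```text
clock: 33.57
tool_pos: [0.4325, -0.3126, 0.0721]
orientation: [180.0, -0.1, 4.0]
force: [-0.9, 0.3, -2.6]
opening: 0.0177
```

```bash
python3 - <<'E'
from h import *
s,o=snap('wrist','w22'); print(o['tool_pos'],o['orientation'],o['force'],o['moment'],o['opening'])
E
```

```text
[ 0.43249482 -0.31263163  0.07212697] [ 1.79954586e+02 -9.60254353e-02  3.97967666e+00] [-0.90938404  0.3041276  -2.64873908] [-0.15209462  0.23664811 -0.03230066] 0.01767956997501253
```

View pics/w22.png

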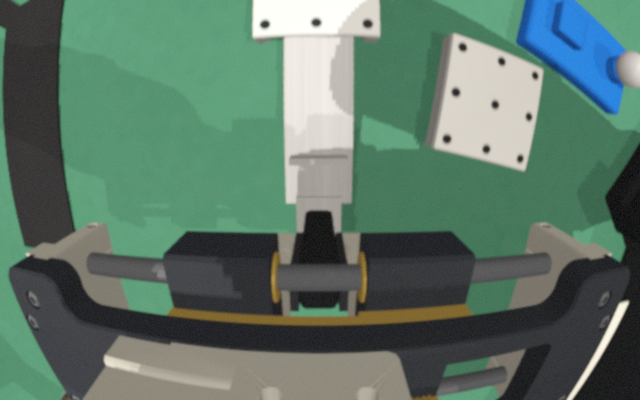

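Call:
{"method": "jog_arm", "body": {
  "commands": [
    [0,0.3,-2.5,0],
    [0,0.3,-2,0],
    [8,0.7,0,0],
    [10,0.8,0,0],
    [10,0.8,0,0],
    [10,0.8,0,0],
    [10,0.8,0,0],
    [10,0.8,0,0],
    [8,0.6,0,0],
    [3,0.2,0,0]
  ]
}}

```text
clock: 34.45
tool_pos: [0.5011, -0.3063, 0.0668]
orientation: [180.0, -0.0, 4.0]
force: [-0.1, 0.1, -1.7]
opening: 0.0177
```

```bash
python3 - <<'E'
from h import *
snap('wrist','w23');s,o=snap('wrist','w23'); print(o['tool_pos'],o['orientation'],o['force'],o['moment'],o['opening'])
crop('w23',210,0,400,170,4,'c27')
E
```

```text
[ 0.50089823 -0.30630306  0.06670717] [ 1.79986448e+02 -1.45591292e-02  3.99793801e+00] [-0.51783912 -0.14464628 -1.63133628] [-0.20419075  0.10951329 -0.03020076] 0.017839749318625205
```

View pics/c27.png

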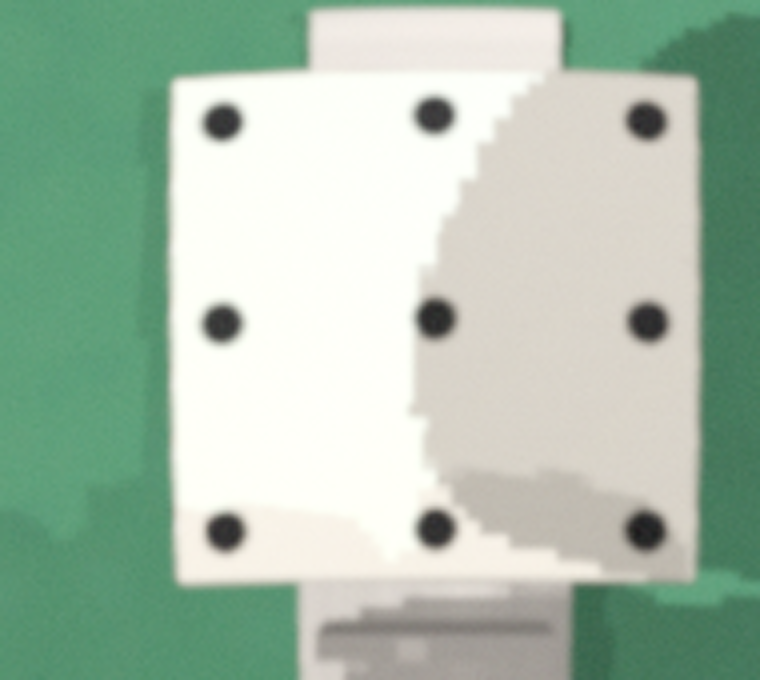

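```bash
python3 - <<'E'
from h import *
W=lambda x,y:(210+x/4,0+y/4)
print(rel('w23',[W(*q) for q in [(222,122),(434,115),(646,121),(221,323),(435,318),(648,322),(226,531),(435,529),(645,531)]],.018))
E
```

```text
(np.float64(0.03204362172262725), array([ 0.5942, -0.2997,  4.1759]), 'rel fwd,left', array([0.0935, 0.0001]), 'dyaw', np.float64(0.18), np.float64(0.2))
```

Call:
{"method": "jog_arm", "body": {
  "commands": [
    [0,0,2,0],
    [0,0,4,0],
    [0,0,4,0],
    [0,0,4,0],
    [0,0,6,0],
    [0,0,10,0],
    [0,0,14,0],
    [0,0,18,0],
    [0,0,18,0],
    [0,0,18,0]
  ]
}}

```text
clock: 35.38
tool_pos: [0.4993, -0.3064, 0.1666]
orientation: [180.0, -0.0, 4.0]
force: [1.0, -0.2, -3.3]
opening: 0.0181
```

Call:
{"method": "jog_arm", "body": {
  "commands": [
    [0,0,18,0],
    [0,0,14,0],
    [0,4,10,0],
    [0,8,5,0],
    [-1,13,2,-0.5],
    [-2,18,0,-0.5],
    [-2,22,0,-0.5],
    [-2,24,0,-0.5],
    [-2,24,0,-0.5],
    [-2,24,0,-0.5]
  ]
}}

```text
clock: 36.22
tool_pos: [0.4875, -0.1678, 0.2134]
orientation: [-180.0, 0.1, 0.9]
force: [0.3, 1.1, -3.7]
opening: 0.0178
```

Call:
{"method": "jog_arm", "body": {
  "commands": [
    [-2,24,0,-0.5],
    [-2,24,0,-0.5],
    [-2,24,0,-0.5],
    [-2,24,0,-0.5],
    [-2,24,0,-0.5],
    [-2,24,0,-0.5],
    [-2,24,0,-0.5],
    [-2,24,0,-0.2],
    [-2,24,0,0],
    [-2,24,0,0]
  ]
}}

```text
clock: 37.05
tool_pos: [0.4673, 0.072, 0.2136]
orientation: [-180.0, 0.0, -2.7]
force: [0.2, -0.7, -3.4]
opening: 0.0177
```

Call:
{"method": "jog_arm", "body": {
  "commands": [
    [-3,24,0,0],
    [-3,24,0,0],
    [-3,24,0,0],
    [-3,22,0,0],
    [-3,20,0,0],
    [-3,17,0,0],
    [-3,14,0,0],
    [-2,11,0,0],
    [-1,8,0,0],
    [0,5,0,0]
  ]
}}

```text
clock: 37.88
tool_pos: [0.4439, 0.2404, 0.2137]
orientation: [180.0, 0.0, -2.7]
force: [0.4, -0.2, -2.9]
opening: 0.0178
```

```bash
python3 - <<'E'
from h import *
s,o=snap('wrist','w24'); print(o['tool_pos'],o['orientation'],o['force'],o['moment'],o['opening'])
E
```

```text
[0.44391336 0.24036467 0.21367846] [ 1.79992028e+02  2.32874550e-02 -2.69796133e+00] [ 0.43580874 -0.18225482 -2.89090913] [-0.10205946  0.30845409  0.01360757] 0.01780352893654007
```

View pics/w24.png

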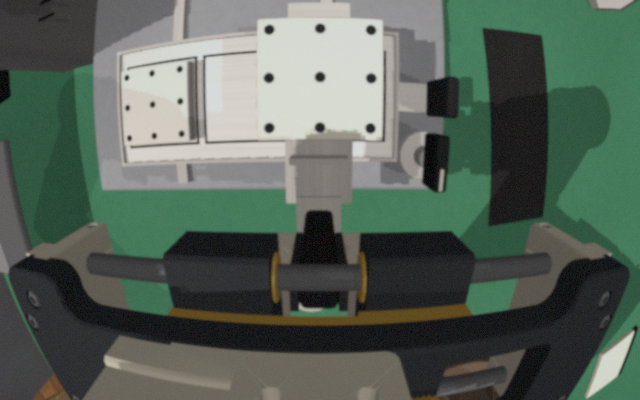

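Now 72 mm left to go in y, descend to hover at TCP z 0.140.

Call:
{"method": "jog_arm", "body": {
  "commands": [
    [0,6,0,0],
    [0,10,0,0],
    [0,13,0,0],
    [0,13,0,0],
    [0,11,0,0],
    [0,9,-3,0],
    [0,6,-7,0],
    [0,3,-11,0],
    [0,1,-14,0],
    [0,0,-14,0]
  ]
}}

```text
clock: 38.77
tool_pos: [0.4441, 0.3116, 0.1632]
orientation: [180.0, 0.0, -2.7]
force: [-0.4, -0.3, -3.0]
opening: 0.0181
```

Call:
{"method": "jog_arm", "body": {
  "commands": [
    [0,0,-10,0],
    [0,0,-7,0],
    [0,0,-4,0],
    [0,0,-2,0],
    [0,0,-1,0],
    [0,0,0,0],
    [0,0,0,0],
    [0,0,0,0],
    [0,0,0,0],
    [0,0,0,0]
  ]
}}

```text
clock: 39.6
tool_pos: [0.4446, 0.3118, 0.1412]
orientation: [-180.0, -0.0, -2.7]
force: [-0.4, -0.5, -2.5]
opening: 0.0178
```

```bash
python3 - <<'E'
from h import *
s,o=snap('wrist','w25'); print(o['tool_pos'],o['orientation'],o['force'],o['moment'],o['opening'])
snap('top','t25'); crop('t25',110,140,240,225,6,'c28'); crop('w25',190,0,430,170,3.3,'c29')
E
```

```text
[0.44456336 0.31176345 0.14118359] [-1.79969584e+02 -1.89181990e-02 -2.73835879e+00] [-0.41317767 -0.53823201 -2.47365895] [-0.06898299  0.31763467 -0.00402061] 0.017759632515677522
```

View pics/c28.png

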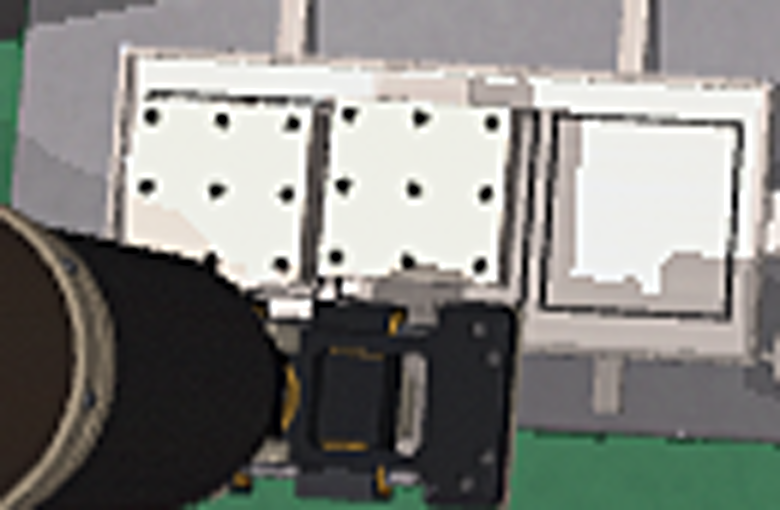

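View pics/c29.png

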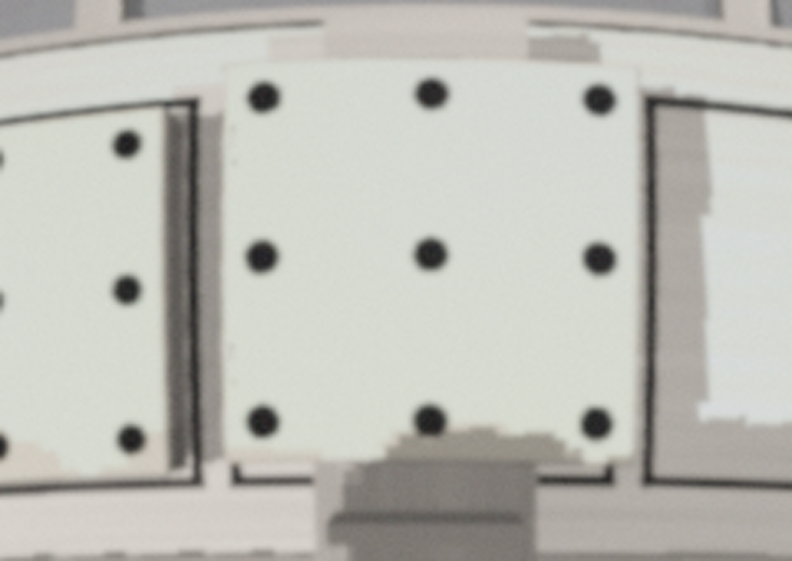

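```bash
python3 - <<'E'
from h import *
W=lambda x,y:(190+x/3.3,0+y/3.3); T=lambda x,y:(110+x/6,140+y/6)
zt=.1412-.0565
print(rel('w25',[W(*q) for q in [(264,98),(432,94),(599,100),(262,257),(431,255),(600,259),(263,421),(430,420),(596,424)]],zt))
print('top',tgt('t25',[T(*q) for q in [(349,115),(420,118),(491,122),(343,186),(414,190),(485,193),(336,257),(408,262),(480,266)]],zt))
print('wrist near corners',at('w25',*W(235,482),.05),at('w25',*W(612,481),.05),'bay2 R edge',at('w25',*W(195,102),.05),at('w25',*W(197,482),.05),'bay0 L edge',at('w25',*W(652,100),.05),at('w25',*W(648,482),.05))
s=[T(*q) for q in [(559,115),(740,124),(545,308),(728,317)]]
print('bay0 top',fit2z('t25',[(.0435,.0435),(.0435,-.0435),(-.0435,.0435),(-.0435,-.0435)],s,.05))
E
```

```text
(np.float64(0.03197830635438504), array([ 0.5403,  0.3061, -3.0324]), 'rel fwd,left', array([ 0.0959, -0.0011]), 'dyaw', np.float64(-0.29), np.float64(0.2))
top (np.float64(0.03202398661691823), array([ 0.5418,  0.3048, -2.8341]), np.float64(0.3))
wrist near corners [0.4952 0.3529 0.05  ] [0.4913 0.2668 0.05  ] bay2 R edge [0.5845 0.3573 0.05  ] [0.4958 0.3618 0.05  ] bay0 L edge [0.58  0.254 0.05 ] [0.4909 0.2583 0.05  ]
bay0 top (array([ 0.5349,  0.2118, -2.419 ]), array([[-1.1,  1.7],
       [-1. , -1.6],
       [ 1.1,  1.4],
       [ 1. , -1.5]]))
```

Call:
{"method": "jog_arm", "body": {
  "commands": [
    [-1,0.4,-1,0.2],
    [-1,0.4,-2,0.2],
    [-1,0.4,-3,0],
    [0,0,-3,0],
    [0,0,-3,0],
    [0,0,-3,0],
    [0,0,-2,0],
    [0,0,-2,0],
    [0,0,-1.5,0],
    [0,0,0,0]
  ]
}}

```text
clock: 40.53
tool_pos: [0.4415, 0.3128, 0.1201]
orientation: [180.0, 0.0, -2.3]
force: [0.1, -0.1, -3.5]
opening: 0.0179
```

```bash
python3 - <<'E'
from h import *
s,o=snap('wrist','w26'); print(o['tool_pos'],o['orientation'],o['force'],o['moment'],o['opening'])
crop('w26',190,0,430,170,3.3,'c30')
E
```

```text
[0.44148488 0.31279516 0.12010824] [ 1.79989509e+02  5.19189907e-03 -2.34066114e+00] [ 0.14587662 -0.14143955 -3.48018268] [-0.1133968   0.17056908  0.02183101] 0.017917781239960667
```

View pics/c30.png

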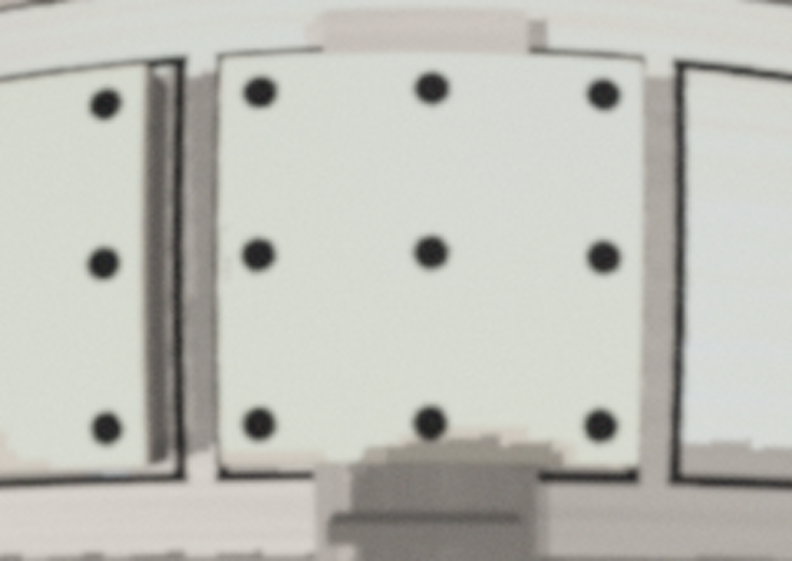

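Call:
{"method": "jog_arm", "body": {
  "commands": [
    [-4,0.1,0,0],
    [-9,0.4,0,0],
    [-12,0.5,0,0],
    [-12,0.5,0,0],
    [-12,0.5,0,0],
    [-12,0.5,0,0],
    [-12,0.5,0,0],
    [-12,0.5,0,0],
    [-12,0.5,0,0],
    [-8,0.4,0,0]
  ]
}}

```text
clock: 41.42
tool_pos: [0.3349, 0.3171, 0.1205]
orientation: [-180.0, 0.0, -2.3]
force: [0.4, 0.6, -2.2]
opening: 0.018
```

```bash
python3 - <<'E'
from h import *
s,o=snap('wrist','w27'); print(o['tool_pos'],o['orientation'],o['force'],o['moment'],o['opening'])
snap('top','t27'); crop('t27',100,100,290,225,4,'c31')
E
```

```text
[0.33485052 0.31714387 0.12052461] [-1.79982046e+02  3.13506957e-03 -2.29711016e+00] [ 0.4169996   0.55857413 -2.18054116] [-0.12422063  0.2906065   0.00169364] 0.017961946920753882
```

View pics/c31.png

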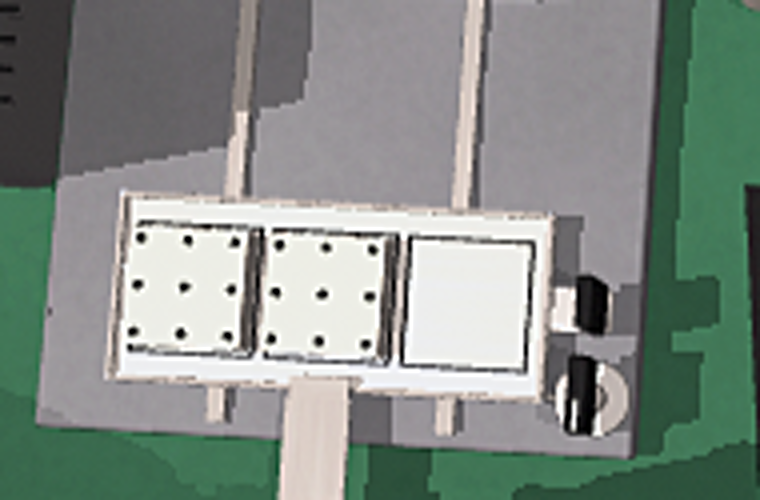

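Call:
{"method": "jog_arm", "body": {
  "commands": [
    [0,0,20,0],
    [0,-5,25,0],
    [5,-15,25,0],
    [12,-28,19,0],
    [16,-30,0,0],
    [16,-30,0,0],
    [16,-30,0,0],
    [16,-30,0,0],
    [16,-30,0,0],
    [16,-30,0,0]
  ]
}}

```text
clock: 42.35
tool_pos: [0.4501, 0.0877, 0.2096]
orientation: [-180.0, -0.0, -2.3]
force: [1.7, 0.9, -1.5]
opening: 0.0178
```

Call:
{"method": "jog_arm", "body": {
  "commands": [
    [0,-30,0,0],
    [0,-30,0,0],
    [0,-30,0,0],
    [0,-30,0,0],
    [0,-30,0,0],
    [0,-30,0,0],
    [0,-30,0,0],
    [0,-30,0,0],
    [0,-30,0,0],
    [0,-30,0,0]
  ]
}}

```text
clock: 43.18
tool_pos: [0.4493, -0.2124, 0.2095]
orientation: [180.0, -0.0, -2.3]
force: [1.5, 1.3, -2.6]
opening: 0.018
```

Call:
{"method": "jog_arm", "body": {
  "commands": [
    [-13,-28,-5,-0.3],
    [-13,-28,-5,-0.3],
    [-13,-28,-5,-0.3],
    [-13,-28,-5,-0.3],
    [-13,-28,-5,-0.3],
    [-13,-28,-5,-0.3],
    [-12,-18,-15,-0.4],
    [-12,-10,-15,-0.4],
    [-12,-2,-15,-0.3],
    [-10,0,-15,-0.2]
  ]
}}

```text
clock: 44.02
tool_pos: [0.3244, -0.4097, 0.1185]
orientation: [180.0, 0.0, -5.5]
force: [0.1, -0.2, -1.8]
opening: 0.0182
```

```bash
python3 - <<'E'
from h import *
snap('top','t28');s,o=snap('wrist','w28'); print(o['tool_pos'],o['orientation'],o['force'],o['moment'],o['opening'])
crop('t28',380,130,480,230,6,'c32')
E
```

```text
[ 0.32146746 -0.40772137  0.11538928] [-179.80989855    0.27867529   -5.61282596] [-2.62409182  1.75687768 -5.74209004] [0.49588263 0.91376823 0.04564547] 0.017972869317345392
```

View pics/c32.png

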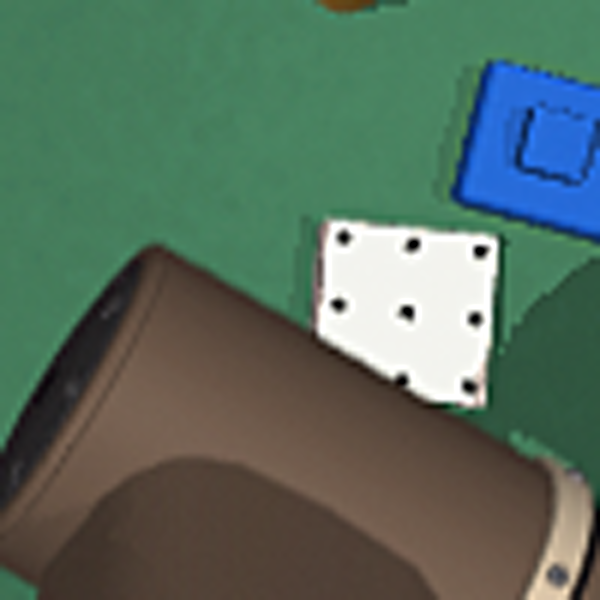

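View pics/w28.png

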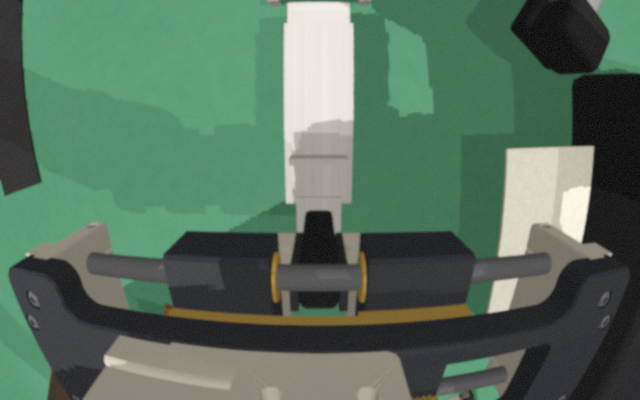

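Call:
{"method": "jog_arm", "body": {
  "commands": [
    [0,0,-8,0],
    [0,0,-12,0],
    [0,0,-14,0],
    [0,0,-12,0],
    [0,0,-6.5,0],
    [0,0,0,0],
    [6,-0.6,0,0],
    [10,-0.9,0,0],
    [10,-0.9,0,0],
    [6,-0.6,0,0]
  ]
}}

```text
clock: 44.95
tool_pos: [0.36, -0.4125, 0.0678]
orientation: [179.9, -0.1, -5.4]
force: [0.6, -0.1, -2.0]
opening: 0.0176
```

```bash
python3 - <<'E'
from h import *
s,o=snap('wrist','w29'); print(o['tool_pos'],o['orientation'],o['force'],o['moment'],o['opening'])
E
```

```text
[ 0.36000137 -0.41251021  0.06779051] [ 1.79924555e+02 -1.23396433e-01 -5.38908001e+00] [ 0.63925959 -0.09244822 -2.015261  ] [-0.16692098  0.18967014 -0.00242697] 0.01758826748844637
```

View pics/w29.png

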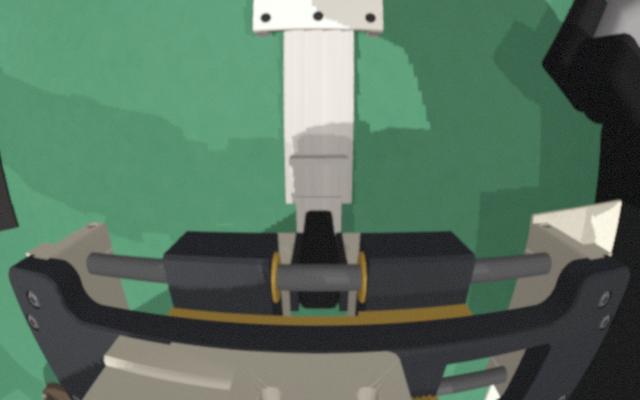

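Call:
{"method": "jog_arm", "body": {
  "commands": [
    [8,-0.8,0,0],
    [10,-0.9,0,0],
    [10,-0.9,0,0],
    [10,-0.9,0,0],
    [10,-0.9,0,0],
    [10,-0.9,0,0],
    [9,-0.9,0,0],
    [4,-0.4,0,0],
    [0,0,0,0],
    [0,0,0,0]
  ]
}}

```text
clock: 45.83
tool_pos: [0.4283, -0.4182, 0.0666]
orientation: [-180.0, 0.0, -5.4]
force: [0.1, -0.3, -2.6]
opening: 0.0179
```

```bash
python3 - <<'E'
from h import *
s,o=snap('wrist','w30'); print(o['tool_pos'],o['orientation'],o['force'],o['moment'],o['opening'])
crop('w30',210,0,400,170,4,'c33')
E
```

```text
[ 0.42834556 -0.41818026  0.06657466] [-1.79979645e+02  3.39436207e-02 -5.43670043e+00] [ 0.12087033 -0.33406115 -2.56566262] [-0.09855594  0.3009003  -0.02948779] 0.017875270887522072
```

View pics/c33.png

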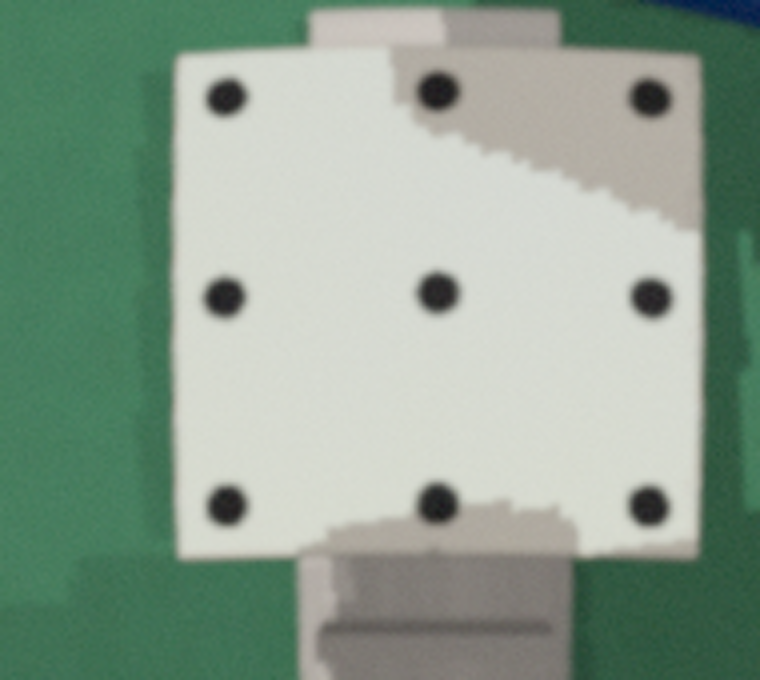

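```bash
python3 - <<'E'
from h import *
W=lambda x,y:(210+x/4,0+y/4)
print(rel('w30',[W(*q) for q in [(227,97),(438,91),(650,98),(224,297),(438,292),(651,298),(227,506),(437,503),(648,507)]],.018))
E
```

```text
(np.float64(0.03204964291049464), array([ 0.5252, -0.4278, -5.5357]), 'rel fwd,left', array([ 0.0973, -0.0004]), 'dyaw', np.float64(-0.1), np.float64(0.1))
```

Call:
{"method": "jog_arm", "body": {
  "commands": [
    [0,0,2,0],
    [0,0,4,0],
    [0,0,4,0],
    [0,0,4,0],
    [0,0,6,0],
    [0,0,10,0],
    [0,0,14,0],
    [0,0,18,0],
    [0,0,18,0],
    [0,0,18,0]
  ]
}}

```text
clock: 46.72
tool_pos: [0.4283, -0.4183, 0.1665]
orientation: [180.0, -0.0, -5.4]
force: [1.7, -0.0, -3.6]
opening: 0.0178
```

Call:
{"method": "jog_arm", "body": {
  "commands": [
    [0,0,18,0],
    [0,0,14,0],
    [0,4,10,0],
    [0,8,5,0],
    [0,13,2,0.3],
    [0,18,0,0.3],
    [0,22,0,0.3],
    [0,24,0,0.3],
    [0,24,0,0.3],
    [0,24,0,0.3]
  ]
}}

```text
clock: 47.55
tool_pos: [0.4273, -0.2791, 0.2129]
orientation: [-180.0, 0.1, -3.6]
force: [1.5, 0.9, -3.3]
opening: 0.0179
```

Call:
{"method": "jog_arm", "body": {
  "commands": [
    [0,24,0,0.3],
    [0,24,0,0.3],
    [0,24,0,0.3],
    [0,24,0,0.3],
    [1,24,0,0],
    [1,24,0,0],
    [1,24,0,0],
    [1,24,0,0],
    [1,24,0,0],
    [1,24,0,0]
  ]
}}

```text
clock: 48.38
tool_pos: [0.4329, -0.0397, 0.2131]
orientation: [-180.0, 0.1, -2.4]
force: [0.4, -0.4, -4.0]
opening: 0.0178
```

Call:
{"method": "jog_arm", "body": {
  "commands": [
    [0,24,0,0],
    [0,24,0,0],
    [0,24,0,0],
    [0,24,0,0],
    [0,24,0,0],
    [0,22,0,0],
    [0,20,0,0],
    [0,18,0,0],
    [0,16,0,0],
    [0,14,0,0]
  ]
}}

```text
clock: 49.22
tool_pos: [0.433, 0.1698, 0.2131]
orientation: [180.0, 0.1, -2.4]
force: [-0.5, -1.6, -3.4]
opening: 0.0177
```

Call:
{"method": "jog_arm", "body": {
  "commands": [
    [0,12,0,0],
    [0,10,0,0],
    [0,8,0,0],
    [0,7,0,0],
    [0,5,0,0],
    [0,4,0,0],
    [0,2,-3,0],
    [0,1,-7,0],
    [0,0,-10,0],
    [0,0,-12,0]
  ]
}}

```text
clock: 50.05
tool_pos: [0.4345, 0.2174, 0.1811]
orientation: [-180.0, -0.0, -2.5]
force: [0.7, 0.2, -4.3]
opening: 0.0179
```

```bash
python3 - <<'E'
from h import *
s,o=snap('wrist','w31'); print(o['tool_pos'],o['orientation'],o['force'],o['moment'],o['opening'])
crop('w31',190,0,430,170,3.3,'c34')
E
```

```text
[0.43446513 0.21736974 0.18106836] [-1.79975745e+02 -1.21825069e-02 -2.46034544e+00] [ 0.66105359  0.22834275 -4.27029251] [-0.0547624   0.40824981 -0.01412884] 0.017865142905198934
```

View pics/c34.png

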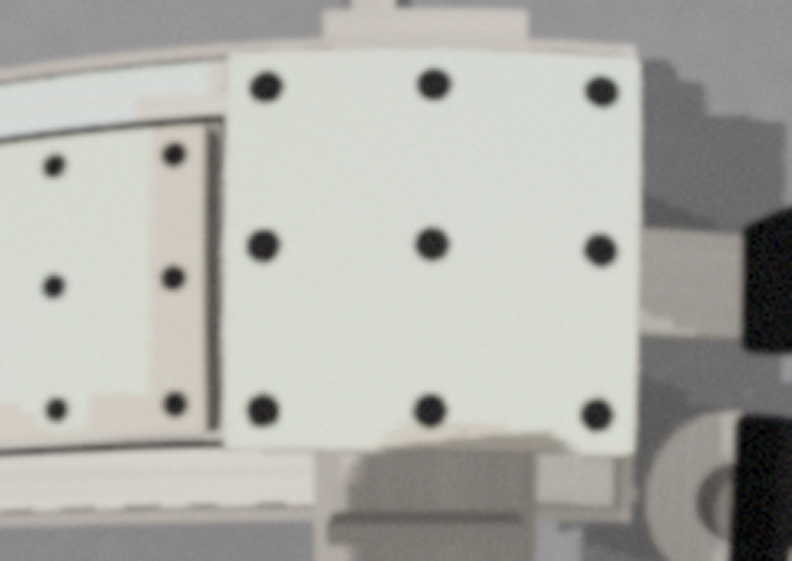

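Call:
{"method": "jog_arm", "body": {
  "commands": [
    [0,0,-11,0],
    [0,0,-10,0],
    [0,0,-8,0],
    [0,0,-6,0],
    [0,0,-3,0],
    [0,0,-2,0],
    [0,0,0,0],
    [0,0,0,0],
    [0,0,0,0],
    [0,0,0,0]
  ]
}}

```text
clock: 50.93
tool_pos: [0.4347, 0.2178, 0.1423]
orientation: [-180.0, -0.0, -2.4]
force: [0.4, 0.2, -3.9]
opening: 0.0177
```

```bash
python3 - <<'E'
from h import *
s,o=snap('wrist','w32'); print(o['tool_pos'],o['orientation'],o['force'],o['moment'],o['opening'])
snap('top','t32'); crop('t32',130,140,260,225,6,'c35'); crop('w32',190,0,430,170,3.3,'c36')
E
```

```text
[0.43468661 0.21782793 0.14228537] [-1.79963356e+02 -3.41432162e-02 -2.43675931e+00] [ 0.41495161  0.17047764 -3.90533775] [-0.08073994  0.39527331  0.01077067] 0.01772826594006943
```

View pics/c35.png

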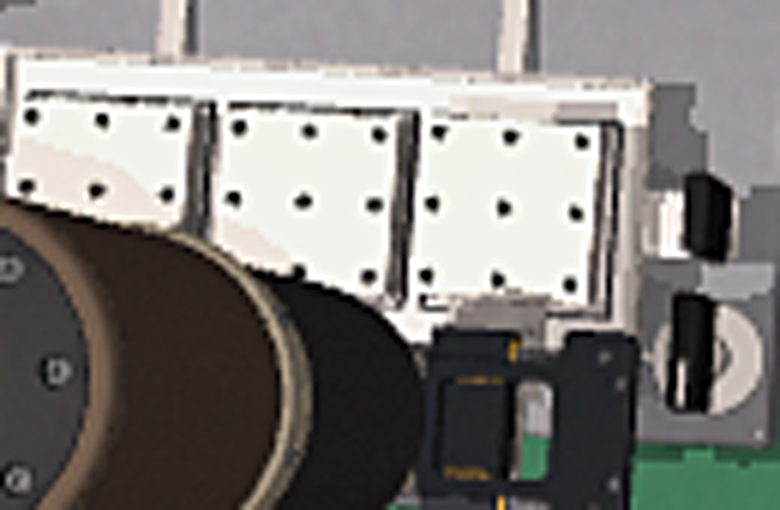

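View pics/c36.png

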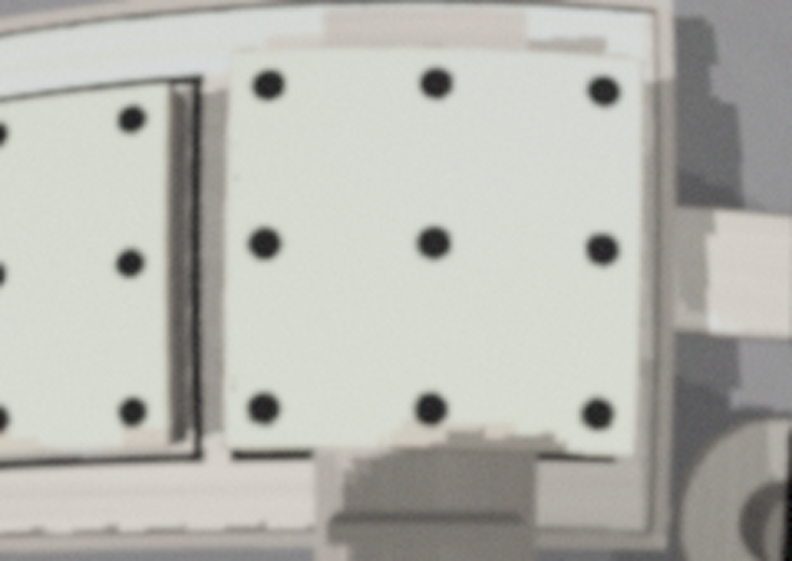

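```bash
python3 - <<'E'
from h import *
W=lambda x,y:(190+x/3.3,0+y/3.3); T=lambda x,y:(130+x/6,140+y/6)
zt=.1423-.0565
print(rel('w32',[W(*q) for q in [(269,84),(436,83),(604,91),(265,243),(434,243),(603,250),(264,408),(431,409),(598,413)]],zt))
print('top',tgt('t32',[T(*q) for q in [(439,132),(511,137),(582,142),(432,204),(504,207),(575,213),(427,275),(498,280),(569,285)]],zt))
print('near corners',at('w32',*W(232,456),.05),at('w32',*W(614,458),.05),'bay1 R edge',at('w32',*W(200,80),.05),at('w32',*W(197,457),.05))
print('bay1 target top',tgt('t32',[T(*q) for q in [(238,127),(309,131),(379,135),(233,197),(303,201),(375,205)]+[T(0,0)]*0] ,.068) if 0 else '')
E
```

```text
(np.float64(0.03201209984530402), array([ 0.5327,  0.212 , -3.313 ]), 'rel fwd,left', array([ 0.0982, -0.0017]), 'dyaw', np.float64(-0.88), np.float64(0.2))
top (np.float64(0.03189614165670602), array([ 0.534 ,  0.2106, -3.5352]), np.float64(0.5))
near corners [0.491  0.2597 0.05  ] [0.4869 0.1724 0.05  ] bay1 R edge [0.5801 0.263  0.05  ] [0.4914 0.268  0.05  ]
bay1 target top
```

Call:
{"method": "jog_arm", "body": {
  "commands": [
    [0.4,0.4,-1.5,0.3],
    [0.4,0.4,-2,0.3],
    [0,0,-3,0.3],
    [0,0,-3,0],
    [0,0,-3,0],
    [0,0,-3,0],
    [0,0,-2.5,0],
    [0,0,-2,0],
    [0,0,-1.5,0],
    [0,0,0,0]
  ]
}}

```text
clock: 51.87
tool_pos: [0.4353, 0.2184, 0.1202]
orientation: [180.0, 0.0, -1.5]
force: [0.2, -0.2, -2.2]
opening: 0.0176
```

```bash
python3 - <<'E'
from h import *
s,o=snap('wrist','w33'); print(o['tool_pos'],o['orientation'],o['force'],o['moment'],o['opening'])
crop('w33',190,0,430,170,3.3,'c37')
E
```

```text
[0.4353098  0.2184495  0.12017509] [ 1.79995677e+02  4.98142937e-04 -1.53863102e+00] [ 0.2014734  -0.19702567 -2.1605763 ] [-0.09931973  0.29653719 -0.03407733] 0.01762357221306212
```

View pics/c37.png

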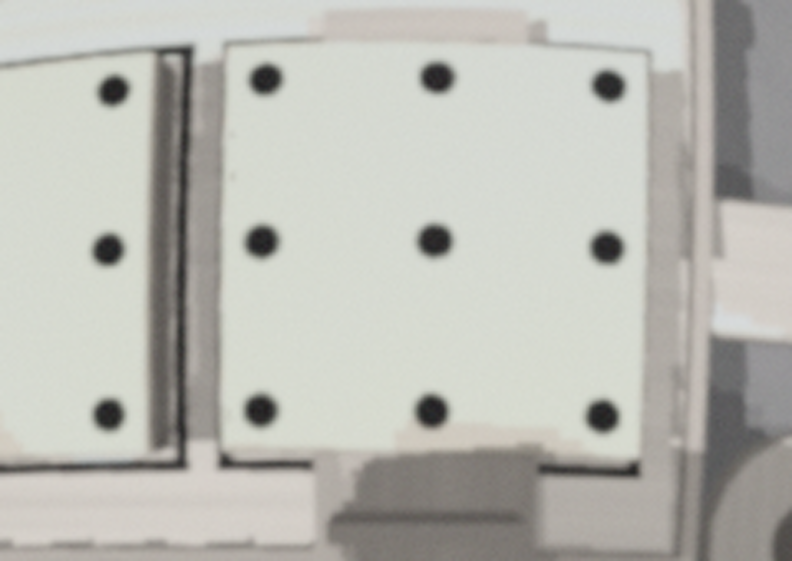

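Call:
{"method": "jog_arm", "body": {
  "commands": [
    [-4,0.2,0,0],
    [-8,0.3,0,0],
    [-10,0.4,0,0],
    [-10,0.4,0,0],
    [-10,0.4,0,0],
    [-10,0.4,0,0],
    [-10,0.4,0,0],
    [-8,0.3,0,0],
    [-4,0.2,0,0],
    [0,0,0,0]
  ]
}}

```text
clock: 52.75
tool_pos: [0.3604, 0.2215, 0.1206]
orientation: [-180.0, -0.0, -1.5]
force: [0.4, -0.8, -2.9]
opening: 0.0179
```

Call:
{"method": "jog_arm", "body": {
  "commands": [
    [-4,0.2,0,0],
    [-5,0.2,0,0],
    [-5,0.2,0,0],
    [-5,0.2,0,0],
    [-4,0.2,0,0],
    [-3,0.1,0,0],
    [0,0,0,0],
    [0,0,0,0],
    [0,0,0,0],
    [0,0,0,0]
  ]
}}

```text
clock: 53.58
tool_pos: [0.3354, 0.2226, 0.1204]
orientation: [-180.0, -0.0, -1.5]
force: [-0.2, -0.5, -1.3]
opening: 0.0174
```

```bash
python3 - <<'E'
from h import *
s,o=snap('wrist','w34'); print(o['tool_pos'],o['orientation'],o['force'],o['moment'],o['joint_pos'])
snap('top','t34'); crop('t34',100,100,290,225,4,'c38')
E
```

```text
[0.33542127 0.22260081 0.12038308] [-1.79998420e+02 -4.34231541e-03 -1.54132900e+00] [-0.17282091 -0.52088007 -1.29726818] [-0.10950711  0.24414647  0.00047608] [ 6.20267589e+01  1.80172143e+00 -4.19318070e+01  4.40802389e-03
 -4.62631236e+01  2.64288648e+01]
```

View pics/w34.png

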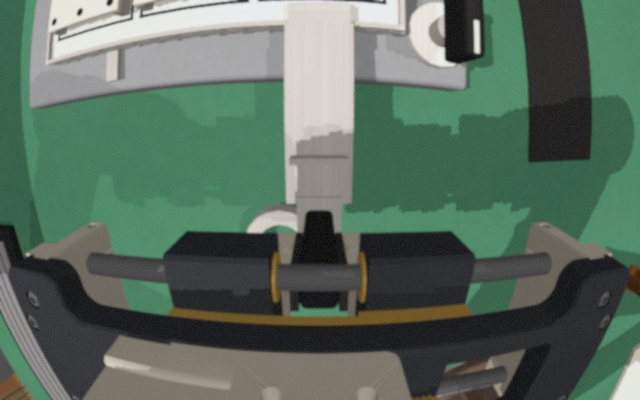

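View pics/c38.png

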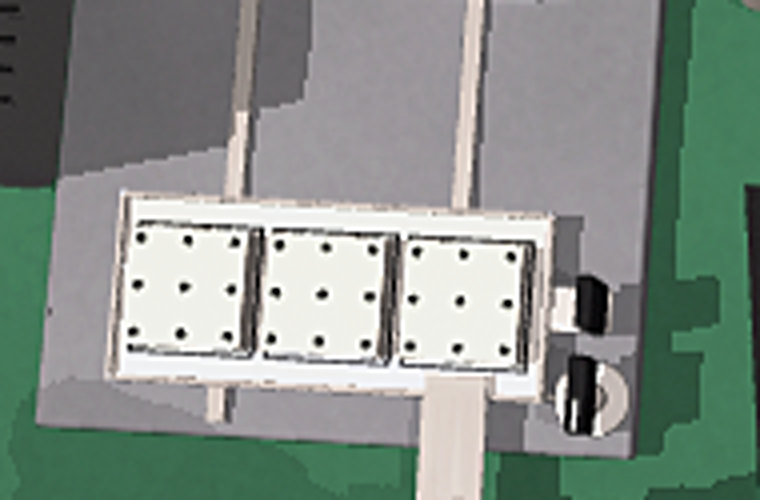

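Call:
{"method": "jog_arm", "body": {
  "commands": [
    [0,0,20,0],
    [0,0,25,0],
    [0,-5,25,0],
    [12,-20,20,0.5],
    [16,-28,0,0.5],
    [16,-30,0,0.5],
    [16,-30,0,0.5],
    [16,-30,0,0.5],
    [14,-30,0,0.5],
    [10,-30,0,0.5]
  ]
}}

```text
clock: 54.52
tool_pos: [0.4361, 0.0178, 0.2104]
orientation: [180.0, -0.0, 2.0]
force: [1.3, 0.6, -2.5]
opening: 0.0177
```

Call:
{"method": "jog_arm", "body": {
  "commands": [
    [0,-25,0,0],
    [0,-17,-10,0],
    [0,-8,-20,0],
    [0,0,-25,0],
    [0,0,-25,0],
    [0,0,-20,0],
    [0,0,-15,0],
    [0,0,-10,0],
    [0,0,-5,0],
    [0,0,0,0]
  ]
}}

```text
clock: 55.35
tool_pos: [0.4347, -0.0308, 0.0793]
orientation: [180.0, 0.1, 1.9]
force: [-0.7, -0.3, -1.5]
opening: 0.0177
```

```bash
python3 - <<'E'
from h import *
s,o=snap('wrist','w35'); print(o['tool_pos'],o['orientation'],o['force'],o['moment'],o['opening'])
snap('top','t35')
E
```

```text
[ 0.43466413 -0.03080423  0.07934903] [1.79955227e+02 1.32135805e-01 1.94264311e+00] [-0.6759581  -0.34907784 -1.49351284] [-0.05931318  0.18735274  0.01148545] 0.017699561267282338
```

View pics/w35.png

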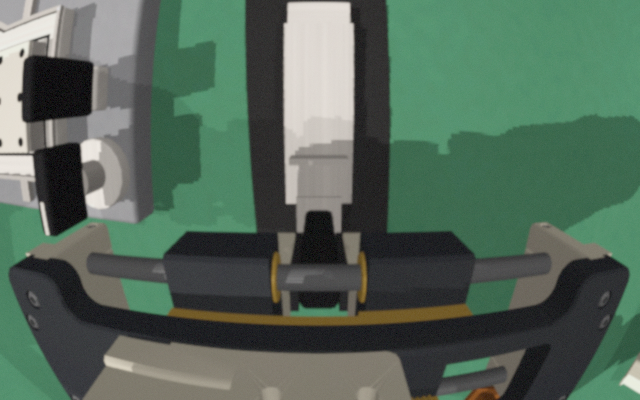

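View pics/t35.png

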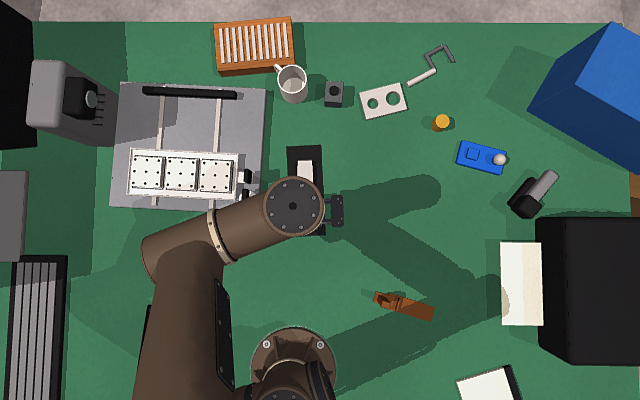

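Lifter is centred over the mat. Lower gently and release.

Call:
{"method": "jog_arm", "body": {
  "commands": [
    [0,0,-3,0],
    [0,0,-3,0],
    [0,0,-2,0],
    [0,0,-2,0],
    [0,0,-1.5,0],
    [0,0,-0.5,0],
    [0,0,0,0],
    [0,0,0,0],
    [0,0,0,0],
    [0,0,0,0]
  ]
}}

```text
clock: 56.28
tool_pos: [0.4353, -0.0305, 0.0684]
orientation: [-180.0, -0.0, 2.0]
force: [-0.3, -0.2, -2.1]
opening: 0.0179
```

Call:
{"method": "jog_arm", "body": {
  "commands": [
    [0,0,-1,0],
    [0,0,-0.5,0],
    [0,0,-0.3,0],
    [0,0,0,0],
    [0,0,0,0],
    [0,0,0,0],
    [0,0,0,0],
    [0,0,0,0],
    [0,0,0,0],
    [0,0,0,0]
  ]
}}

```text
clock: 57.12
tool_pos: [0.4353, -0.0305, 0.0666]
orientation: [180.0, 0.0, 2.0]
force: [-2.2, 0.4, -0.9]
opening: 0.0177
```

Call:
{"method": "jog_arm", "body": {
  "commands": [
    [0,0,0,0],
    [0,0,0,0],
    [0,0,0,0],
    [0,0,0,0],
    [0,0,5,0],
    [0,0,15,0],
    [0,0,25,0],
    [0,0,30,0],
    [0,0,30,0],
    [0,0,0,0]
  ],
  "fingers": 50
}}

```text
clock: 57.95
tool_pos: [0.4384, -0.0299, 0.1775]
orientation: [-179.9, -0.5, 2.0]
force: [0.1, -0.1, 0.8]
opening: 0.0496
```

```bash
python3 - <<'E'
from h import *
s,o=snap('wrist','w36'); print(o['tool_pos'],o['orientation'],o['force'],o['moment'],o['opening'])
E
```

```text
[ 0.43841906 -0.02989063  0.17747899] [-179.91939065   -0.52034281    2.03135686] [ 0.09746904 -0.09355038  0.79798074] [-0.06578174 -0.10873927  0.06476079] 0.04958574013061519
```

View pics/w36.png

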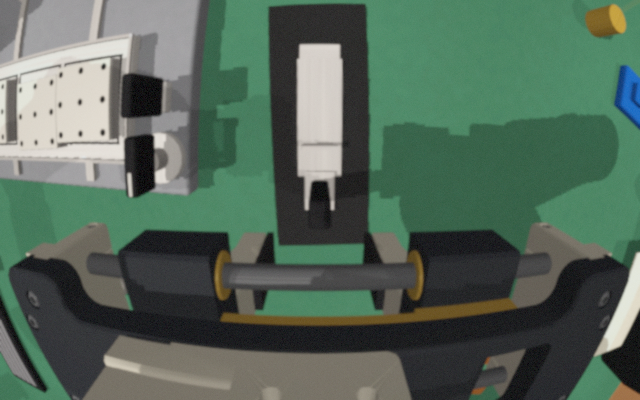

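Call:
{"method": "jog_arm", "body": {
  "commands": [
    [8,14,5,-0.4],
    [12,20,5,-0.8],
    [14,24,0,-0.8],
    [14,24,0,-0.8],
    [14,24,0,-0.8],
    [12,22,0,-0.8],
    [9,16,0,0],
    [4,9,0,0],
    [0,0,-15,0],
    [0,0,-20,0]
  ]
}}

```text
clock: 58.83
tool_pos: [0.5231, 0.1233, 0.1472]
orientation: [-179.9, -0.1, -2.4]
force: [-0.1, 0.4, -0.8]
opening: 0.0498
```

Call:
{"method": "jog_arm", "body": {
  "commands": [
    [0,0,-20,0],
    [0,0,-20,0],
    [0,0,-10,0],
    [0,0,-5,0],
    [0,0,0,0],
    [0,0,0,0],
    [0,0,0,0],
    [0,0,0,0],
    [0,0,0,0],
    [0,0,0,0]
  ]
}}

```text
clock: 59.67
tool_pos: [0.5225, 0.1227, 0.0922]
orientation: [-180.0, -0.0, -2.4]
force: [-0.8, -0.5, 0.3]
opening: 0.0502
```

Call:
{"method": "jog_arm", "body": {
  "commands": [
    [1,0.5,0,0],
    [0,0,0,0],
    [0,0,0,0],
    [0,0,0,0],
    [0,0,0,0],
    [0,0,0,0],
    [0,0,0,0],
    [0,0,0,0],
    [0,0,0,0],
    [0,0,0,0]
  ],
  "fingers": 2
}}

```text
clock: 60.5
tool_pos: [0.5234, 0.1235, 0.0915]
orientation: [-180.0, -0.0, -2.4]
force: [-0.5, 5.6, -0.9]
opening: 0.0117
```

Call:
{"method": "jog_arm", "body": {
  "commands": [
    [2,0,0,0],
    [4,-0.2,0,0],
    [6,-0.2,0,0],
    [8,-0.4,0,0],
    [9,-0.4,0,0],
    [9,-0.4,0,0],
    [9,-0.4,0,0],
    [9,-0.4,0,0],
    [8,-0.4,0,0],
    [6,-0.3,0,0]
  ]
}}

```text
clock: 61.33
tool_pos: [0.5933, 0.1203, 0.0915]
orientation: [-180.0, 0.0, -2.4]
force: [-4.3, 5.0, 2.2]
opening: 0.0117
```

Call:
{"method": "jog_arm", "body": {
  "commands": [
    [4,-0.2,0,0],
    [2,-0.1,0,0],
    [1,0,0,0],
    [1,0,0,0],
    [1,0,0,0],
    [1,0,0,0],
    [1,0,0,0],
    [0,0,0,0],
    [0,0,0,0],
    [0,0,0,0]
  ]
}}

```text
clock: 62.17
tool_pos: [0.6033, 0.1198, 0.0915]
orientation: [180.0, 0.1, -2.4]
force: [-4.8, 4.5, 2.9]
opening: 0.0114
```

Call:
{"method": "jog_arm", "body": {
  "commands": [
    [1,0,0,0],
    [1,0,0,0],
    [1,0,0,0],
    [1,0,0,0],
    [1,0,0,0],
    [0,0,0,0],
    [0,0,0,0],
    [0,0,0,0],
    [0,0,0,0],
    [0,0,0,0]
  ]
}}

```text
clock: 63.0
tool_pos: [0.6036, 0.1197, 0.0914]
orientation: [179.9, 0.5, -2.5]
force: [-25.8, 10.5, 17.7]
opening: 0.0118
```

Stop reached (25.8 N, travel ~80 mm). Relax, release, rise.

Call:
{"method": "jog_arm", "body": {
  "commands": [
    [-2,0,0,0],
    [-2,0,0,0],
    [0,0,0,0],
    [0,0,0,0],
    [0,0,0,0],
    [0,0,0,0],
    [0,0,0,0],
    [0,0,0,0],
    [0,0,0,0],
    [0,0,0,0]
  ]
}}

```text
clock: 63.83
tool_pos: [0.6035, 0.1198, 0.0915]
orientation: [180.0, 0.2, -2.5]
force: [-9.0, 6.4, 6.9]
opening: 0.0119
```

Call:
{"method": "jog_arm", "body": {
  "commands": [
    [0,0,0,0],
    [0,0,0,0],
    [0,0,0,0],
    [0,0,20,0],
    [0,0,25,0],
    [0,0,25,0],
    [-25,2,25,1],
    [-35,3,0,1],
    [-35,3,0,1],
    [-33,2,0,1]
  ],
  "fingers": 50
}}

```text
clock: 64.67
tool_pos: [0.4761, 0.1291, 0.1867]
orientation: [-180.0, -0.0, 1.6]
force: [-0.7, 0.6, 1.0]
opening: 0.0502
```

```bash
python3 - <<'E'
from h import *
snap('wrist','w37');s,o=snap('wrist','w37'); print(o['tool_pos'],o['orientation'],o['force'],o['moment'],o['opening'])
snap('top','t37')
E
```

```text
[0.4707191  0.1279393  0.18637195] [-1.79973602e+02  1.29462556e-01  1.57614031e+00] [-9.34123844 -2.26415583 -3.58317147] [-0.37191217  1.69720047  0.01127505] 0.04992180827335839
```

View pics/w37.png

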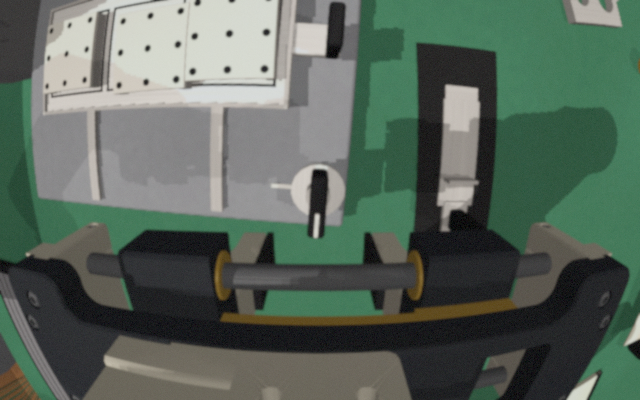

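Call:
{"method": "jog_arm", "body": {
  "commands": [
    [0,0,-10,-2],
    [0,0.5,-18,-2],
    [0,0,-20,0],
    [0,0,-20,0],
    [0,0,-18,0],
    [0,0,-14,0],
    [0,0,-8,0],
    [0,0,-4,0],
    [0,0,0,0],
    [0,0,0,0]
  ],
  "fingers": 40
}}

```text
clock: 65.65
tool_pos: [0.4779, 0.1303, 0.0749]
orientation: [-180.0, -0.0, -2.4]
force: [0.6, -0.2, 0.2]
opening: 0.0404
```

Call:
{"method": "jog_arm", "body": {
  "commands": [
    [0,0,0,0],
    [0,0,0,0],
    [0,0,0,0],
    [0,0,0,0],
    [0,0,0,0],
    [0,0,0,0],
    [0,0,0,0],
    [0,0,0,0],
    [0,0,0,0],
    [0,0,0,0]
  ],
  "fingers": 2
}}

```text
clock: 66.48
tool_pos: [0.4774, 0.1289, 0.0752]
orientation: [179.9, -0.0, -2.4]
force: [3.0, -7.8, 3.1]
opening: 0.0199
```

```bash
python3 - <<'E'
from h import *
s,o=snap('wrist','w38'); print(o['tool_pos'],o['orientation'],o['force'],o['moment'],o['opening'])
crop('w38',240,190,400,330,4.5,'c40')
E
```

```text
[0.47740538 0.12893247 0.07515852] [ 1.79908215e+02 -1.32799645e-02 -2.40785739e+00] [ 2.96430131 -7.83224334  3.06930477] [-2.87519686 -0.79620829  0.12683695] 0.01991238347220419
```

View pics/c40.png

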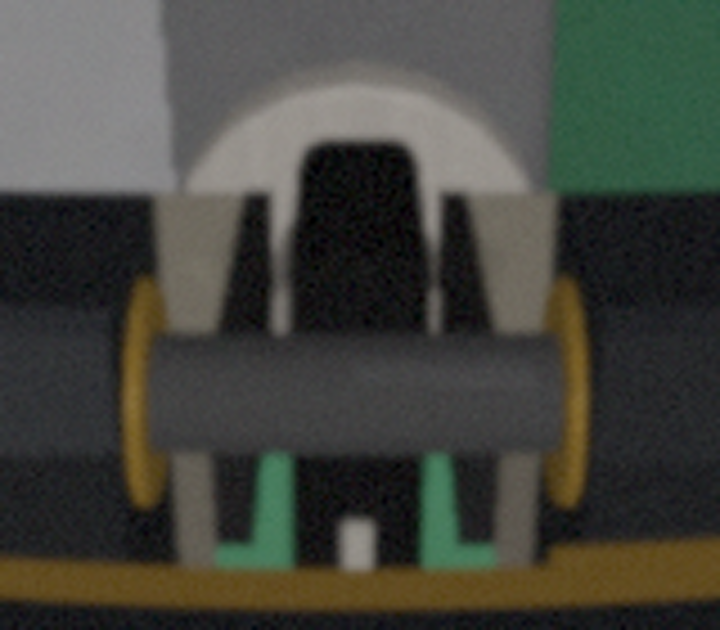

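Call:
{"method": "jog_arm", "body": {
  "commands": [
    [0,0,0,0],
    [0,0,0,0],
    [0,0,0,0],
    [-2,-0.5,-0.5,0],
    [-2,-0.5,0,0],
    [-2,-0.3,0,0],
    [0,0,0,0],
    [0,0,0,0],
    [0,0,0,0],
    [0,0,0,0]
  ],
  "fingers": 30
}}

```text
clock: 67.37
tool_pos: [0.4714, 0.1289, 0.0741]
orientation: [-180.0, -0.0, -2.4]
force: [-0.2, -0.2, 0.4]
opening: 0.03
```

Call:
{"method": "jog_arm", "body": {
  "commands": [
    [0,0,0,0],
    [0,0,0,0],
    [0,0,0,0],
    [0,0,0,0],
    [0,0,0,0],
    [0,0,0,0],
    [0,0,0,0],
    [0,0,0,0],
    [0,0,0,0],
    [0,0,0,0]
  ],
  "fingers": 2
}}

```text
clock: 68.2
tool_pos: [0.4713, 0.1289, 0.0741]
orientation: [-180.0, -0.0, -2.4]
force: [0.8, 3.0, -1.8]
opening: 0.0204
```

Call:
{"method": "jog_arm", "body": {
  "commands": [
    [0,0,0,-4],
    [0,0,0,-4],
    [0,0,0,-4],
    [0,0,0,-4],
    [0,0,0,-4],
    [0,0,0,-4],
    [0,0,0,-4],
    [0,0,0,-4],
    [0,0,0,-4],
    [0,0,0,-4]
  ]
}}

```text
clock: 69.03
tool_pos: [0.4711, 0.1285, 0.074]
orientation: [180.0, -0.0, -42.6]
force: [-0.0, -0.7, 1.1]
opening: 0.0203
```

Call:
{"method": "jog_arm", "body": {
  "commands": [
    [0,0,0,-4],
    [0,0,0,-4],
    [0,0,0,-4],
    [0,0,0,-4],
    [0,0,0,-4],
    [0,0,0,-4],
    [0,0,0,-4],
    [0,0,0,-4],
    [0,0,0,-4],
    [0,0,0,-4]
  ]
}}

```text
clock: 69.87
tool_pos: [0.4706, 0.1282, 0.074]
orientation: [179.9, -0.0, -82.6]
force: [-2.7, -0.3, 2.9]
opening: 0.0204
```

Call:
{"method": "jog_arm", "body": {
  "commands": [
    [0,0,0,-2],
    [0,0,0,-2],
    [0,0,0,-2],
    [0,0,0,-2],
    [0,0,0,-1],
    [0,0,0,0],
    [0,0,0,0],
    [0,0,0,0],
    [0,0,0,0],
    [0,0,0,0]
  ]
}}

```text
clock: 70.7
tool_pos: [0.4705, 0.1277, 0.074]
orientation: [179.9, -0.1, -91.4]
force: [-2.7, -4.7, 5.6]
opening: 0.02
```

```bash
python3 - <<'E'
from h import *
s,o=snap('wrist','w39'); print(o['tool_pos'],o['orientation'],o['force'],o['moment'],o['opening'])
crop('w39',240,190,400,330,4.5,'c41')
E
```

```text
[0.47049829 0.12773627 0.07398126] [ 1.79909889e+02 -1.01253380e-01 -9.13713891e+01] [-2.673204   -4.72230694  5.6410381 ] [-1.75073866  0.97845446  0.4163687 ] 0.019998266292016013
```

View pics/c41.png

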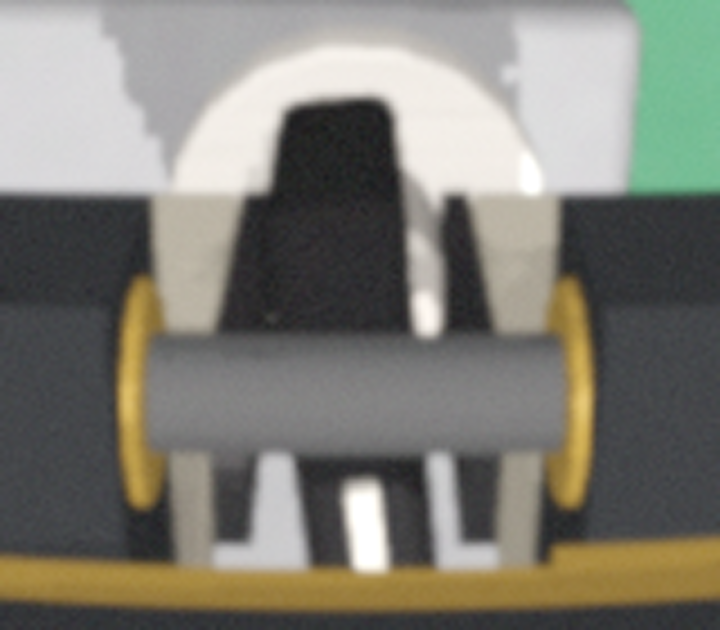

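Call:
{"method": "jog_arm", "body": {
  "commands": [
    [0,0,0,0],
    [0,0,0,0],
    [0,0,0,0],
    [0,0,0,0],
    [0,0,10,0],
    [0,0,20,0],
    [0,0,25,0],
    [0,0,30,0],
    [0,0,30,0],
    [0,0,30,0]
  ],
  "fingers": 40
}}

```text
clock: 71.58
tool_pos: [0.4712, 0.1289, 0.2206]
orientation: [-180.0, 0.0, -91.4]
force: [0.4, 0.5, -0.4]
opening: 0.0401
```

Call:
{"method": "jog_arm", "body": {
  "commands": [
    [0,10,5,0],
    [0,20,0,0],
    [0,20,0,0],
    [0,20,0,0],
    [0,15,0,0],
    [0,5,0,0],
    [0,0,0,0],
    [0,0,0,0],
    [0,0,0,0],
    [0,0,0,0]
  ]
}}

```text
clock: 72.42
tool_pos: [0.4712, 0.2181, 0.224]
orientation: [180.0, -0.0, -91.5]
force: [-0.9, -1.3, 0.5]
opening: 0.0399
```

```bash
python3 - <<'E'
from h import *
s,o=snap('wrist','w40'); print(o['tool_pos'],o['orientation'],o['force'])
snap('top','t40');snap('side','s40'); crop('w40',100,0,430,230,2.4,'c42')
E
```

```text
[0.47121491 0.21812223 0.22402675] [ 1.79991830e+02 -4.66341178e-03 -9.14745015e+01] [-0.90483061 -1.28228714  0.45806462]
```

View pics/c42.png

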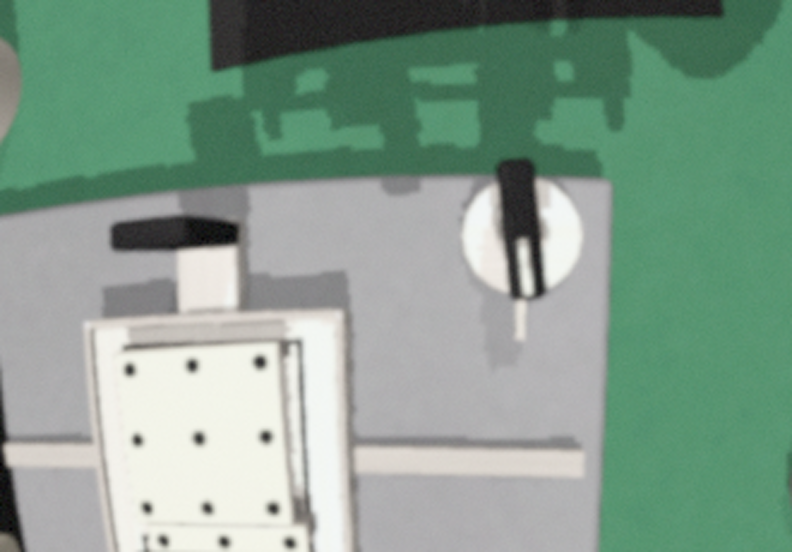

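View pics/t40.png

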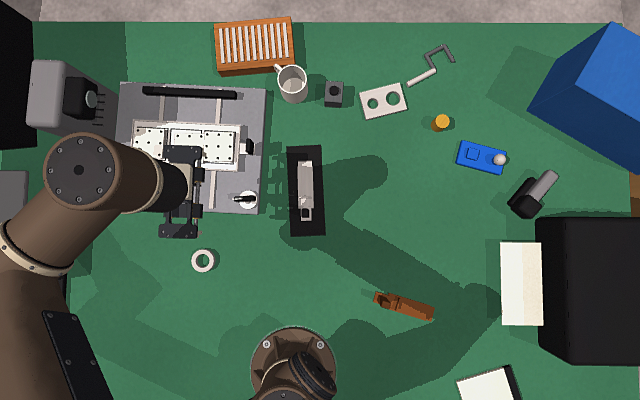

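Call:
{"method": "jog_arm", "body": {
  "commands": [
    [0,-15,0,0],
    [0,-30,0,0],
    [0,-30,0,0],
    [0,-35,0,0],
    [0,-35,0,0],
    [0,-35,0,0],
    [0,-35,0,0],
    [0,-35,0,0],
    [0,-35,0,0],
    [0,-35,0,0]
  ]
}}

```text
clock: 73.4
tool_pos: [0.4705, -0.1034, 0.2244]
orientation: [-180.0, 0.0, -91.4]
force: [1.6, 1.1, 0.7]
opening: 0.0399
```

Call:
{"method": "jog_arm", "body": {
  "commands": [
    [0,-30,0,0],
    [0,-30,0,0],
    [0,-30,0,0],
    [0,-20,0,0],
    [0,-10,0,0],
    [0,0,0,0],
    [0,0,0,0],
    [0,0,0,0],
    [0,0,0,0],
    [0,0,0,0]
  ]
}}

```text
clock: 74.23
tool_pos: [0.4714, -0.2204, 0.2243]
orientation: [-180.0, 0.0, -91.4]
force: [0.7, 0.4, -0.3]
opening: 0.0402
```

```bash
python3 - <<'E'
from h import *
s,o=snap('top','t41'); print(o['tool_pos'])
snap('side','s41'); crop('t41',105,75,285,215,4,'c43'); crop('t41',275,130,345,245,5,'c44')
E
```

```text
[ 0.47139487 -0.2203514   0.22425497]
```

View pics/c43.png

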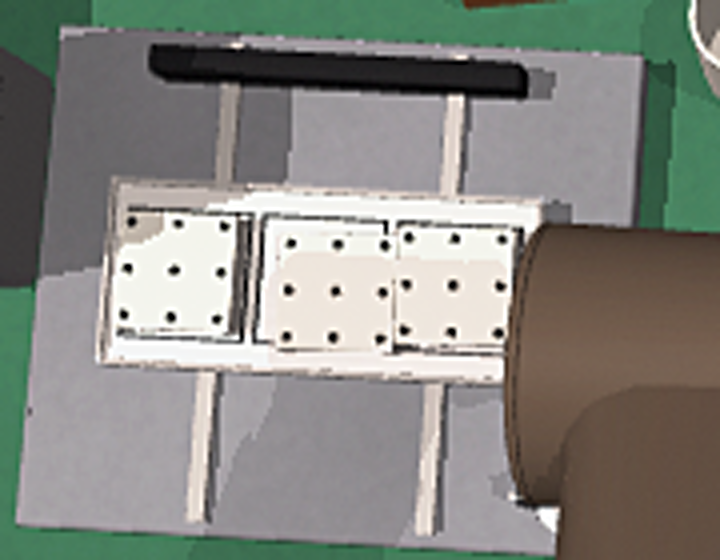

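View pics/c44.png

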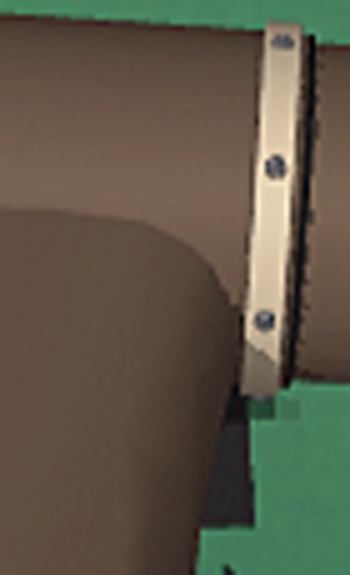

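View pics/s41.png

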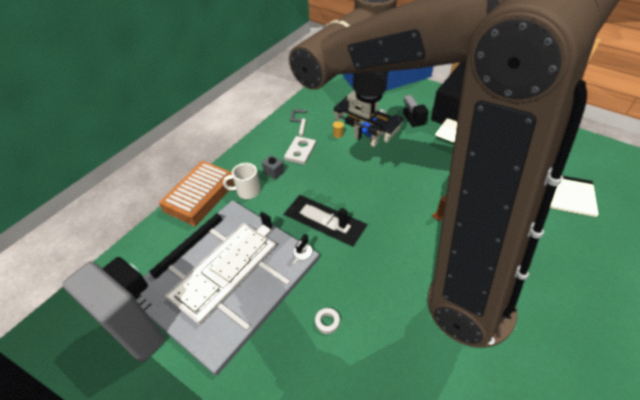

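Call:
{"method": "jog_arm", "body": {
  "commands": [
    [0,20,0,0],
    [0,35,0,1],
    [0,38,0,1],
    [0,38,0,1],
    [0,38,0,1],
    [0,38,0,1],
    [0,38,0,0.8],
    [0,38,0,0],
    [0,34,0,0],
    [0,20,0,0]
  ],
  "fingers": 40
}}

```text
clock: 75.17
tool_pos: [0.471, 0.1192, 0.2244]
orientation: [-179.9, 0.0, -85.5]
force: [0.7, -1.0, 0.6]
opening: 0.0402
```

Call:
{"method": "jog_arm", "body": {
  "commands": [
    [0,12,0,0],
    [0,0,-20,0],
    [0,0,-25,0],
    [0,0,-25,0],
    [0,0,-25,0],
    [0,0,-20,0],
    [0,0,-15,0],
    [0,0,-10,0],
    [0,0,-7,0],
    [0,0,-3,0]
  ]
}}

```text
clock: 76.0
tool_pos: [0.4709, 0.1274, 0.0732]
orientation: [179.9, -0.0, -85.6]
force: [-1.2, -0.2, 0.5]
opening: 0.0403
```

Call:
{"method": "jog_arm", "body": {
  "commands": [
    [0,0,0,0],
    [0,0,0,0],
    [0,0,0,0],
    [0,0,0,0],
    [0,0,0,0],
    [0,0,0,0],
    [0,0,0,0],
    [0,0,0,0],
    [0,0,0,0],
    [0,0,0,0]
  ],
  "fingers": 2
}}

```text
clock: 76.83
tool_pos: [0.4707, 0.1279, 0.0747]
orientation: [180.0, 0.0, -85.7]
force: [-4.9, 1.7, 4.4]
opening: 0.0203
```

Call:
{"method": "jog_arm", "body": {
  "commands": [
    [0,0,0,4],
    [0,0,0,4],
    [0,0,0,4],
    [0,0,0,4],
    [0,0,0,4],
    [0,0,0,4],
    [0,0,0,4],
    [0,0,0,4],
    [0,0,0,4],
    [0,0,0,4]
  ]
}}

```text
clock: 77.67
tool_pos: [0.4713, 0.1282, 0.0747]
orientation: [-179.9, 0.0, -45.5]
force: [-1.9, 0.9, 1.0]
opening: 0.0202
```

Call:
{"method": "jog_arm", "body": {
  "commands": [
    [0,0,0,4],
    [0,0,0,4],
    [0,0,0,4],
    [0,0,0,4],
    [0,0,0,4],
    [0,0,0,4],
    [0,0,0,4],
    [0,0,0,4],
    [0,0,0,4],
    [0,0,0,4]
  ]
}}

```text
clock: 78.5
tool_pos: [0.4716, 0.1287, 0.0747]
orientation: [-179.9, -0.1, -5.4]
force: [-1.3, 5.0, -0.3]
opening: 0.0204
```

Call:
{"method": "jog_arm", "body": {
  "commands": [
    [0,0,0,2],
    [0,0,0,2],
    [0,0,0,2],
    [0,0,0,2],
    [0,0,0,0],
    [0,0,0,0],
    [0,0,0,0],
    [0,0,0,0],
    [0,0,0,0],
    [0,0,0,0]
  ]
}}

```text
clock: 79.33
tool_pos: [0.4721, 0.1289, 0.0747]
orientation: [-179.9, -0.1, 2.3]
force: [-0.7, 6.2, -2.1]
opening: 0.0202
```

```bash
python3 - <<'E'
from h import *
s,o=snap('wrist','w43'); print(o['tool_pos'],o['orientation'],o['force'],o['moment'],o['opening'])
E
```

```text
[0.4721361  0.12889146 0.07469624] [-1.79892571e+02 -1.22064943e-01  2.28282327e+00] [-0.65601587  6.22861463 -2.11215827] [ 2.00146546  0.09835105 -0.24260456] 0.020221893998107733
```

Call:
{"method": "jog_arm", "body": {
  "commands": [
    [0,0,0,2],
    [0,0,0,2],
    [0,0,0,0],
    [0,0,0,0],
    [0,0,0,0],
    [0,0,0,0],
    [0,0,0,0],
    [0,0,0,0],
    [0,0,0,0],
    [0,0,0,0]
  ]
}}

```text
clock: 80.22
tool_pos: [0.4726, 0.1291, 0.0747]
orientation: [-179.9, -0.2, 6.3]
force: [2.4, 5.1, -3.5]
opening: 0.0204
```

```bash
python3 - <<'E'
from h import *
s,o=snap('wrist','w44'); print(o['tool_pos'],o['orientation'],o['force'],o['moment'],o['opening'])
crop('w44',240,190,400,330,4.5,'c45')
E
```

```text
[0.47262671 0.12908319 0.0747008 ] [-1.79883524e+02 -1.77203936e-01  6.27486706e+00] [ 2.35182959  5.14382842 -3.50745973] [ 1.82224414 -0.85635046 -0.43696494] 0.020371742382274873
```

View pics/c45.png

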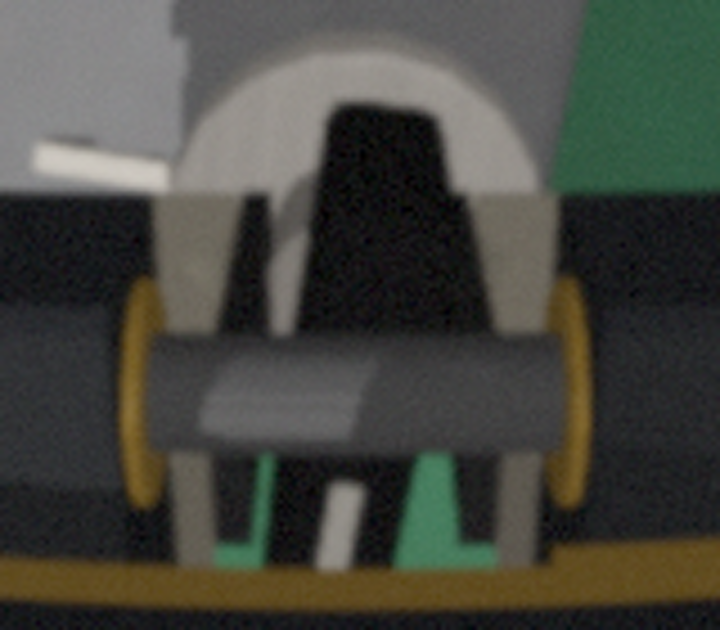

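Fully loose. Release, go to the stage handle (TCP 0.6035, 0.1198, 0.0915, yaw −2.5).

Call:
{"method": "jog_arm", "body": {
  "commands": [
    [0,0,0,0],
    [0,0,0,0],
    [0,0,0,0],
    [0,0,15,0],
    [0,0,25,0],
    [0,0,30,0],
    [0,0,25,-1],
    [15,-1,0,-2],
    [25,-2,0,-2],
    [28,-2,0,-2]
  ],
  "fingers": 50
}}

```text
clock: 81.1
tool_pos: [0.5394, 0.1226, 0.1703]
orientation: [-180.0, -0.1, -0.7]
force: [0.1, 1.4, 0.2]
opening: 0.0498
```

Call:
{"method": "jog_arm", "body": {
  "commands": [
    [28,-2,0,-1.7],
    [22,-2,0,0],
    [13,0,0,0],
    [0,0,-15,0],
    [0,0,-20,0],
    [0,0,-20,0],
    [0,0,-15,0],
    [0,0,-6,0],
    [0,0,-2,0],
    [0,0,0,0]
  ]
}}

```text
clock: 81.93
tool_pos: [0.6022, 0.1186, 0.091]
orientation: [180.0, 0.0, -2.3]
force: [-0.2, 0.5, 0.5]
opening: 0.0501
```

Call:
{"method": "jog_arm", "body": {
  "commands": [
    [0,1,0,0],
    [0,0,0,0],
    [0,0,0,0],
    [0,0,0,0],
    [0,0,0,0],
    [0,0,0,0],
    [0,0,0,0],
    [0,0,0,0],
    [0,0,0,0],
    [0,0,0,0]
  ],
  "fingers": 2
}}

```text
clock: 82.77
tool_pos: [0.6023, 0.1199, 0.0913]
orientation: [-180.0, -0.0, -2.3]
force: [-1.0, 0.6, 3.7]
opening: 0.0119
```

Call:
{"method": "jog_arm", "body": {
  "commands": [
    [-2,0.1,0,0],
    [-4,0.2,0,0],
    [-6,0.3,0,0],
    [-8,0.3,0,0],
    [-9,0.4,0,0],
    [-10,0.4,0,0],
    [-10,0.4,0,0],
    [-9,0.4,0,0],
    [-8,0.3,0,0],
    [-6,0.3,0,0]
  ]
}}

```text
clock: 83.6
tool_pos: [0.5299, 0.1233, 0.0913]
orientation: [-180.0, -0.0, -2.3]
force: [5.1, 1.3, -1.5]
opening: 0.0118
```

Call:
{"method": "jog_arm", "body": {
  "commands": [
    [-4,0.2,0,0],
    [-2,0.1,0,0],
    [-1,0,0,0],
    [-1,0,0,0],
    [-1,0,0,0],
    [-1,0,0,0],
    [-1,0,0,0],
    [-1,0,0,0],
    [0,0,0,0],
    [0,0,0,0]
  ]
}}

```text
clock: 84.43
tool_pos: [0.5222, 0.1237, 0.0913]
orientation: [-179.9, -0.3, -2.3]
force: [21.3, -3.6, -14.7]
opening: 0.012
```

Out at the stop. Release and view from above.

Call:
{"method": "jog_arm", "body": {
  "commands": [
    [2,0,0,0],
    [1,0,0,0],
    [0,0,0,0],
    [0,0,0,0],
    [0,0,0,0],
    [0,0,0,0],
    [0,0,0,0],
    [0,0,0,0],
    [0,0,0,0],
    [0,0,0,0]
  ]
}}

```text
clock: 85.27
tool_pos: [0.5223, 0.1236, 0.0913]
orientation: [-180.0, -0.1, -2.3]
force: [6.7, 1.8, -2.1]
opening: 0.0122
```

Call:
{"method": "jog_arm", "body": {
  "commands": [
    [0,0,0,0],
    [0,0,0,0],
    [0,0,0,0],
    [0,0,20,0],
    [0,0,25,0],
    [0,0,30,0],
    [-20,-15,20,0],
    [-25,-25,0,1],
    [-25,-25,0,1],
    [-20,-25,0,1]
  ],
  "fingers": 50
}}

```text
clock: 86.1
tool_pos: [0.4287, 0.0319, 0.1858]
orientation: [180.0, 0.1, 0.7]
force: [-0.2, -0.8, 0.3]
opening: 0.0503
```

Call:
{"method": "jog_arm", "body": {
  "commands": [
    [0,-25,0,1],
    [0,-20,0,0.3],
    [0,-13,0,0],
    [0,-6,0,0],
    [0,0,0,0],
    [0,0,0,0],
    [0,0,0,0],
    [0,0,0,0],
    [0,0,0,0],
    [0,0,0,0]
  ]
}}

```text
clock: 86.93
tool_pos: [0.4313, -0.0303, 0.186]
orientation: [180.0, 0.0, 2.0]
force: [-0.9, -0.6, 0.8]
opening: 0.0501
```

```bash
python3 - <<'E'
from h import *
s,o=snap('top','t45'); print(o['tool_pos'],o['orientation'])
snap('wrist','w45'); crop('t45',105,100,265,215,5,'c46')
E
```

```text
[ 0.43132256 -0.0302952   0.18598445] [1.79996535e+02 1.23799779e-02 2.01036331e+00]
```

View pics/c46.png

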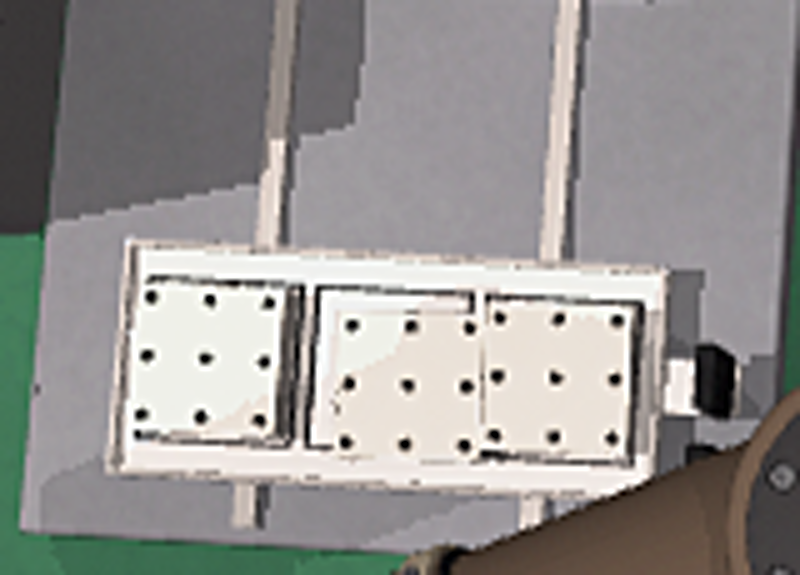

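View pics/w45.png

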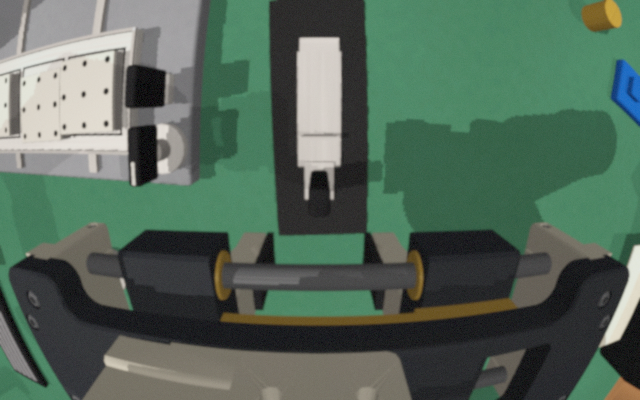

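```bash
python3 - <<'E'
from h import *
T=lambda x,y:(105+x/5,100+y/5)
D={'b2':[(151,298),(209,301),(268,304),(147,355),(205,358),(263,361),(141,414),(200,417),(259,420)],
'b1':[(352,326),(411,327),(469,327),(349,384),(407,386),(466,386),(346,443),(404,445),(464,445)],
'b0':[(500,318),(558,320),(617,321),(497,376),(556,378),(614,379),(494,435),(553,437),(611,439)]}
for k,v in D.items(): print(k,tgt('t45',[T(*q) for q in v],.068))
a=np.radians(-2.4)
for i in range(3): print(i,np.round([.5353-np.sin(a)*.094*i,.2127+np.cos(a)*.094*i],4))
E
```

```text
b2 (np.float64(0.03185617035579567), array([ 0.5431,  0.401 , -2.4889]), np.float64(0.4))
b1 (np.float64(0.03196465350098563), array([ 0.5292,  0.2901, -0.8067]), np.float64(0.5))
b0 (np.float64(0.03185046405308362), array([ 0.5337,  0.2098, -1.2744]), np.float64(0.4))
0 [0.5353 0.2127]
1 [0.5392 0.3066]
2 [0.5432 0.4005]
```

Call:
{"method": "jog_arm", "body": {
  "commands": [
    [2,0,-15,0],
    [2,0,-20,0],
    [0,0,-22,0],
    [0,0,-22,0],
    [0,0,-16,0],
    [0,0,-12,0],
    [0,0,-8,0],
    [0,0,-4,0],
    [0,0,0,0],
    [0,0,0,0]
  ]
}}

```text
clock: 87.87
tool_pos: [0.4356, -0.0307, 0.0674]
orientation: [180.0, -0.0, 2.0]
force: [0.9, 0.8, 1.0]
opening: 0.05
```

Call:
{"method": "jog_arm", "body": {
  "commands": [
    [0,0,0,0],
    [0,0,0,0],
    [0,0,0,0],
    [0,0,0,0],
    [0,0,0,0],
    [0,0,0,0],
    [0,0,0,0],
    [0,0,0,0],
    [0,0,0,0],
    [0,0,0,0]
  ],
  "fingers": 2
}}

```text
clock: 88.7
tool_pos: [0.4354, -0.0307, 0.0672]
orientation: [-180.0, -0.0, 2.0]
force: [-1.9, 0.8, 5.2]
opening: 0.0176
```

Call:
{"method": "jog_arm", "body": {
  "commands": [
    [0,0,10,0],
    [0,0,20,0],
    [0,0,28,0],
    [0,0,28,0],
    [0,10,28,0],
    [0,20,20,0],
    [0,28,9,0],
    [0,30,0,0],
    [0,30,0,0],
    [0,30,0,0]
  ]
}}

```text
clock: 89.53
tool_pos: [0.4346, 0.1183, 0.2099]
orientation: [-180.0, 0.0, 1.9]
force: [0.8, 0.2, -2.4]
opening: 0.0181
```

Call:
{"method": "jog_arm", "body": {
  "commands": [
    [0,30,0,-0.4],
    [0,28,0,-0.4],
    [-10,25,0,-0.4],
    [-14,25,0,-0.4],
    [-16,20,0,-0.4],
    [-17,18,0,-0.4],
    [-17,15,0,-0.4],
    [-16,10,0,0],
    [-14,5,0,0],
    [-9,1,0,0]
  ]
}}

```text
clock: 90.37
tool_pos: [0.3209, 0.2946, 0.2094]
orientation: [180.0, 0.1, -0.8]
force: [1.0, -0.6, -2.1]
opening: 0.0179
```

Call:
{"method": "jog_arm", "body": {
  "commands": [
    [0,0,-10,0],
    [0,0,-16,0],
    [0,0,-18,0],
    [0,0,-16,0],
    [0,0,-12,0],
    [0,0,-8,0],
    [0,0,-5,0],
    [0,0,-2,0],
    [0,0,0,0],
    [0,0,0,0]
  ]
}}

```text
clock: 91.2
tool_pos: [0.3225, 0.2945, 0.1235]
orientation: [-180.0, -0.0, -0.8]
force: [0.6, 0.1, -1.4]
opening: 0.0178
```

```bash
python3 - <<'E'
from h import *
s,o=snap('wrist','w46'); print(o['tool_pos'],o['orientation'],o['force'],o['moment'],o['opening'])
snap('top','t46'); crop('t46',105,100,265,240,5,'c47')
E
```

```text
[0.32249934 0.29448357 0.12351321] [-1.79968449e+02 -2.22670332e-02 -8.35596278e-01] [ 0.57956107  0.14096039 -1.38664974] [-0.07577543  0.22567889  0.00436184] 0.01777357323036634
```

View pics/w46.png

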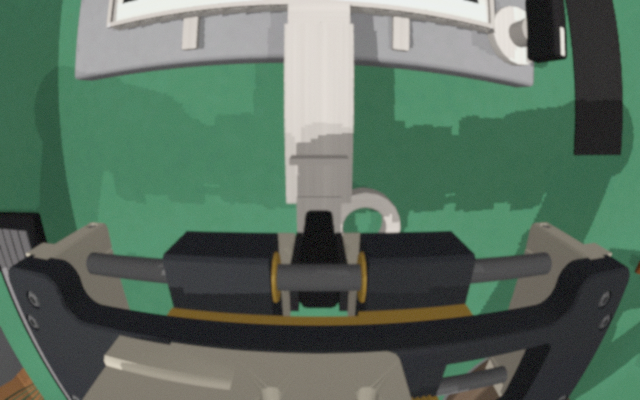

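View pics/c47.png

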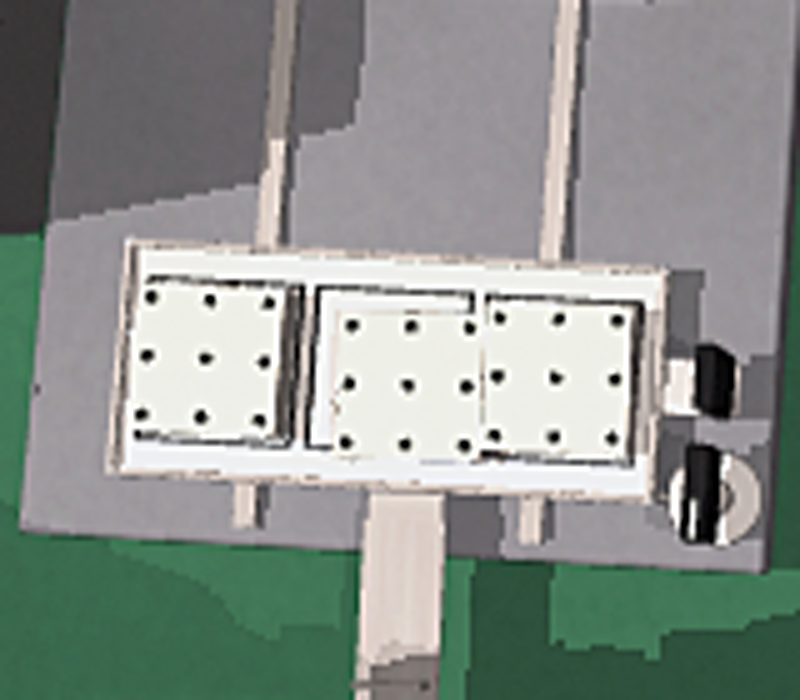

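Call:
{"method": "jog_arm", "body": {
  "commands": [
    [0,0,-1.2,0],
    [0,0,-1,0],
    [4,0,0,0],
    [8,-0.1,0,0],
    [10,-0.2,0,0],
    [10,-0.2,0,0],
    [6,0,0,0],
    [2,0,0,0],
    [0,0,0,0],
    [0,0,0,0]
  ]
}}

```text
clock: 92.13
tool_pos: [0.3623, 0.2933, 0.1206]
orientation: [180.0, 0.0, -0.9]
force: [-0.9, -0.3, -2.8]
opening: 0.0177
```

```bash
python3 - <<'E'
from h import *
s,o=snap('wrist','w47'); print(o['tool_pos'],o['orientation'],o['force'],o['moment'],o['opening'])
crop('w47',150,0,490,200,2.3,'c48')
E
```

```text
[0.3623265  0.29332299 0.12056234] [ 1.79965583e+02  2.52971102e-02 -8.92838884e-01] [-0.86592622 -0.26731401 -2.76020518] [-0.09973885  0.30964082 -0.01602337] 0.01771987797031077
```

View pics/c48.png

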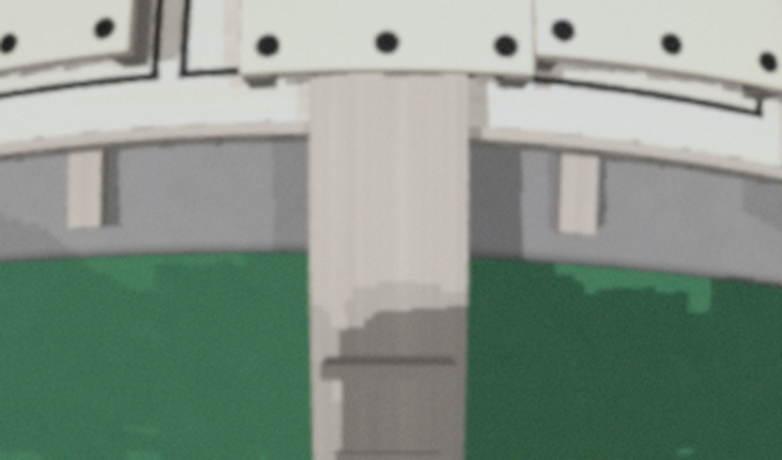

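Call:
{"method": "jog_arm", "body": {
  "commands": [
    [5,0,0,0],
    [9,-0.1,0,0],
    [11,-0.2,0,0],
    [11,-0.2,0,0],
    [11,-0.2,0,0],
    [11,-0.2,0,0],
    [8,-0.1,0,0],
    [3,0,0,0],
    [0,0,0,0],
    [0,0,0,0]
  ]
}}

```text
clock: 93.02
tool_pos: [0.4312, 0.2924, 0.1206]
orientation: [180.0, 0.0, -0.9]
force: [-0.2, -0.4, -2.7]
opening: 0.0182
```

```bash
python3 - <<'E'
from h import *
s,o=snap('wrist','w48'); print(o['tool_pos'],o['orientation'],o['force'],o['moment'],o['opening'])
crop('w48',190,0,430,170,3.3,'c49')
E
```

```text
[0.43119171 0.29239346 0.12059119] [ 1.79977024e+02  2.99889631e-02 -8.81761501e-01] [-0.23017461 -0.36667276 -2.68683695] [-0.09775488  0.29468753  0.00887549] 0.01817970719735337
```

View pics/c49.png

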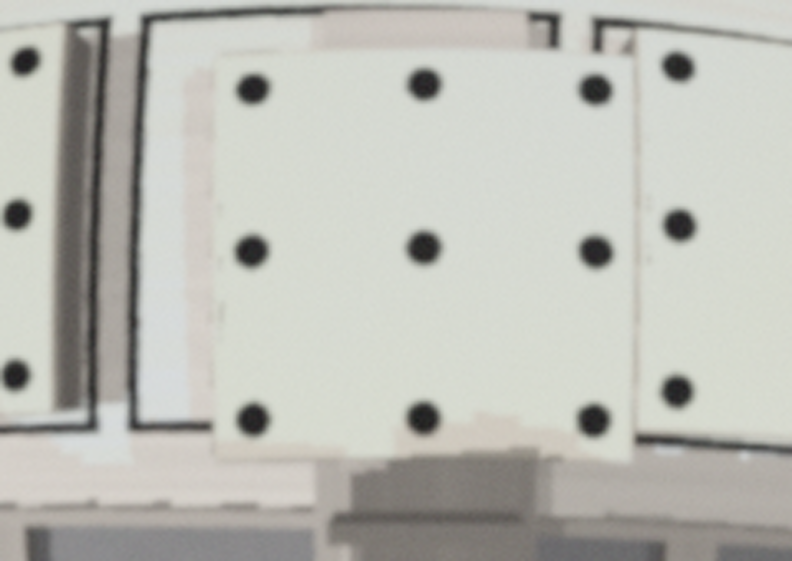

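Call:
{"method": "jog_arm", "body": {
  "commands": [
    [0,0,2,0],
    [0,0,3,0],
    [0,0,3,0],
    [0,0,3,0],
    [0,0,3,0],
    [0,0,3,0],
    [0,0,2,0],
    [0,0,1,0],
    [0,0,0,0],
    [0,0,0,0]
  ]
}}

```text
clock: 93.9
tool_pos: [0.4312, 0.2927, 0.1408]
orientation: [-180.0, 0.0, -0.8]
force: [0.2, -0.1, -2.6]
opening: 0.0182
```

Call:
{"method": "jog_arm", "body": {
  "commands": [
    [1,2,0,0],
    [1,3,0,-0.3],
    [2,4,0,-0.4],
    [2,4,0,-0.4],
    [2,3,0,-0.3],
    [1,2,0,-0.2],
    [1,1,0,0],
    [0,0,0,0],
    [0,0,0,0],
    [0,0,0,0]
  ]
}}

```text
clock: 94.73
tool_pos: [0.4412, 0.3116, 0.1408]
orientation: [180.0, 0.0, -2.4]
force: [-0.4, -0.7, -3.5]
opening: 0.0181
```

```bash
python3 - <<'E'
from h import *
s,o=snap('wrist','w49'); print(o['tool_pos'],o['orientation'],o['force'],o['moment'],o['opening'])
snap('top','t49'); crop('t49',110,140,240,225,6,'c50'); crop('w49',190,0,430,170,3.3,'c51')
E
```

```text
[0.44118057 0.31155628 0.14082107] [ 1.79991885e+02  7.80680057e-03 -2.44205311e+00] [-0.38465902 -0.6612378  -3.48606499] [-0.06836178  0.38197557 -0.0384284 ] 0.018114064614643724
```

View pics/c50.png

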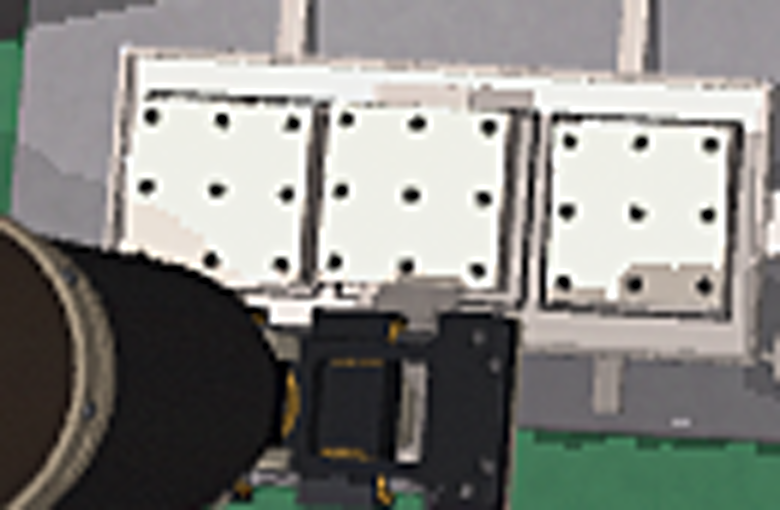

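View pics/c51.png

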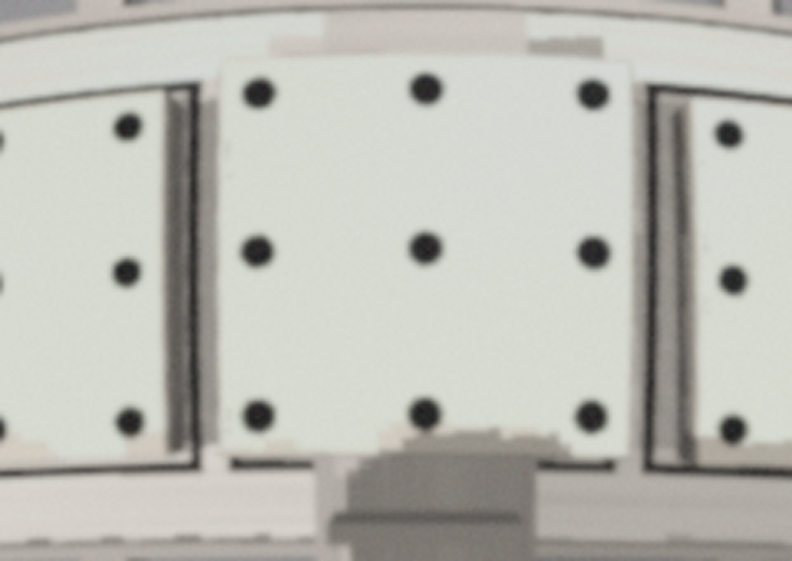

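```bash
python3 - <<'E'
from h import *
W=lambda x,y:(190+x/3.3,0+y/3.3); T=lambda x,y:(110+x/6,140+y/6)
zt=.1408-.0572
print(rel('w49',[W(*q) for q in [(259,93),(426,89),(593,95),(257,251),(425,248),(594,252),(258,416),(425,414),(592,417)]],zt))
print('top',tgt('t49',[T(*q) for q in [(346,119),(417,123),(489,127),(341,191),(411,195),(483,199),(334,262),(406,266),(478,270)]],zt))
print('near',at('w49',*W(233,464),.05),at('w49',*W(613,464),.05),'edges',at('w49',*W(196,86),.05),at('w49',*W(196,466),.05),at('w49',*W(652,88),.05),at('w49',*W(649,468),.05))
print('b0 top',tgt('t49',[T(*q) for q in [(569,142),(640,143),(711,145),(567,211),(638,213),(708,215),(564,283),(634,285),(705,286)]],.068))
E
```

```text
(np.float64(0.03203370896719661), array([ 0.5382,  0.3073, -2.6242]), 'rel fwd,left', array([ 0.0971, -0.0001]), 'dyaw', np.float64(-0.18), np.float64(0.2))
top (np.float64(0.032054179587041855), array([ 0.5398,  0.3061, -2.7419]), np.float64(0.4))
near [0.4957 0.353  0.05  ] [0.4921 0.2665 0.05  ] edges [0.5846 0.3573 0.05  ] [0.4958 0.3617 0.05  ] [0.5798 0.2543 0.05  ] [0.491  0.2581 0.05  ]
b0 top (np.float64(0.03200517810296551), array([ 0.5337,  0.2095, -0.9101]), np.float64(0.4))
```

Call:
{"method": "jog_arm", "body": {
  "commands": [
    [-0.3,0.3,-1,0.1],
    [-0.3,0.2,-2,0],
    [0,0,-3,0],
    [0,0,-3,0],
    [0,0,-3,0],
    [0,0,-3,0],
    [0,0,-2,0],
    [0,0,-2,0],
    [0,0,-1,0],
    [0,0,0,0]
  ]
}}

```text
clock: 95.67
tool_pos: [0.4407, 0.3122, 0.1207]
orientation: [180.0, 0.0, -2.3]
force: [0.1, -0.7, -1.9]
opening: 0.0179
```

Call:
{"method": "jog_arm", "body": {
  "commands": [
    [-4,0.1,0,0],
    [-9,0.4,0,0],
    [-12,0.5,0,0],
    [-12,0.5,0,0],
    [-12,0.5,0,0],
    [-12,0.5,0,0],
    [-12,0.5,0,0],
    [-12,0.5,0,0],
    [-12,0.5,0,0],
    [-10,0.4,0,0]
  ]
}}

```text
clock: 96.5
tool_pos: [0.3322, 0.3166, 0.121]
orientation: [-180.0, -0.0, -2.3]
force: [-0.6, 0.5, -2.5]
opening: 0.018
```

Call:
{"method": "jog_arm", "body": {
  "commands": [
    [0,0,15,0],
    [0,-5,15,0.3],
    [0,-15,10,0.3],
    [0,-18,0,0.3],
    [0,-20,0,0.3],
    [1,-18,0,0],
    [1,-14,0,0],
    [1,-8,0,0],
    [0,-4,0,0],
    [0,0,0,0]
  ]
}}

```text
clock: 97.33
tool_pos: [0.3368, 0.2139, 0.1608]
orientation: [-180.0, -0.0, -1.2]
force: [0.4, 0.3, -1.3]
opening: 0.0177
```

```bash
python3 - <<'E'
from h import *
s,o=snap('wrist','w50'); print(o['tool_pos'],o['orientation'],o['force'],o['moment'],o['joint_pos'])
snap('top','t50'); crop('t50',105,100,265,240,5,'c52')
E
```

```text
[0.3368166  0.2139349  0.16081524] [-1.79995075e+02 -1.14160156e-03 -1.20886000e+00] [ 0.44463534  0.34032764 -1.3338701 ] [-0.06677707  0.26318186  0.01197334] [ 6.11510776e+01 -1.86759315e+00 -3.90253686e+01 -1.59779511e-03
 -5.28373323e+01  2.76410276e+01]
```

View pics/c52.png

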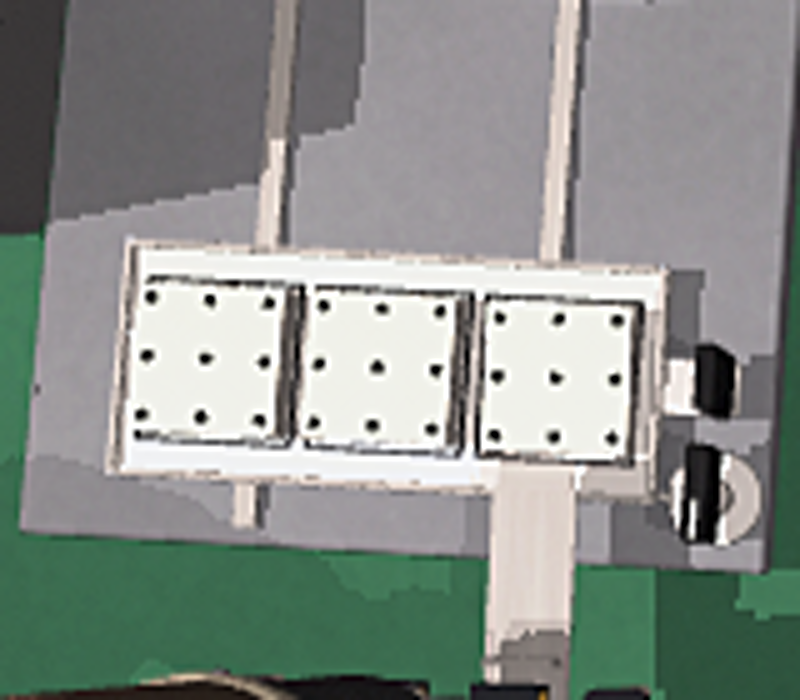

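Call:
{"method": "jog_arm", "body": {
  "commands": [
    [-2,0,0,0],
    [-2,0,0,0],
    [0,0,0,0],
    [0,0,-8,0],
    [0,0,-10,0],
    [0,0,-10,0],
    [0,0,-7,0],
    [0,0,-4,0],
    [0,0,-1.3,0],
    [0,0,0,0]
  ]
}}

```text
clock: 98.27
tool_pos: [0.3326, 0.2146, 0.1203]
orientation: [180.0, 0.0, -1.1]
force: [0.2, -1.0, -2.5]
opening: 0.0182
```

```bash
python3 - <<'E'
from h import *
s,o=snap('wrist','w51'); print(o['tool_pos'],o['orientation'],o['force'],o['moment'])
crop('w51',150,0,490,200,2.3,'c53')
E
```

```text
[0.33263592 0.21456026 0.12027568] [ 1.79957596e+02  1.83877243e-02 -1.13185670e+00] [ 0.19479946 -1.04006159 -2.45044052] [-0.07941418  0.2577963  -0.03262537]
```

View pics/c53.png

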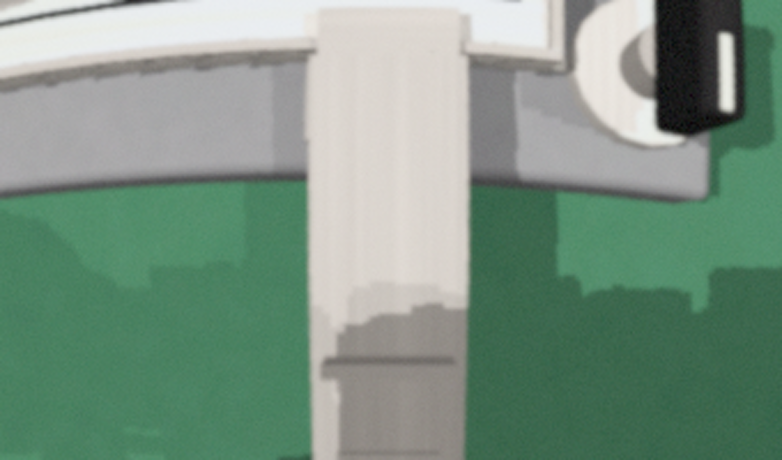

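Call:
{"method": "jog_arm", "body": {
  "commands": [
    [5,-0.1,0.5,0],
    [9,-0.2,0,0],
    [12,-0.2,0,0],
    [12,-0.2,0,0],
    [12,-0.2,0,0],
    [6,-0.1,0,0],
    [0,0,0,0],
    [0,0,0,0],
    [0,0,0,0],
    [0,0,0,0]
  ]
}}

```text
clock: 99.15
tool_pos: [0.3883, 0.2134, 0.1211]
orientation: [-180.0, 0.0, -1.1]
force: [-0.5, 0.5, -2.6]
opening: 0.0178
```

```bash
python3 - <<'E'
from h import *
s,o=snap('wrist','w52'); print(o['tool_pos'],o['orientation'],o['force'],o['moment'])
crop('w52',150,0,490,200,2.3,'c54')
E
```

```text
[0.38825196 0.21344967 0.12108225] [-1.79999294e+02  6.80436776e-03 -1.12834691e+00] [-0.47994915  0.49829424 -2.60131034] [-0.02542364  0.22700842  0.01873692]
```

View pics/c54.png

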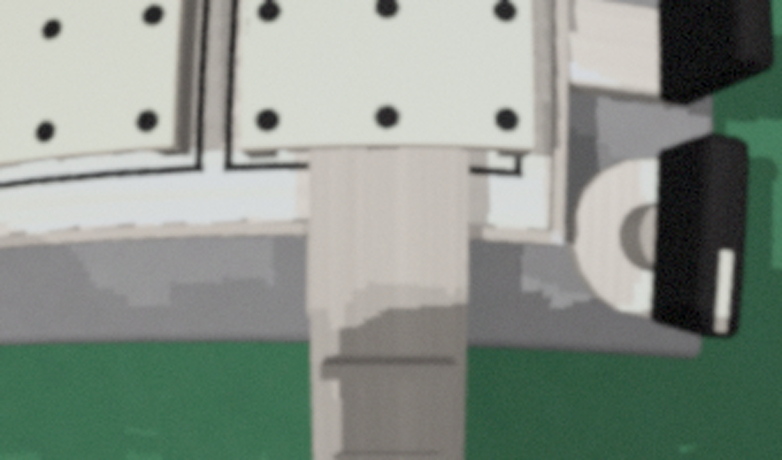

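Call:
{"method": "jog_arm", "body": {
  "commands": [
    [6,-0.1,0,0],
    [10,-0.2,0,0],
    [12,-0.2,0,0],
    [10,-0.2,0,0],
    [6,-0.1,0,0],
    [2,0,0,0],
    [0,0,0,0],
    [0,0,2,0],
    [0,0,3,0],
    [0,0,3,0]
  ]
}}

```text
clock: 100.03
tool_pos: [0.4341, 0.2126, 0.1292]
orientation: [180.0, 0.0, -1.1]
force: [0.6, 0.2, -3.4]
opening: 0.0181
```

Call:
{"method": "jog_arm", "body": {
  "commands": [
    [0,0,3,0],
    [0,0,3,0],
    [0,0,3,0],
    [0,0,2,0],
    [0,0,1,0],
    [0.6,1.5,0,-0.4],
    [0.6,2,0,-0.4],
    [0.6,1.8,0,-0.4],
    [0,0,0,0],
    [0,0,0,0]
  ]
}}

```text
clock: 100.87
tool_pos: [0.4364, 0.2182, 0.1408]
orientation: [180.0, 0.0, -2.3]
force: [-0.1, -0.6, -4.1]
opening: 0.0177
```

```bash
python3 - <<'E'
from h import *
s,o=snap('wrist','w53'); print(o['tool_pos'],o['orientation'],o['force'],o['moment'],o['opening'])
snap('top','t53'); crop('t53',130,140,260,225,6,'c55'); crop('w53',190,0,430,170,3.3,'c56')
E
```

```text
[0.43644247 0.21817859 0.14083056] [ 1.79981327e+02  1.86535450e-02 -2.34061700e+00] [-0.07947241 -0.57710672 -4.0995109 ] [-0.10829548  0.41156364 -0.05396194] 0.017708425705821217
```

View pics/c55.png

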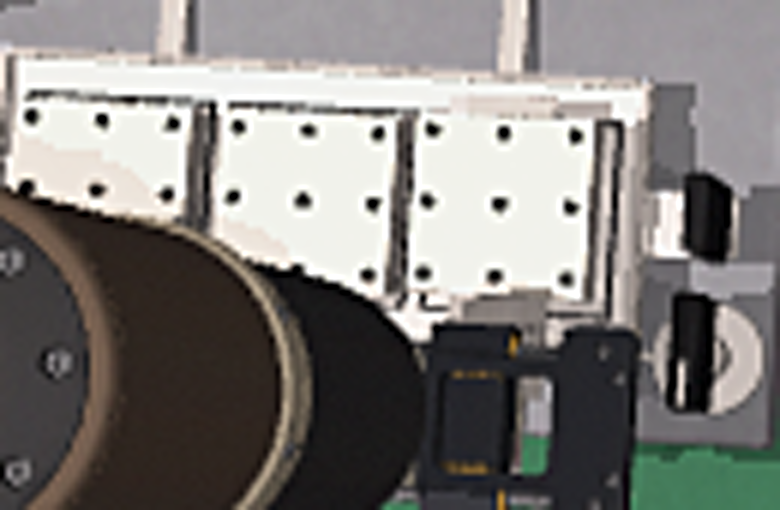

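View pics/c56.png

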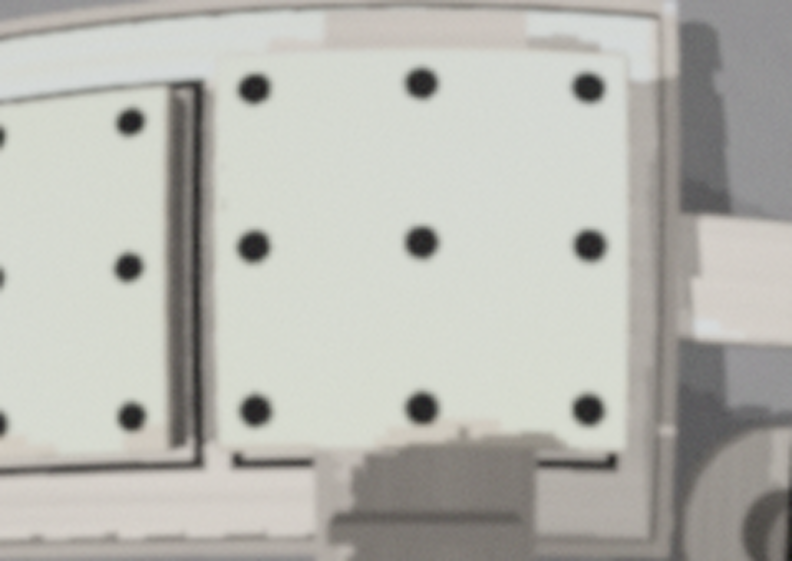

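```bash
python3 - <<'E'
from h import *
W=lambda x,y:(190+x/3.3,0+y/3.3); T=lambda x,y:(130+x/6,140+y/6)
zt=.1408-.0572
print(rel('w53',[W(*q) for q in [(255,88),(421,84),(588,88),(253,246),(421,242),(590,246),(255,410),(421,408),(588,410)]],zt))
print('top',tgt('t53',[T(*q) for q in [(433,129),(504,133),(576,135),(428,201),(499,205),(571,207),(423,273),(494,276),(566,278)]],zt))
print('near',at('w53',*W(235,461),.05),at('w53',*W(613,463),.05),'edge',at('w53',*W(200,84),.05),at('w53',*W(199,464),.05))
E
```

```text
(np.float64(0.031968348115556044), array([ 0.5346,  0.2149, -2.3306]), 'rel fwd,left', array([0.0982, 0.0007]), 'dyaw', np.float64(0.01), np.float64(0.2))
top (np.float64(0.03198352582473427), array([ 0.5361,  0.2134, -2.1951]), np.float64(0.4))
near [0.4916 0.2592 0.05  ] [0.4876 0.1732 0.05  ] edge [0.5802 0.2632 0.05  ] [0.4914 0.2676 0.05  ]
```

Call:
{"method": "jog_arm", "body": {
  "commands": [
    [-0.5,-0.2,-1,-0.1],
    [-0.5,-0.1,-2,0],
    [0,0,-3,0],
    [0,0,-3,0],
    [0,0,-3,0],
    [0,0,-3,0],
    [0,0,-2,0],
    [0,0,-2,0],
    [0,0,-1,0],
    [0,0,0,0]
  ]
}}

```text
clock: 101.8
tool_pos: [0.4355, 0.2178, 0.1209]
orientation: [180.0, 0.0, -2.4]
force: [-0.1, -0.7, -2.0]
opening: 0.0181
```

Call:
{"method": "jog_arm", "body": {
  "commands": [
    [-4,0.2,0,0],
    [-8,0.3,0,0],
    [-11,0.4,0,0],
    [-11,0.4,0,0],
    [-11,0.4,0,0],
    [-11,0.4,0,0],
    [-11,0.4,0,0],
    [-11,0.4,0,0],
    [-11,0.4,0,0],
    [-11,0.4,0,0]
  ]
}}

```text
clock: 102.63
tool_pos: [0.3343, 0.2215, 0.1212]
orientation: [-180.0, -0.0, -2.4]
force: [-0.4, 0.4, -1.9]
opening: 0.0177
```

```bash
python3 - <<'E'
from h import *
s,o=snap('wrist','w54'); print(o['tool_pos'],o['orientation'],o['force'],o['moment'],o['opening'])
snap('top','t54'); crop('t54',105,100,265,215,5,'c57')
E
```

```text
[0.33427056 0.22151963 0.12118787] [-1.7997482e+02 -1.1840788e-02 -2.4168348e+00] [-0.41519296  0.42189566 -1.91292042] [-0.06139357  0.2508896   0.00045253] 0.017733467690598897
```

View pics/c57.png

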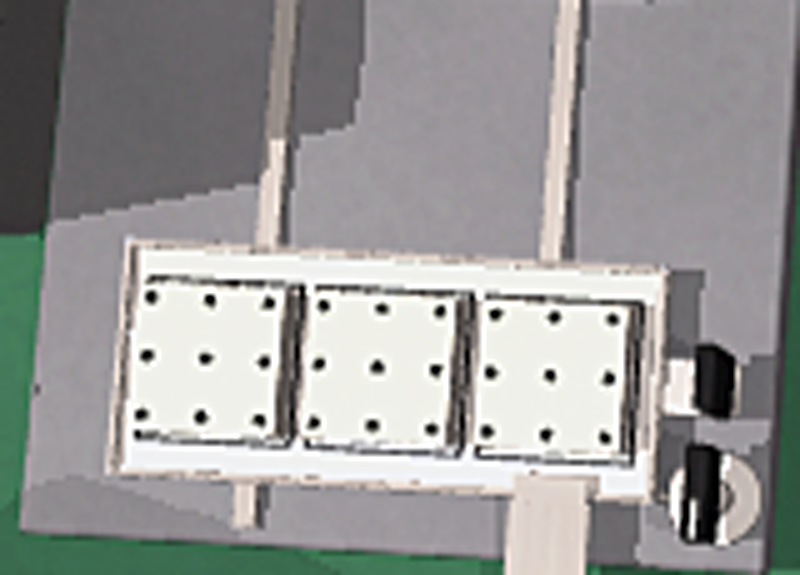

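```bash
python3 - <<'E'
from h import *
T=lambda x,y:(105+x/5,100+y/5)
D={'b2':[(151,298),(209,301),(268,304),(147,355),(205,358),(263,361),(141,414),(200,417),(259,420)],
'b1':[(324,306),(382,309),(440,312),(318,364),(377,367),(436,370),(313,422),(372,426),(431,429)],
'b0':[(495,314),(554,317),(612,319),(490,373),(550,375),(608,378),(486,431),(545,434),(604,437)]}
for k,v in D.items(): print(k,tgt('t54',[T(*q) for q in v],.068))
E
```

```text
b2 (np.float64(0.03185617035579567), array([ 0.5431,  0.401 , -2.4889]), np.float64(0.4))
b1 (np.float64(0.03191627748856183), array([ 0.539 ,  0.307 , -2.8736]), np.float64(0.3))
b0 (np.float64(0.03197304116681412), array([ 0.5352,  0.2133, -2.4947]), np.float64(0.4))
```

Call:
{"method": "jog_arm", "body": {
  "commands": [
    [0,0,20,0],
    [0,0,25,0],
    [0,-5,25,0],
    [12,-20,20,0.6],
    [16,-28,0,0.6],
    [16,-30,0,0.6],
    [16,-30,0,0.6],
    [16,-30,0,0.6],
    [14,-30,0,0.6],
    [10,-30,0,0.6]
  ]
}}

```text
clock: 103.57
tool_pos: [0.4364, 0.0171, 0.2112]
orientation: [-180.0, -0.0, 1.8]
force: [0.3, 0.4, -1.9]
opening: 0.018
```

Call:
{"method": "jog_arm", "body": {
  "commands": [
    [0,-24,0,0.1],
    [0,-17,-10,0.1],
    [0,-8,-20,0],
    [0,0,-25,0],
    [0,0,-25,0],
    [0,0,-20,0],
    [0,0,-15,0],
    [0,0,-10,0],
    [0,0,-5,0],
    [0,0,0,0]
  ]
}}

```text
clock: 104.4
tool_pos: [0.4349, -0.0306, 0.0802]
orientation: [180.0, 0.1, 2.0]
force: [-0.1, -0.5, -2.3]
opening: 0.0182
```

Call:
{"method": "jog_arm", "body": {
  "commands": [
    [0,0,-4,0],
    [0,0,-3,0],
    [0,0,-2,0],
    [0,0,-1.5,0],
    [0,0,-1,0],
    [0,0,-1,0],
    [0,0,-0.5,0],
    [0,0,0,0],
    [0,0,0,0],
    [0,0,0,0]
  ]
}}

```text
clock: 105.23
tool_pos: [0.4355, -0.0305, 0.0681]
orientation: [-180.0, -0.0, 2.0]
force: [-1.3, 0.8, -2.9]
opening: 0.0179
```

Call:
{"method": "jog_arm", "body": {
  "commands": [
    [0,0,-0.5,0],
    [0,0,-0.5,0],
    [0,0,-0.3,0],
    [0,0,0,0],
    [0,0,0,0],
    [0,0,0,0],
    [0,0,0,0],
    [0,0,0,0],
    [0,0,0,0],
    [0,0,0,0]
  ]
}}

```text
clock: 106.07
tool_pos: [0.4356, -0.0305, 0.0672]
orientation: [180.0, -0.0, 2.0]
force: [-2.1, 0.3, 5.6]
opening: 0.0177
```

Call:
{"method": "jog_arm", "body": {
  "commands": [
    [0,0,0,0],
    [0,0,0,0],
    [0,0,0,0],
    [0,0,0,0],
    [0,0,5,0],
    [0,0,15,0],
    [0,0,25,0],
    [0,0,30,0],
    [0,0,35,0],
    [0,0,10,0]
  ],
  "fingers": 50
}}

```text
clock: 106.9
tool_pos: [0.4377, -0.0302, 0.1919]
orientation: [-180.0, -0.4, 2.0]
force: [0.8, -1.0, 0.1]
opening: 0.0501
```

```bash
python3 - <<'E'
from h import *
s,o=snap('wrist','w55'); print(o['tool_pos'],o['orientation'],o['force'])
snap('top','t55'); crop('t55',105,100,265,215,5,'c58')
E
```

```text
[ 0.43765098 -0.03019539  0.1919266 ] [-179.95326969   -0.38376647    2.01910425] [ 0.80367886 -1.02254386  0.05777516]
```

View pics/w55.png

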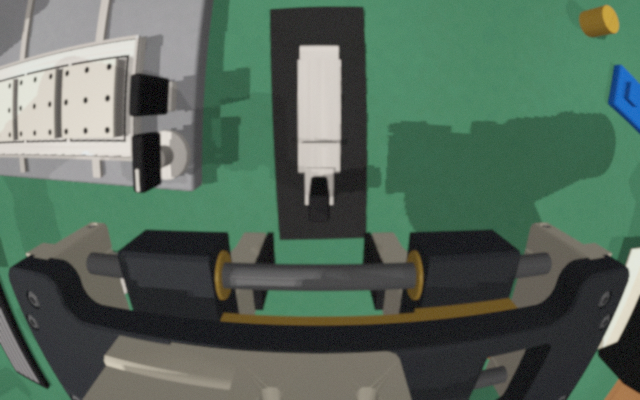

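View pics/c58.png

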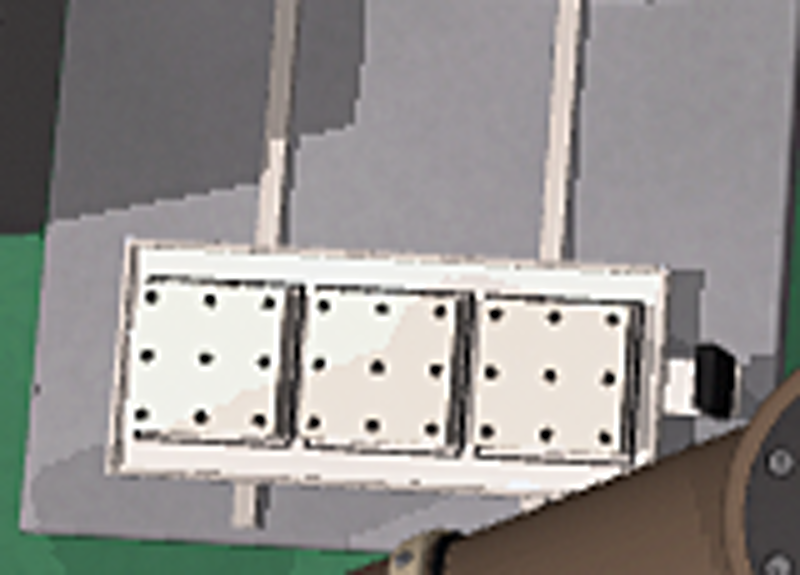

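Lifter on mat, targets unchanged in the bays. Push home: handle grip at (0.5225, 0.1236, 0.0913).

Call:
{"method": "jog_arm", "body": {
  "commands": [
    [8,14,0,-0.4],
    [12,20,0,-0.8],
    [14,24,0,-0.8],
    [14,24,0,-0.8],
    [14,24,0,-0.8],
    [12,22,0,-0.8],
    [9,16,0,0],
    [4,10,0,0],
    [0,0,-15,0],
    [0,0,-20,0]
  ]
}}

```text
clock: 107.83
tool_pos: [0.5232, 0.1243, 0.1522]
orientation: [-179.9, -0.1, -2.4]
force: [-0.7, -0.8, -0.6]
opening: 0.05
```

Call:
{"method": "jog_arm", "body": {
  "commands": [
    [0,0,-20,0],
    [0,0,-20,0],
    [0,0,-14,0],
    [0,0,-8,0],
    [0,0,-3,0],
    [0,0,0,0],
    [0,0,0,0],
    [0,0,0,0],
    [0,0,0,0],
    [0,0,0,0]
  ]
}}

```text
clock: 108.67
tool_pos: [0.5228, 0.1237, 0.0875]
orientation: [-180.0, -0.1, -2.4]
force: [-0.3, 0.0, 0.3]
opening: 0.0498
```

Call:
{"method": "jog_arm", "body": {
  "commands": [
    [0,0,0,0],
    [0,0,0,0],
    [0,0,0,0],
    [0,0,0,0],
    [0,0,0,0],
    [0,0,0,0],
    [0,0,0,0],
    [0,0,0,0],
    [0,0,0,0],
    [0,0,0,0]
  ],
  "fingers": 2
}}

```text
clock: 109.5
tool_pos: [0.5225, 0.1236, 0.0867]
orientation: [-180.0, 0.0, -2.4]
force: [-0.4, 1.2, -0.9]
opening: 0.012
```

Call:
{"method": "jog_arm", "body": {
  "commands": [
    [2,0,0,0],
    [4,-0.2,0,0],
    [6,-0.3,0,0],
    [8,-0.3,0,0],
    [9,-0.4,0,0],
    [9,-0.4,0,0],
    [9,-0.4,0,0],
    [9,-0.4,0,0],
    [8,-0.3,0,0],
    [6,-0.3,0,0]
  ]
}}

```text
clock: 110.33
tool_pos: [0.5929, 0.1203, 0.0867]
orientation: [180.0, 0.0, -2.4]
force: [-4.7, 0.9, 3.3]
opening: 0.0121
```

Call:
{"method": "jog_arm", "body": {
  "commands": [
    [4,-0.2,0,0],
    [2,-0.1,0,0],
    [1,0,0,0],
    [1,0,0,0],
    [1,0,0,0],
    [1,0,0,0],
    [1,0,0,0],
    [1,0,0,0],
    [1,0,0,0],
    [1,0,0,0]
  ]
}}

```text
clock: 111.17
tool_pos: [0.6026, 0.1198, 0.0867]
orientation: [179.9, 0.4, -2.5]
force: [-25.0, 3.9, 19.1]
opening: 0.0119
```

Call:
{"method": "jog_arm", "body": {
  "commands": [
    [1,0,0,0],
    [1,0,0,0],
    [0,0,0,0],
    [0,0,0,0],
    [0,0,0,0],
    [0,0,0,0],
    [0,0,0,0],
    [0,0,0,0],
    [0,0,0,0],
    [0,0,0,0]
  ]
}}

```text
clock: 112.0
tool_pos: [0.6028, 0.1198, 0.0866]
orientation: [179.9, 0.5, -2.5]
force: [-27.3, 4.9, 19.8]
opening: 0.0117
```

Call:
{"method": "jog_arm", "body": {
  "commands": [
    [-2,0,0,0],
    [-1.5,0,0,0],
    [0,0,0,0],
    [0,0,0,0],
    [0,0,0,0],
    [0,0,0,0],
    [0,0,0,0],
    [0,0,0,0],
    [0,0,0,0],
    [0,0,0,0]
  ]
}}

```text
clock: 112.83
tool_pos: [0.6028, 0.1199, 0.0866]
orientation: [179.9, 0.2, -2.5]
force: [-11.8, 1.0, 10.3]
opening: 0.0115
```

Call:
{"method": "jog_arm", "body": {
  "commands": [
    [0,0,0,0],
    [0,0,0,0],
    [0,0,0,0],
    [0,0,20,0],
    [0,0,30,0],
    [0,0,30,0],
    [-20,2,15,0],
    [-30,2,0,0],
    [-32,3,0,0],
    [-30,2,0,0]
  ],
  "fingers": 50
}}

```text
clock: 113.67
tool_pos: [0.4922, 0.1293, 0.1818]
orientation: [-180.0, -0.1, -2.5]
force: [-1.0, 0.2, 0.1]
opening: 0.0501
```

Call:
{"method": "jog_arm", "body": {
  "commands": [
    [-18,0,0,0],
    [-3,0,0,0],
    [0,0,0,0],
    [0,0,0,0],
    [0,0,0,0],
    [0,0,0,0],
    [0,0,0,0],
    [0,0,0,0],
    [0,0,0,0],
    [0,0,0,0]
  ],
  "fingers": 40
}}

```text
clock: 114.5
tool_pos: [0.4721, 0.1291, 0.1816]
orientation: [180.0, 0.0, -2.5]
force: [0.4, 0.0, -0.3]
opening: 0.0401
```

Call:
{"method": "jog_arm", "body": {
  "commands": [
    [-0.5,0,-15,0],
    [0,0,-20,0],
    [0,0,-22,0],
    [0,0,-20,0],
    [0,0,-14,0],
    [0,0,-9,0],
    [0,0,-5,0],
    [0,0,-2,0],
    [0,0,0,0],
    [0,0,0,0]
  ]
}}

```text
clock: 115.33
tool_pos: [0.472, 0.1295, 0.0754]
orientation: [-180.0, -0.1, -2.4]
force: [-0.1, 0.8, -0.3]
opening: 0.0397
```

Call:
{"method": "jog_arm", "body": {
  "commands": [
    [0,0,0,0],
    [0,0,0,0],
    [0,0,0,0],
    [0,0,0,0],
    [0,0,0,0],
    [0,0,0,0],
    [0,0,0,0],
    [0,0,0,0],
    [0,0,0,0],
    [0,0,0,0]
  ],
  "fingers": 2
}}

```text
clock: 116.17
tool_pos: [0.4716, 0.129, 0.0751]
orientation: [180.0, -0.0, -2.4]
force: [0.1, -2.6, 5.8]
opening: 0.0201
```

Call:
{"method": "jog_arm", "body": {
  "commands": [
    [0,0,0,-4],
    [0,0,0,-4],
    [0,0,0,-4],
    [0,0,0,-4],
    [0,0,0,-4],
    [0,0,0,-4],
    [0,0,0,-4],
    [0,0,0,-4],
    [0,0,0,-4],
    [0,0,0,-4]
  ]
}}

```text
clock: 117.0
tool_pos: [0.4713, 0.1284, 0.0751]
orientation: [179.9, -0.0, -42.6]
force: [-0.8, -6.5, 7.5]
opening: 0.0199
```

Call:
{"method": "jog_arm", "body": {
  "commands": [
    [0,0,0,-4],
    [0,0,0,-4],
    [0,0,0,-4],
    [0,0,0,-4],
    [0,0,0,-4],
    [0,0,0,-4],
    [0,0,0,-4],
    [0,0,0,-4],
    [0,0,0,-4],
    [0,0,0,-4]
  ]
}}

```text
clock: 117.83
tool_pos: [0.4707, 0.128, 0.075]
orientation: [179.9, -0.1, -82.6]
force: [-2.4, -5.9, 10.5]
opening: 0.0201
```

Call:
{"method": "jog_arm", "body": {
  "commands": [
    [0,0,0,-2],
    [0,0,0,-2],
    [0,0,0,-2],
    [0,0,0,-2],
    [0,0,0,-2],
    [0,0,0,0],
    [0,0,0,0],
    [0,0,0,0],
    [0,0,0,0],
    [0,0,0,0]
  ]
}}

```text
clock: 118.67
tool_pos: [0.4705, 0.1281, 0.075]
orientation: [179.9, -0.1, -92.4]
force: [-5.5, -4.8, 9.8]
opening: 0.0205
```

```bash
python3 - <<'E'
from h import *
s,o=snap('wrist','w60'); print(o['tool_pos'],o['orientation'],o['force'],o['moment'],o['opening'])
crop('w60',240,190,400,330,4.5,'c60')
E
```

```text
[0.4705087  0.12807751 0.07501431] [ 1.79901669e+02 -1.18025059e-01 -9.23962407e+01] [-5.53274275 -4.76962363  9.80593797] [-1.96500429  1.58470893  0.42488014] 0.020508466430289547
```

View pics/c60.png

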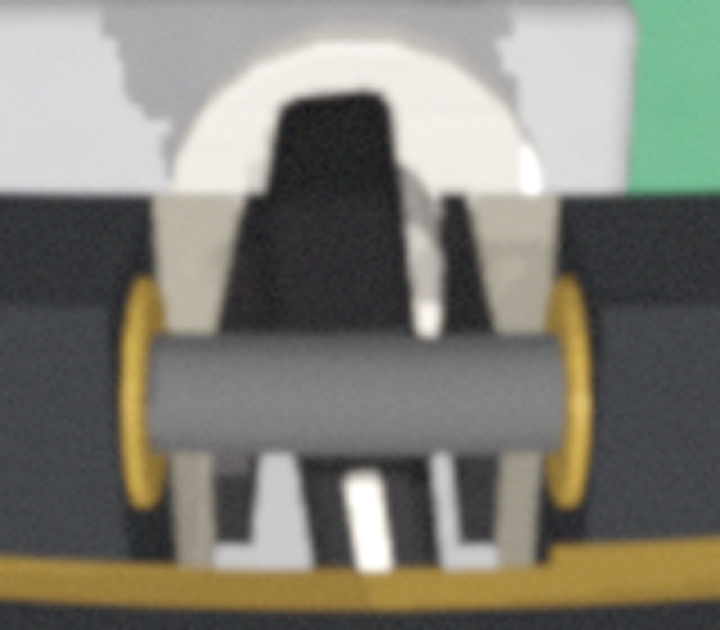

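Tight at the stop. Release, rise and move aside low enough to leave the bays and the mat visible.

Call:
{"method": "jog_arm", "body": {
  "commands": [
    [0,0,0,0],
    [0,0,0,0],
    [0,0,0,0],
    [0,0,0,0],
    [0,0,10,0],
    [0,0,20,0],
    [0,0,25,0],
    [0,0,30,0],
    [0,0,30,0],
    [0,0,30,0]
  ],
  "fingers": 40
}}

```text
clock: 119.55
tool_pos: [0.4712, 0.1292, 0.221]
orientation: [180.0, 0.0, -92.4]
force: [1.1, 0.8, -0.8]
opening: 0.04
```

Call:
{"method": "jog_arm", "body": {
  "commands": [
    [0,-20,0,0],
    [0,-35,0,0],
    [0,-38,0,0],
    [0,-38,0,0],
    [0,-38,0,0],
    [0,-38,0,0],
    [0,-38,0,0],
    [0,-38,0,0],
    [0,-38,0,0],
    [0,-38,0,0]
  ]
}}

```text
clock: 120.38
tool_pos: [0.4713, -0.2316, 0.2198]
orientation: [-180.0, 0.0, -92.4]
force: [1.2, 1.4, 0.1]
opening: 0.04
```

Call:
{"method": "jog_arm", "body": {
  "commands": [
    [-10,-35,0,0],
    [-20,-35,0,0],
    [-25,-35,0,0],
    [-25,-35,0,0],
    [-25,-30,0,0],
    [-20,-20,0,0],
    [-10,-10,0,0],
    [0,0,0,0],
    [0,0,0,0],
    [0,0,0,0]
  ]
}}

```text
clock: 121.22
tool_pos: [0.3384, -0.4273, 0.2196]
orientation: [-180.0, 0.0, -92.4]
force: [0.1, 0.7, -0.3]
opening: 0.0403
```

```bash
python3 - <<'E'
from h import *
s,o=snap('top','t61'); print(o['tool_pos'])
snap('side','s61'); crop('t61',105,75,345,245,3.3,'c61')
E
```

```text
[ 0.33843843 -0.42732485  0.21963564]
```

View pics/t61.png

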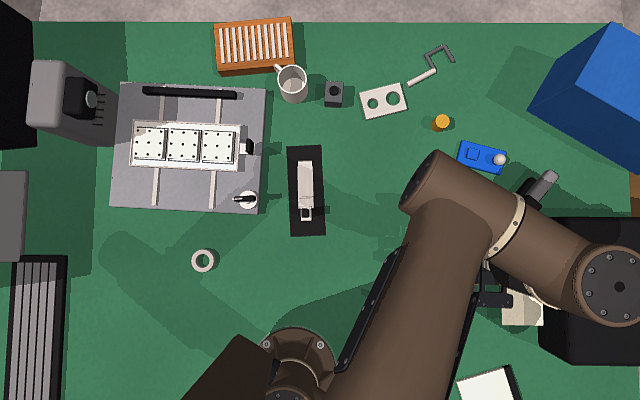

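View pics/c61.png

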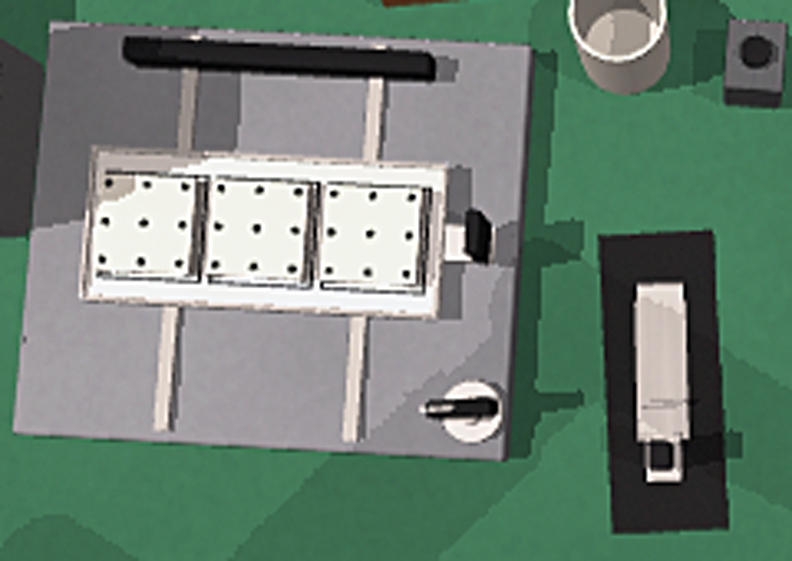

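```bash
python3 - <<'E'
from h import *
from plant import close_job
T=lambda x,y:(105+x/3.3,75+y/3.3)
for k,q in dict(b2=(144,223),b1=(257,228),b0=(370,233)).items(): print(k,at('t61',*T(*q),.068))
print(get_obs()['force'])
print(close_job())
E
```

```text
b2 [0.6231 0.3967 0.068 ]
b1 [0.6194 0.3028 0.068 ]
b0 [0.6157 0.2092 0.068 ]
[-0.72611346  0.61390188  0.30000332]
the job is handed in; nothing more can be done
None
```

The job is done and handed in at about 121 s. All three targets are in their own bays, the stage is home, the clamp is tight, and the lifter is back on its mat.

- **First pass:** I turned the knob fully loose and pulled the stage out to its stop. I then carried the three targets with the lifter into the left, middle and right bays, parked the lifter, pushed the stage home and tightened the clamp.
- **Fault found:** A check after tightening showed the middle-bay target about 17 mm out of place. It was touching the right-bay target, which was also about 3 mm off. Earlier pictures show it happened while the arm was parking the lifter.
- **Repair:** I loosened the knob, pulled the stage out again and re-set both targets with the lifter. I then parked the lifter, pushed the stage home and tightened the knob once more.
- **Last checks:**
  - **Targets:** With the stage still out, all three were within about 0.6 mm and 0.5° of their bay poses. After pushing home they were still 94 mm apart and inside their outlines.
  - **Stage:** It met its home stop at about 27 N.
  - **Clamp:** The knob stopped following the gripper at its tight stop, and the pointer lies along the lock mark.
  - **Lifter and bystanders:** The lifter stands on the mat and the other things look unmoved.

Not resolved: the cameras disagreed by 1–3 mm in absolute position, so I judged each fit relative to its bay within one view. The final side-camera picture could not be viewed because the picture limit was reached.

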